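Load the sloped drying rail and drop its gate

ROBOT

A 7-joint arm with a two-finger parallel gripper is mounted at the origin on a cart in front of the work surface, level with it; the furniture and walls round the work are solid. World frame = base frame: x ahead of the robot, y to its left, z up, the work surface at z = 0. Lengths are in m, angles in rad, forces in N, time in s.
With the tool pointing down it reaches from about 0.35 to 0.9 m from the base axis. Payload 8.1 kg.
Tool frame: the origin (TCP) lies on the centre line of the jaws, within the pads' length; the fingertips stand 14 mm ahead of it and the grasp point (between the pads) lies 5 mm behind it; z points along the fingers, y is the direction in which the jaws open and shut (so a half turn about z gives the same grasp; the last joint's range is limited). The gripper opens to 92 mm and grips with 3 to 60 N. Pads are 19 mm wide; open, the fingers measure 130 mm over their backs; the gripper's body (75 mm by 190 mm) begins 47 mm behind the grasp point.
Start: joints at [-1.309, 0.434, 0.025, 1.573, -0.012, 1.134, -0.075], TCP at [0.223, 0.584, 0.211] pointing down, gripper open.
Joint ranges: [-2.62, 2.62], [-0.44, 2.09], [-1.27, 1.32], [0.08, 2.57], [-1.32, 4.46], [0.12, 2], [-2.74, 2.74]. Speed limits (rad/s): [2.22, 2.22, 3.01, 3.01, 3.14, 3.14, 3.14].

INTERFACE

Orientations are given as a rotation vector (axis times angle).
In Python, from cell import observe, eyes, arm gives the robot as it stands.
- The arm moves only by the tool step_arm, never from a script. Its argument "series" is a list that holds one entry, the list of rows, each a list of 5 numbers: the finger opening in m, from 0 to 0.0918, then the shift along the world's x, y, z in m, then the turn about the world's z in degrees. In form: [[[hand, dx, dy, dz, spin], ...]]. A call has 1 to 20 rows; each row is the pose to reach, as a shift and turn from the pose measured when the call began; what a row does not reach only later rows make up. A row lasts 1/12 s, in which the tool goes at most 41.7 mm and 7.16 degrees, less where a joint would pass 70% of its speed; a pose out of reach is approached as far as the arm can. A call with a gripper value outside its range is refused whole. The fingers move at their own pace and stop on an object; "squeeze" is the grip in N (left out, the last holds). Time passes only in rows, so rows that repeat a pose let the fingers close. It gives the time, the measured TCP pose, the force and the opening at its end, in the units of the state.
- observe(): the state, without advancing time (a new reading comes with each control period).
- eyes.get_image(name): name is "side" or "top" or "wrist"; returns (picture, depth): 400x640x3 uint8, red, green, blue; 400x640 float32, m along the optical axis (not along the pixel's ray), 0 where there is no reading.
- eyes.camera_params(name): a dict with "intrinsics" (3x3 intrinsics, pixels), "position" and "attitude" of the camera in the world. Camera axes: x right, y down, z forward; pixel columns grow to the right and rows downward; lengths in m; the calibration is good to about 2 mm. A picture is of the moment at which its call begins: read the wrist's pose just before it. camera_params takes no time and is no camera call; for the wrist camera it gives the pose at the moment of the call.
- arm.sign_off(): hands the job in, once; it reports no verdict.
The state is a dict: "clock": time; "joints": joint angles; "dq": joint speeds; "joint_efforts": joint torques, N m; "position": TCP position; "ee_rot": TCP orientation; "force": force on the tool from outside, world axes, zero at the start; "ft_torque": the same for the moment, N m; "width": opening from 0.0 (shut) to 1.0 (fully open).
Only numpy, scipy, OpenCV 4.12 (cv2) and the standard library are available. Lean on these libraries where they do the work, as an engineer would, in place of code of your own. Each camera call takes 0.05 s, during which the arm holds its last target.

TASK

The washed small ware is to go on the drying rail. Clear the brown reagent bottle out of the way into its steel drip tray, standing upright; then hook every roller hanger that is there over the upper end of the sloped bar, at the loading place, and let it run down by itself to the stop or to the hanger before it - do not hold or push a hanger further down the bar. When all of them are down, swing the gate fully down so that its slotted nose sits over the bar behind them; leave the other things on the chest alone.

Things in the scene. Friction and masses are not known exactly. Their poses are not given: they have to be found in the camera images.
- rail_stand: fixed gravity rail: wooden board 64 x 520 x 14 mm (x = -13 to 51), posts at both ends, a steel flat bar on edge between them (6 mm thick, 26 deep). Origin on the surface below mid-bar. y: level, along the bar to its upper (left) end; x: away from the robot. Bar top is 150 mm up at y=0 and rises 0.1054 per unit of y (0.105 rad). Rubber stop's face at y=-219 mm, upper post y=216..236; bar free all round between
- rail_load (a point): the loading place: point on the bar's top edge, middle of its thickness, at y = 135 mm of the rail (towards the upper end, beside the open gate)
- gate (a joint): drop gate's angle: 0 = down, its slotted nose seated over the bar; 1.5 to 1.9 rad = standing up, open. The arm turns in the bar's own vertical plane about a pin along the rail's x at rail y=226 mm, z=198 mm. Down, it points downhill over the loading place and its nose stands 100 mm from the rail's middle, on the uphill side. Stiff hinge: stays where left; under 1 N moves it
- gate_grip (a point): centre of the black grip block on the gate arm's free end: 20 mm thick (along the rail's x), 26 mm along the arm, 26 mm high. In the rail's (y, z) it lies 129 mm x (-cos g, sin g) from the hinge pin at gate angle g; once down it is level with the pin and 38 mm above the bar's top
- bottle_neck (a point): stoppered reagent bottle of brown glass, 170 mm tall, 0.3 kg, bottom-heavy: body 68 mm across up to 95 mm, then a slim neck 29 mm across from 114 to 160 mm, under a black stopper head 44 mm across, 10 mm thick. Point: on its axis, 142 mm above its foot; pinch it here
- bottle: the same bottle; origin at the centre of its underside. It starts standing close in front of the bar's lower half (axis 48 to 58 mm from the bar), in the way of the trays of hangers that run down the bar: each tray reaches 30 mm to either side of the bar's plane
- drip_tray: the bottle's square steel drip tray, fixed, at the right front of the chest: 130 x 130 mm, walls 14 mm high and 3 mm thick, floor 3 mm. Origin: centre of its underside
- hanger_a_grip (a point): roller hanger (may be absent), 167 mm tall, 0.2 kg: at its foot a 60 x 54 x 16 mm slotted tray holding a flat 46 mm white weighing dish, fixed. Point: centre of the grey handle block, 142 mm above the foot; block 28 mm thick along x, 40 mm along y, 132 to 158 mm up, under a wider 42 x 40 x 9 mm head. Starts upright on the chest, x roughly away from the robot (within 0.3 rad)
- hanger_a: the hanger with a flat 46 mm white weighing dish; origin: centre of the tray's underside, z up. the hanger's upper part, for all five alike: two cheeks at x=-14..-10 and 10..14 mm, 56 mm long in y (its full length along the bar), lower edges 95 mm above the foot; between them two white rollers in line along y, their undersides 105 mm above the foot, 37 mm below the handle point
- hanger_b_grip (a point): roller hanger (may be absent), 167 mm tall, 0.2 kg: at its foot a 60 x 54 x 16 mm slotted tray holding a 34 mm clear glass lamp cap, fixed. Point: centre of the grey handle block, 142 mm above the foot; block 28 mm thick along x, 40 mm along y, 132 to 158 mm up, under a wider 42 x 40 x 9 mm head. Starts upright on the chest, x roughly away from the robot (within 0.3 rad)
- hanger_b: the hanger with a 34 mm clear glass lamp cap; origin: centre of the tray's underside, z up. how a hanger goes on: the front cheek runs down to the tray, at the front; the back (+x) is open between the tray's load (tops out 38 mm above the foot) and the rear cheek (95 mm). So it goes over the bar from the robot's side, moving along the rail's +x, bar above the tray and below the rear cheek, then down onto its rollers
- hanger_c_grip (a point): roller hanger (may be absent), 167 mm tall, 0.2 kg: at its foot a 60 x 54 x 16 mm slotted tray holding a 26 mm black rubber stopper, fixed. Point: centre of the grey handle block, 142 mm above the foot; block 28 mm thick along x, 40 mm along y, 132 to 158 mm up, under a wider 42 x 40 x 9 mm head. Starts upright on the chest, x roughly away from the robot (within 0.3 rad)
- hanger_c: the hanger with a 26 mm black rubber stopper; origin: centre of the tray's underside, z up. behaviour, all alike: hung on the bar its y axis points uphill and it leans with the bar (0.105 rad); the rollers turn with a slight drag, so once let go it runs downhill by itself at about 0.1 to 0.3 m/s and stops at the rubber stop or the hanger before it
- hanger_d_grip (a point): roller hanger (may be absent), 167 mm tall, 0.2 kg: at its foot a 60 x 54 x 16 mm slotted tray holding a 22 mm black rubber stopper, fixed. Point: centre of the grey handle block, 142 mm above the foot; block 28 mm thick along x, 40 mm along y, 132 to 158 mm up, under a wider 42 x 40 x 9 mm head. Starts upright on the chest, x roughly away from the robot (within 0.3 rad)
- hanger_d: the hanger with a 22 mm black rubber stopper; origin: centre of the tray's underside, z up. same kind of hanger
- hanger_e_grip (a point): roller hanger (may be absent), 167 mm tall, 0.2 kg: at its foot a 60 x 54 x 16 mm slotted tray holding a 19 mm metal weight with a knob, fixed. Point: centre of the grey handle block, 142 mm above the foot; block 28 mm thick along x, 40 mm along y, 132 to 158 mm up, under a wider 42 x 40 x 9 mm head. Starts upright on the chest, x roughly away from the robot (within 0.3 rad)
- hanger_e: the hanger with a 19 mm metal weight with a knob; origin: centre of the tray's underside, z up. same kind of hanger
- tape_roll: roll of brown tape 96 mm across, a bystander to be left alone; origin at the centre of its underside
- goggles: safety goggles, a bystander to be left alone; origin at the centre of its underside
- pocket_scale: pocket scale 124 x 62 mm, a bystander to be left alone; origin at the centre of its underside
- syringe: syringe 124 mm long, a bystander to be left alone; origin at the centre of its underside
- tweezers: tweezers 123 mm, a bystander to be left alone; origin at the centre of its underside
- spirit_lamp: squat glass spirit lamp 73 mm across, a bystander to be left alone; origin at the centre of its underside

How it is judged:
On the way, in this order (a step that is already met when the one before it is completed fails the run):
1. the bottle is out of the way and every hanger present has run down the bar into the queue at the stop, the gate still open (x of hanger_a_grip in the frame of rail_stand between -0.014 and 0.014 m and z of each of hanger_a_grip, hanger_b_grip, hanger_c_grip, hanger_d_grip, hanger_e_grip in the frame of rail_stand above 0.157 m and y of each of hanger_a_grip, hanger_b_grip, hanger_c_grip, hanger_d_grip, hanger_e_grip in the frame of rail_stand below 0.061 m and (y of hanger_a_grip in the frame of rail_stand below -0.184 m or (distance between hanger_a_grip and hanger_b_grip below 0.064 m and y of hanger_b_grip in the frame of hanger_a_grip below -0.04 m) or (distance between hanger_a_grip and hanger_c_grip below 0.064 m and y of hanger_c_grip in the frame of hanger_a_grip below -0.04 m) or (distance between hanger_a_grip and hanger_d_grip below 0.064 m and y of hanger_d_grip in the frame of hanger_a_grip below -0.04 m) or (distance between hanger_a_grip and hanger_e_grip below 0.064 m and y of hanger_e_grip in the frame of hanger_a_grip below -0.04 m)) and x of hanger_b_grip in the frame of rail_stand between -0.014 and 0.014 m and (y of hanger_b_grip in the frame of rail_stand below -0.184 m or (distance between hanger_b_grip and hanger_a_grip below 0.064 m and y of hanger_a_grip in the frame of hanger_b_grip below -0.04 m) or (distance between hanger_b_grip and hanger_c_grip below 0.064 m and y of hanger_c_grip in the frame of hanger_b_grip below -0.04 m) or (distance between hanger_b_grip and hanger_d_grip below 0.064 m and y of hanger_d_grip in the frame of hanger_b_grip below -0.04 m) or (distance between hanger_b_grip and hanger_e_grip below 0.064 m and y of hanger_e_grip in the frame of hanger_b_grip below -0.04 m)) and x of hanger_c_grip in the frame of rail_stand between -0.014 and 0.014 m and (y of hanger_c_grip in the frame of rail_stand below -0.184 m or (distance between hanger_c_grip and hanger_a_grip below 0.064 m and y of hanger_a_grip in the frame of hanger_c_grip below -0.04 m) or (distance between hanger_c_grip and hanger_b_grip below 0.064 m and y of hanger_b_grip in the frame of hanger_c_grip below -0.04 m) or (distance between hanger_c_grip and hanger_d_grip below 0.064 m and y of hanger_d_grip in the frame of hanger_c_grip below -0.04 m) or (distance between hanger_c_grip and hanger_e_grip below 0.064 m and y of hanger_e_grip in the frame of hanger_c_grip below -0.04 m)) and x of hanger_d_grip in the frame of rail_stand between -0.014 and 0.014 m and (y of hanger_d_grip in the frame of rail_stand below -0.184 m or (distance between hanger_d_grip and hanger_a_grip below 0.064 m and y of hanger_a_grip in the frame of hanger_d_grip below -0.04 m) or (distance between hanger_d_grip and hanger_b_grip below 0.064 m and y of hanger_b_grip in the frame of hanger_d_grip below -0.04 m) or (distance between hanger_d_grip and hanger_c_grip below 0.064 m and y of hanger_c_grip in the frame of hanger_d_grip below -0.04 m) or (distance between hanger_d_grip and hanger_e_grip below 0.064 m and y of hanger_e_grip in the frame of hanger_d_grip below -0.04 m)) and x of hanger_e_grip in the frame of rail_stand between -0.014 and 0.014 m and (y of hanger_e_grip in the frame of rail_stand below -0.184 m or (distance between hanger_e_grip and hanger_a_grip below 0.064 m and y of hanger_a_grip in the frame of hanger_e_grip below -0.04 m) or (distance between hanger_e_grip and hanger_b_grip below 0.064 m and y of hanger_b_grip in the frame of hanger_e_grip below -0.04 m) or (distance between hanger_e_grip and hanger_c_grip below 0.064 m and y of hanger_c_grip in the frame of hanger_e_grip below -0.04 m) or (distance between hanger_e_grip and hanger_d_grip below 0.064 m and y of hanger_d_grip in the frame of hanger_e_grip below -0.04 m)) and value of joint gate above 0.6 rad and x of bottle_neck in the frame of drip_tray between -0.04 and 0.04 m and y of bottle_neck in the frame of drip_tray between -0.04 and 0.04 m and angle between bottle_neck's own z axis and vertical below 0.15 rad and height (world z) of bottle_neck below 0.155 m), for 0.3 s.
2. the gate is swung down into its catch (value of joint gate below 0.04 rad), for 0.2 s.
At the end, for the whole second after the job is handed in: every hanger present hangs on the bar (within 14 mm of its plane), at rest, within 11 mm of the stop or of the next hanger downhill; the gate is within 0.04 rad of fully down; the bottle stands upright at rest in its drip tray (centres within 40 mm each way) (x of hanger_a_grip in the frame of rail_stand between -0.014 and 0.014 m and z of each of hanger_a_grip, hanger_b_grip, hanger_c_grip, hanger_d_grip, hanger_e_grip in the frame of rail_stand above 0.157 m and y of each of hanger_a_grip, hanger_b_grip, hanger_c_grip, hanger_d_grip, hanger_e_grip in the frame of rail_stand below 0.061 m and (y of hanger_a_grip in the frame of rail_stand below -0.184 m or (distance between hanger_a_grip and hanger_b_grip below 0.064 m and y of hanger_b_grip in the frame of hanger_a_grip below -0.04 m) or (distance between hanger_a_grip and hanger_c_grip below 0.064 m and y of hanger_c_grip in the frame of hanger_a_grip below -0.04 m) or (distance between hanger_a_grip and hanger_d_grip below 0.064 m and y of hanger_d_grip in the frame of hanger_a_grip below -0.04 m) or (distance between hanger_a_grip and hanger_e_grip below 0.064 m and y of hanger_e_grip in the frame of hanger_a_grip below -0.04 m)) and x of hanger_b_grip in the frame of rail_stand between -0.014 and 0.014 m and (y of hanger_b_grip in the frame of rail_stand below -0.184 m or (distance between hanger_b_grip and hanger_a_grip below 0.064 m and y of hanger_a_grip in the frame of hanger_b_grip below -0.04 m) or (distance between hanger_b_grip and hanger_c_grip below 0.064 m and y of hanger_c_grip in the frame of hanger_b_grip below -0.04 m) or (distance between hanger_b_grip and hanger_d_grip below 0.064 m and y of hanger_d_grip in the frame of hanger_b_grip below -0.04 m) or (distance between hanger_b_grip and hanger_e_grip below 0.064 m and y of hanger_e_grip in the frame of hanger_b_grip below -0.04 m)) and x of hanger_c_grip in the frame of rail_stand between -0.014 and 0.014 m and (y of hanger_c_grip in the frame of rail_stand below -0.184 m or (distance between hanger_c_grip and hanger_a_grip below 0.064 m and y of hanger_a_grip in the frame of hanger_c_grip below -0.04 m) or (distance between hanger_c_grip and hanger_b_grip below 0.064 m and y of hanger_b_grip in the frame of hanger_c_grip below -0.04 m) or (distance between hanger_c_grip and hanger_d_grip below 0.064 m and y of hanger_d_grip in the frame of hanger_c_grip below -0.04 m) or (distance between hanger_c_grip and hanger_e_grip below 0.064 m and y of hanger_e_grip in the frame of hanger_c_grip below -0.04 m)) and x of hanger_d_grip in the frame of rail_stand between -0.014 and 0.014 m and (y of hanger_d_grip in the frame of rail_stand below -0.184 m or (distance between hanger_d_grip and hanger_a_grip below 0.064 m and y of hanger_a_grip in the frame of hanger_d_grip below -0.04 m) or (distance between hanger_d_grip and hanger_b_grip below 0.064 m and y of hanger_b_grip in the frame of hanger_d_grip below -0.04 m) or (distance between hanger_d_grip and hanger_c_grip below 0.064 m and y of hanger_c_grip in the frame of hanger_d_grip below -0.04 m) or (distance between hanger_d_grip and hanger_e_grip below 0.064 m and y of hanger_e_grip in the frame of hanger_d_grip below -0.04 m)) and x of hanger_e_grip in the frame of rail_stand between -0.014 and 0.014 m and (y of hanger_e_grip in the frame of rail_stand below -0.184 m or (distance between hanger_e_grip and hanger_a_grip below 0.064 m and y of hanger_a_grip in the frame of hanger_e_grip below -0.04 m) or (distance between hanger_e_grip and hanger_b_grip below 0.064 m and y of hanger_b_grip in the frame of hanger_e_grip below -0.04 m) or (distance between hanger_e_grip and hanger_c_grip below 0.064 m and y of hanger_c_grip in the frame of hanger_e_grip below -0.04 m) or (distance between hanger_e_grip and hanger_d_grip below 0.064 m and y of hanger_d_grip in the frame of hanger_e_grip below -0.04 m)) and x of bottle_neck in the frame of drip_tray between -0.04 and 0.04 m and y of bottle_neck in the frame of drip_tray between -0.04 and 0.04 m and angle between bottle_neck's own z axis and vertical below 0.15 rad and height (world z) of bottle_neck below 0.155 m and value of joint gate below 0.04 rad and linear speed of each of hanger_a, hanger_b, hanger_c, hanger_d, hanger_e, bottle below 0.02 m/s); the robot touches nothing.
It fails at once if a hanger is held or pushed on the lower part of the bar instead of running down by itself ((x of hanger_a_grip in the frame of rail_stand between -0.014 and 0.014 m and z of hanger_a_grip in the frame of rail_stand above 0.157 m and y of hanger_a_grip in the frame of rail_stand below 0.041 m and contact force between the fingers and hanger_a above 1 N) or (x of hanger_b_grip in the frame of rail_stand between -0.014 and 0.014 m and z of hanger_b_grip in the frame of rail_stand above 0.157 m and y of hanger_b_grip in the frame of rail_stand below 0.041 m and contact force between the fingers and hanger_b above 1 N) or (x of hanger_c_grip in the frame of rail_stand between -0.014 and 0.014 m and z of hanger_c_grip in the frame of rail_stand above 0.157 m and y of hanger_c_grip in the frame of rail_stand below 0.041 m and contact force between the fingers and hanger_c above 1 N) or (x of hanger_d_grip in the frame of rail_stand between -0.014 and 0.014 m and z of hanger_d_grip in the frame of rail_stand above 0.157 m and y of hanger_d_grip in the frame of rail_stand below 0.041 m and contact force between the fingers and hanger_d above 1 N) or (x of hanger_e_grip in the frame of rail_stand between -0.014 and 0.014 m and z of hanger_e_grip in the frame of rail_stand above 0.157 m and y of hanger_e_grip in the frame of rail_stand below 0.041 m and contact force between the fingers and hanger_e above 1 N)).
It fails at once if a bystander is moved by more than 40 mm (distance of any of tape_roll, goggles, pocket_scale, syringe, tweezers, spirit_lamp from where it was at the start of the episode above 0.04 m).
Of hanger_a, hanger_b, hanger_c, hanger_d, hanger_e only 3 to 5 are there at a start; the rules pass over those that are not, and their reading is None.
At some moment in a run one of bottle, hanger_a, hanger_b, hanger_c, hanger_d, hanger_e may be knocked a few centimetres aside while the robot is not near it.
Once in a run the grip may slacken for a moment while it holds something.
It also fails if it takes over 210 s, if anything falls off the work surface, if the arm or the gripper's body presses on something with over 40 N, if the wrist force passes 120 N, or if a joint passes its speed limit or range.

## Working session

There is one attempt and no reset: what is moved stays moved. The work goes in short steps, Python scripts to look and compute and a tool call to move; the robot and the scene stay as the last step left them, time stands still between calls to the robot, and variables do not carry over. Pictures are saved under pics/ and viewed, and the job is handed in when it is done.

Besides the shell and the picture viewer there is one more tool, called after ">>>" as a command line: name --argument value ..., lists and objects as JSON in quotes. step_arm: Moves the arm, as the interface text tells. Its arguments: {"type":"object","properties":{"series":{"type":"array"},"squeeze":{"type":"number"}},"required":["series"]}

```bash
ls; mkdir -p pics
cat > h.py <<'E'
import numpy as np, cv2
from cell import observe, eyes, arm
from scipy.spatial.transform import Rotation as R
def rot(a):
    a=np.array(a,float)
    if a.shape==(3,3): return a
    if a.shape==(3,): return R.from_rotvec(a).as_matrix()
    return R.from_quat(a).as_matrix()
def snap(n,fn=None):
    p=eyes.camera_params(n); im,d=eyes.get_image(n)
    if fn: cv2.imwrite('pics/'+fn,im[:,:,::-1])
    return p,im,d
def pts(p,d):
    K=np.array(p['intrinsics']);u,v=np.meshgrid(np.arange(d.shape[1]),np.arange(d.shape[0]))
    c=np.stack([(u-K[0,2])/K[0,0]*d,(v-K[1,2])/K[1,1]*d,d],-1)
    return c@rot(p['attitude']).T+np.array(p['position'])
E
python3 - <<'E'
from h import *
s=observe();print(s)
for n in ['side','top','wrist']:
    p,im,d=snap(n,n+'0.png');print(n,p);np.savez(n+'0.npz',im=im,d=d,P=pts(p,d))
E
```

```text
pics
{'clock': 0.0, 'joints': array([-1.30863818,  0.43524398,  0.02494583,  1.57407791, -0.01160999,
        1.13404973, -0.07511796]), 'dq': array([ 0.00112927,  0.00044889,  0.00045998,  0.00098961,  0.00010653,
       -0.00088688,  0.00078426]), 'joint_efforts': array([ 5.98166334e-04, -6.67842293e+01,  9.85074006e-01, -3.14461255e+01,
       -6.05414459e-02,  4.29993134e-02,  1.91194786e-04]), 'position': array([0.22279431, 0.58335303, 0.20983908]), 'ee_rot': array([-5.69862454e-01, -3.08930187e+00,  2.55274114e-03]), 'force': array([ 0.61678366, -0.04669969, -0.61961111]), 'ft_torque': array([ 0.00024521, -0.01316775,  0.02388866]), 'width': 0.9988731887462642}
side {'intrinsics': array([[500.43769807,   0.        , 313.95197807],
       [  0.        , 500.43769807, 205.12621678],
       [  0.        ,   0.        ,   1.        ]]), 'position': array([-0.35385414, -0.70957884,  1.46440509]), 'attitude': array([-2.25235364,  1.0372965 , -0.3940242 ])}
top {'intrinsics': array([[367.92329176,   0.        , 316.49303592],
       [  0.        , 367.92329176, 204.20992453],
       [  0.        ,   0.        ,   1.        ]]), 'position': array([0.34206819, 0.01461014, 1.29280055]), 'attitude': array([-2.16389906,  2.16515124, -0.14274625])}
wrist {'intrinsics': array([[298.5281491 ,   0.        , 321.29481508],
       [  0.        , 298.5281491 , 198.33921927],
       [  0.        ,   0.        ,   1.        ]]), 'position': array([0.15171404, 0.60972224, 0.38502336]), 'attitude': array([2.3850969 , 1.64233179, 0.23369204])}
```

View pics/side0.png

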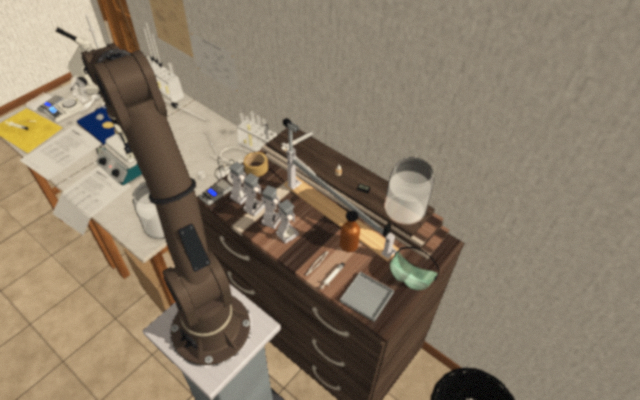

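View pics/top0.png

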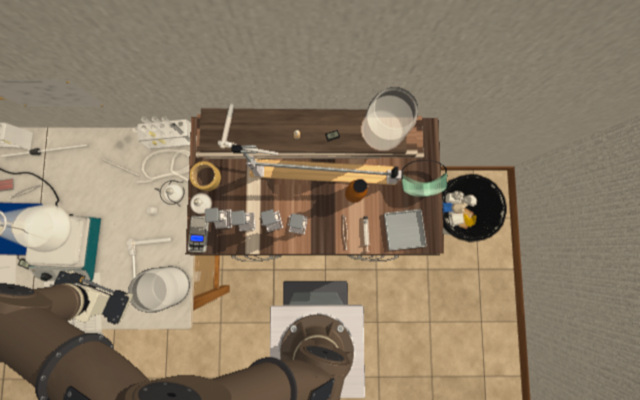

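View pics/wrist0.png

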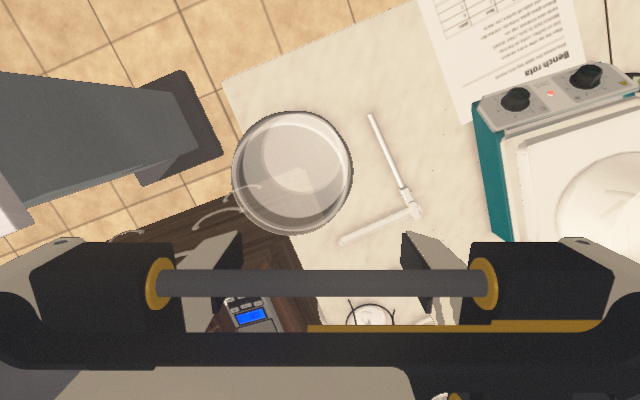

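The side view shows the rail running from the open gate (290,130) down to the stop (388,240). The bottle is at (350,232), the tray at (367,297), and a group of hangers is near (225-295, 165-235). I'll enlarge both overhead views.

Run:
```python
import cv2,numpy as np
a=cv2.imread('pics/side0.png')[110:330,190:450];cv2.imwrite('pics/s0z.png',cv2.resize(a,None,fx=2.7,fy=2.7,interpolation=2)[:600])
a=cv2.imread('pics/top0.png')[90:265,180:450];cv2.imwrite('pics/t0z.png',cv2.resize(a,None,fx=2.9,fy=2.9,interpolation=2))
z=np.load('top0.npz')['P']
# tops: heights map
H=z[:,:,2][90:265,180:450]
v=np.clip(H/0.35*255,0,255).astype(np.uint8)
cv2.imwrite('pics/h0z.png',cv2.resize(cv2.applyColorMap(v,cv2.COLORMAP_JET),None,fx=2.9,fy=2.9,interpolation=0))
```

```text
(no output)
```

View pics/s0z.png

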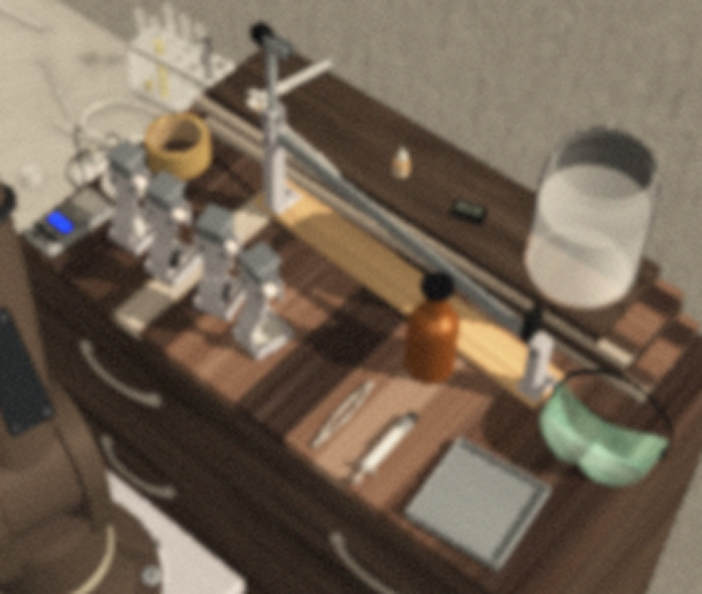

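View pics/t0z.png

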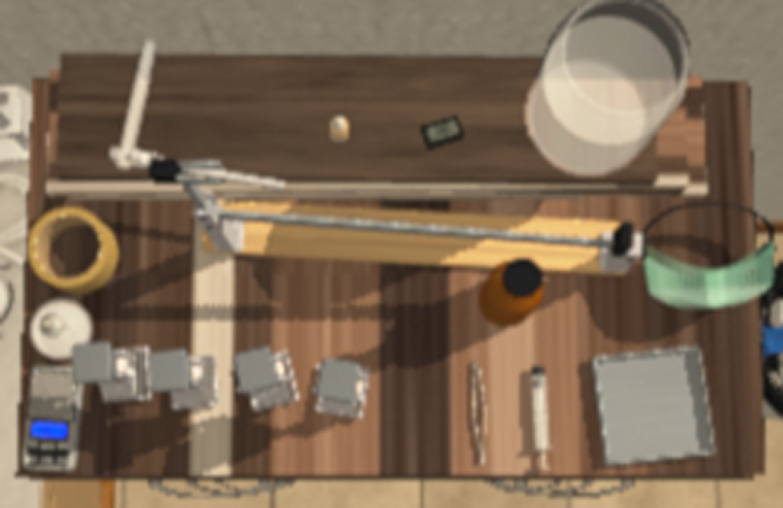

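View pics/h0z.png

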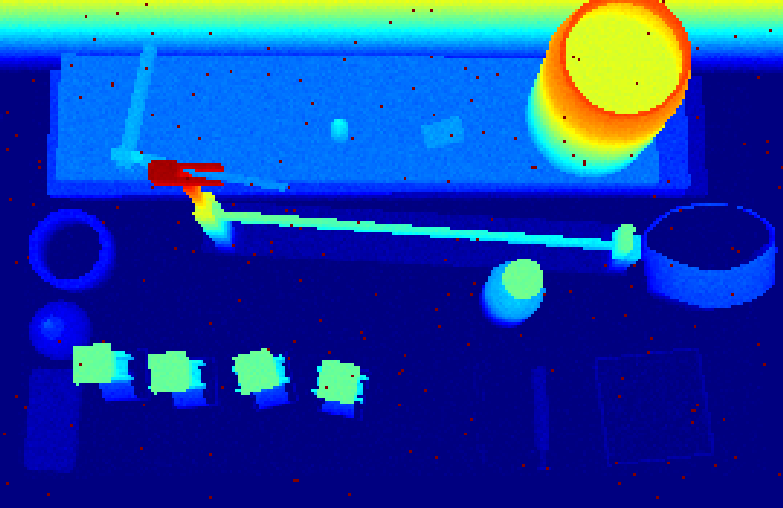

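Four hangers stand at the left front, with their heads in the zoomed top view at (95,363), (175,370), (260,370) and (340,381). The gate is open, and the bottle stands before the bar's lower half. Next I'll measure the poses.

```bash
cat > meas.py <<'E'
from h import *
def blobs(P,lo,hi,xl,yl,mina=25):
    Z=P[:,:,2];m=((Z>lo)&(Z<hi)&(P[:,:,0]>xl[0])&(P[:,:,0]<xl[1])&(P[:,:,1]>yl[0])&(P[:,:,1]<yl[1])).astype(np.uint8)
    n,l,st,c=cv2.connectedComponentsWithStats(m,connectivity=4);out=[]
    for i in range(1,n):
        if st[i,4]>=mina:
            q=P[l==i];r=cv2.minAreaRect((q[:,:2]*1000).astype(np.float32))
            out.append((c[i].round(0),st[i,4],q.mean(0).round(4),np.round(r[0],1),np.round(r[1],1),round(r[2],1)))
    return sorted(out,key=lambda o:-o[2][1])
E
python3 - <<'E'
from meas import *
for n in ['top','side']:
    P=np.load(n+'0.npz')['P']
    print(n);
    for o in blobs(P,.155,.18,(.2,.75),(-.5,.5)): print(*o)
P=np.load('top0.npz')['P']
# bar
Z=P[:,:,2]
m=(Z>.12)&(Z<.185)&(P[:,:,0]>.45)&(P[:,:,0]<.75)
ys=np.arange(-.25,.3,.02)
for y in ys:
    k=m&(abs(P[:,:,1]-y)<.01)
    if k.sum(): print(round(y,3),k.sum(),P[k].mean(0).round(4),P[k][:,0].min().round(3),P[k][:,0].max().round(3))
print('tray')
for o in blobs(P,.009,.02,(.2,.75),(-.5,.5)): print(*o)
E
```

```text
top
[211. 215.] 184 [0.4456 0.3235 0.1668] [445.9 324.6] [41.4 38.2] 4.1
[238. 218.] 180 [0.4369 0.2428 0.167 ] [436.8 244. ] [41.6 40.5] 5.0
[268. 218.] 179 [0.4373 0.1512 0.1669] [437.6 151.5] [41.1 39.7] 13.8
[273. 165.] 145 [0.6028 0.1389 0.1644] [607.6 128.8] [ 24.8 169.1] 1.4
[296. 221.] 177 [0.4267 0.0644 0.1668] [427.3  64.6] [40.1 42.1] 79.7
[360. 186.] 157 [ 0.5364 -0.1323  0.1692] [ 536.5 -131.5] [41.6 41.1] 2.0
[376. 138.] 102 [ 0.6888 -0.1857  0.1674] [ 696.7 -187.5] [126.4  35.8] 51.7
[395. 171.] 45 [ 0.5824 -0.2453  0.1641] [ 582.7 -246.3] [14.2 28.5] 82.3
side
[236. 168.] 114 [0.4454 0.3207 0.1657] [448.1 323.6] [48.3 43.5] 4.9
[250. 179.] 117 [0.4362 0.2397 0.1665] [438.7 241.4] [50.2 44.1] 2.4
[300. 166.] 140 [0.6036 0.1515 0.165 ] [604.3 132.9] [ 30.6 152.9] 0.1
[269. 192.] 121 [0.4377 0.1483 0.1662] [438.2 149.2] [44.2 41.1] 17.4
[286. 206.] 128 [0.4267 0.0606 0.1665] [427.9  61.6] [42.3 43.7] 77.8
[351. 216.] 118 [ 0.5359 -0.1351  0.1697] [ 537.2 -134.1] [47.4 40.3] 36.8
[404. 207.] 198 [ 0.687  -0.2466  0.1666] [ 694.1 -237.5] [ 63.4 143.4] 16.2
[387. 226.] 46 [
[... 1125 characters left out ...]
 0.451 0.596
0.23 18 [0.4537 0.232  0.1635] 0.45 0.458
0.25 14 [0.4533 0.2492 0.1676] 0.451 0.458
0.27 4 [0.4527 0.2625 0.1667] 0.451 0.454
0.29 9 [0.6079 0.2958 0.1237] 0.453 0.688
tray
[198. 236.] 466 [0.3876 0.4096 0.0166] [392.2 410.8] [ 62.3 120.6] 87.5
[219. 158.] 31 [0.6617 0.3459 0.0147] [662.1 347.1] [  3.  103.2] 0.7
[252. 174.] 26 [0.6042 0.2294 0.0134] [603.2 229.9] [29.9 15.1] 45.3
[320. 175.] 1114 [ 0.5999 -0.0139  0.0138] [600.5 -29.4] [448.   39.2] 86.9
[331. 165.] 576 [ 0.6357 -0.053   0.0137] [635.5 -28.4] [487.6  21.2] 86.9
[366. 231.] 130 [ 0.4048 -0.171   0.0149] [ 401.6 -171.8] [107.4  16.7] 1.8
[380. 157.] 46 [ 0.6662 -0.2282  0.0148] [ 666.3 -228.4] [162.    2.7] 90.0
```

Run:
```python
from meas import *
for n in ['top','side']:
    D=np.load(n+'0.npz');P=D['P'];Z=P[:,:,2];im=D['im']
    m=(Z>.008)&(Z<.02)&(P[:,:,0]>.55)&(P[:,:,0]<.65)&(P[:,:,1]>-.32)&(P[:,:,1]<.3)
    q=P[m];t=-0.0541
    u=np.array([-np.sin(t),np.cos(t)]);w=np.array([np.cos(t),np.sin(t)])
    a=q[:,:2]@u;b=q[:,:2]@w
    print(n,'board along',np.percentile(a,[0,1,99,100]).round(4),'across',np.percentile(b,[0,1,50,99,100]).round(4))
    m=(Z>.10)&(Z<.19)&(P[:,:,0]>.55)&(P[:,:,0]<.625)&(P[:,:,1]>-.32)&(P[:,:,1]<.3)
    a=P[...,:2]@u;b=P[...,:2]@w
    for y in np.arange(-.30,.26,.02):
        k=m&(abs(a-y)<.01)
        if k.sum()>3: print(round(y,3),k.sum(),'b',np.median(b[k]).round(4),'z',np.percentile(Z[k],[5,50,95]).round(4))
    # lower post/stop
    k=m&(a<-.2); print('low post a',np.percentile(a[k],[1,5,50,95,99]).round(4))
# colors of stop
D=np.load('top0.npz');P=D['P'];im=D['im'];
for c in range(384,406):print(c,im[170:174,c].tolist(),P[171,c].round(3))
# tray edges: grey area
```

```text
top board along [-0.2461 -0.2235  0.2597  0.3144] across [0.5815 0.5824 0.6071 0.6457 0.6471]
-0.24 28 b 0.5935 z [0.1083 0.1196 0.1232]
-0.22 45 b 0.5893 z [0.1141 0.1638 0.169 ]
-0.2 53 b 0.5939 z [0.1088 0.137  0.1656]
-0.18 23 b 0.5944 z [0.1049 0.1244 0.1302]
-0.16 18 b 0.5937 z [0.1136 0.1294 0.1339]
-0.14 24 b 0.5945 z [0.1117 0.1294 0.1343]
-0.12 23 b 0.5934 z [0.1196 0.1351 0.1698]
-0.1 45 b 0.5927 z [0.1119 0.1381 0.1701]
-0.08 30 b 0.5932 z [0.1013 0.1295 0.1432]
-0.06 22 b 0.5941 z [0.1209 0.1384 0.1432]
-0.04 19 b 0.594 z [0.128  0.1424 0.1474]
-0.02 23 b 0.594 z [0.124  0.1438 0.1489]
0.0 23 b 0.5936 z [0.1253 0.1469 0.1504]
0.02 22 b 0.5937 z [0.1313 0.1477 0.1523]
0.04 21 b 0.5939 z [0.1266 0.1496 0.1546]
0.06 21 b 0.5933 z [0.1352 0.1522 0.1568]
0.08 24 b 0.5939 z [0.1306 0.1536 0.158 ]
0.1 21 b 0.5937 z [0.14   0.1559 0.1608]
0.12 25 b 0.5938 z [0.1372 0.1581 0.1634]
0.14 20 b 0.5934 z [0.1468 0.1619 0.1652]
0.16 24 b 0.5936 z [0.1425 0.1634 0.1669]
0.18 21 b 0.5936 z [0.1501 0.1642 0.1686]
0.2 25 b 0.594 z [0.1465 0.1674 0.1711]
0.22 46 b 0.593 z [0.1162 0.167  0.1
[... 2573 characters left out ...]
5], [144, 133, 122], [148, 139, 128], [148, 139, 129]] [ 0.593 -0.265  0.118]
399 [[171, 151, 135], [207, 192, 177], [213, 200, 184], [211, 197, 182]] [ 0.592 -0.267  0.124]
400 [[166, 146, 131], [207, 192, 177], [213, 199, 184], [210, 196, 181]] [ 0.594 -0.272  0.115]
401 [[119, 104, 93], [142, 132, 122], [143, 134, 124], [139, 130, 121]] [ 0.611 -0.295  0.034]
402 [[71, 59, 51], [77, 68, 61], [73, 66, 59], [73, 65, 58]] [ 0.608 -0.294  0.051]
403 [[83, 64, 50], [81, 60, 48], [68, 51, 40], [66, 52, 41]] [ 0.619 -0.312 -0.004]
404 [[88, 65, 49], [73, 54, 40], [65, 48, 37], [65, 49, 37]] [ 0.62  -0.316 -0.006]
405 [[85, 61, 44], [71, 51, 38], [61, 45, 33], [63, 45, 34]] [ 0.619 -0.318 -0.002]
```

Run:
```python
from meas import *
D=np.load('top0.npz');P=D['P'];Z=P[...,2]
print('tray centre',P[228:233,403:408].reshape(-1,3).mean(0))
im=D['im'].astype(int)
sub=(abs(im[...,0]-im[...,2])<14)&(im.mean(-1)>100)&(abs(Z)<.03)&(P[...,1]<-.18)&(P[...,1]>-.4)&(P[...,0]<.52)&(P[...,0]>.28)
n,l,st,c=cv2.connectedComponentsWithStats(sub.astype(np.uint8));i=1+st[1:,4].argmax();q=P[l==i]
print(st[i],cv2.minAreaRect((q[:,:2]*1000).astype(np.float32)))
S=np.load('side0.npz')['P']
for nm,X in(('top',P),('side',S)):
  for o in blobs(X,.025,.1,(.36,.53),(.3,.5)): print(nm,*o)
  k=(X[...,0]>.47)&(X[...,0]<.54)&(X[...,1]>.33)&(X[...,1]<.42);print('lampmax',np.percentile(X[k][:,2],[50,90,99,100]))
# gate
for nm,X in(('top',P),('side',S)):
  k=(X[...,2]>.22)&(X[...,2]<.4)&(X[...,0]>.55)&(X[...,0]<.66)&(X[...,1]>.1)&(X[...,1]<.3);q=X[k]
  for z in np.arange(.22,.36,.02):
    j=abs(q[:,2]-z)<.01
    if j.sum()>2:print(nm,round(z,2),j.sum(),q[j].mean(0).round(3),q[j].min(0).round(3),q[j].max(0).round(3))
```

```text
tray centre [ 0.40702139 -0.31081331  0.00267165]
[386 210  40  36 177] ((438.4393005371094, -337.70635986328125), (168.03500366210938, 87.29508972167969), 49.348873138427734)
top [200. 203.] 287 [0.4975 0.4005 0.0395] [498.3 403.1] [63.2 65.1] 43.8
top [220. 224.] 76 [0.4239 0.323  0.0587] [423.7 323.9] [17.1 36. ] 4.8
lampmax [0.02202966 0.05145358 0.06754048 0.07356347]
side [235. 190.] 127 [0.4278 0.3224 0.0589] [444.4 340.8] [93.2 38.2] 46.7
lampmax [0.00812419 0.03006767 0.03683561 0.03823883]
top 0.22 6 [0.606 0.202 0.226] [0.602 0.199 0.223] [0.613 0.207 0.229]
top 0.24 8 [0.605 0.202 0.239] [0.602 0.199 0.23 ] [0.61  0.209 0.246]
top 0.26 10 [0.605 0.202 0.258] [0.602 0.199 0.251] [0.613 0.207 0.265]
top 0.28 10 [0.604 0.203 0.279] [0.602 0.199 0.27 ] [0.608 0.209 0.289]
top 0.3 5 [0.604 0.202 0.298] [0.601 0.2   0.29 ] [0.612 0.206 0.302]
top 0.32 58 [0.605 0.196 0.323] [0.597 0.166 0.315] [0.615 0.23  0.33 ]
top 0.34 119 [0.607 0.206 0.336] [0.598 0.167 0.33 ] [0.617 0.231 0.343]
side 0.22 5 [0.606 0.203 0.226] [0.602 0.197 0.224] [0.611 0.209 0.228]
side 0.24 18 [0.606 0.202 0.239] [0.601 0.196 0.231] [0.614 0.21  0.248]
side 0.26 16 [0.606 0.202 0.261] [0.6   0.197 0.25 ] [0.613 0.21  0.27 ]
side 0.28 17 [0.607 0.202 0.28 ] [0.6   0.197 0.271] [0.616 0.209 0.29 ]
side 0.3 15 [0.607 0.202 0.299] [0.596 0.193 0.29 ] [0.613 0.207 0.31 ]
side 0.32 62 [0.605 0.194 0.323] [0.596 0.164 0.31 ] [0.621 0.236 0.33 ]
side 0.34 74 [0.607 0.203 0.336] [0.596 0.164 0.33 ] [0.623 0.23  0.343]
```

>>> step_arm --series '[[[0.07,0.01,-0.02,0.02,-7],[0.07,0.03,-0.05,0.04,-14],[0.07,0.04,-0.08,0.06,-21],[0.07,0.06,-0.12,0.08,-28],[0.07,0.08,-0.16,0.09,-35],[0.07,0.1,-0.2,0.09,-42],[0.07,0.12,-0.24,0.09,-49],[0.07,0.14,-0.28,0.09,-56],[0.07,0.16,-0.32,0.09,-63],[0.07,0.18,-0.36,0.09,-70],[0.07,0.2,-0.4,0.09,-77],[0.07,0.22,-0.44,0.09,-84],[0.07,0.23,-0.48,0.09,-91],[0.07,0.24,-0.52,0.09,-98],[0.07,0.25,-0.56,0.09,-105],[0.07,0.26,-0.6,0.09,-112],[0.07,0.27,-0.64,0.09,-119],[0.07,0.28,-0.67,0.09,-126],[0.07,0.28,-0.7,0.09,-133],[0.07,0.28,-0.7,0.09,-139]]]'

```text
clock: 1.82
position: [0.5023, -0.1244, 0.3005]
ee_rot: [3.095, 0.525, 0.0]
force: [-1.6, 0.3, 0.2]
width: 0.764
```

>>> step_arm --series '[[[0.07,0.02,-0.005,-0.02,0],[0.07,0.034,-0.009,-0.05,0],[0.07,0.034,-0.009,-0.08,0],[0.07,0.034,-0.009,-0.11,0],[0.07,0.034,-0.009,-0.14,0],[0.07,0.034,-0.009,-0.163,0],[0.07,0.034,-0.009,-0.163,0],[0.07,0.034,-0.009,-0.163,0],[0.0,0.034,-0.009,-0.163,0],[0.0,0.034,-0.009,-0.163,0],[0.0,0.034,-0.009,-0.163,0],[0.0,0.034,-0.009,-0.163,0],[0.0,0.034,-0.009,-0.163,0],[0.0,0.034,-0.009,-0.163,0],[0.0,0.034,-0.009,-0.163,0],[0.0,0.034,-0.009,-0.163,0]]]' --squeeze 35

```text
clock: 3.15
position: [0.537, -0.1338, 0.1384]
ee_rot: [3.094, 0.525, 0.003]
force: [-1.2, -0.6, 6.1]
width: 0.465
```

>>> step_arm --series '[[[0.0,0,0,0,0],[0.0,0,0,0,0],[0.0,0,0,0,0],[0.0,0,0,0,0]]]'

```text
clock: 3.48
position: [0.5371, -0.1338, 0.1384]
ee_rot: [3.094, 0.525, 0.003]
force: [0.1, -0.2, 2.4]
width: 0.464
```

Run:
```python
from h import *
snap('wrist','w1.png');p,im,d=snap('side');cv2.imwrite('pics/s1.png',cv2.resize(im[110:330,190:450,::-1],None,fx=2.7,fy=2.7))
```

```text
(no output)
```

View pics/w1.png

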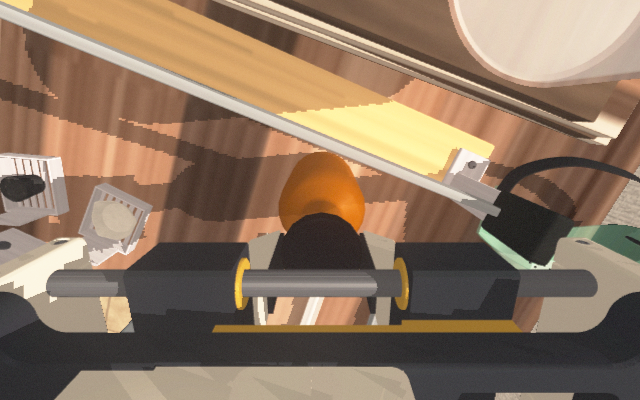

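View pics/s1.png

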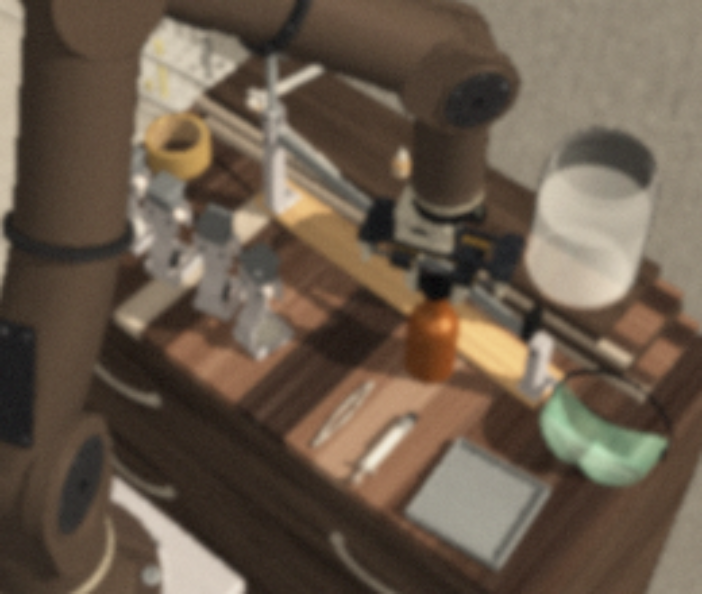

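The jaws have stopped at 43 mm, so they are on the stopper head (320,240 in the wrist view) and not on the neck. I'll open, go lower and pinch again.

>>> step_arm --series '[[[0.07,0,0,0,0],[0.07,0,0,0,0],[0.07,0,0,0,0],[0.07,0,0,-0.005,0],[0.07,0,0,-0.009,0],[0.07,0,0,-0.009,0],[0.0,0,0,-0.009,0],[0.0,0,0,-0.009,0],[0.0,0,0,-0.009,0],[0.0,0,0,-0.009,0],[0.0,0,0,-0.009,0],[0.0,0,0,-0.009,0],[0.0,0,0,-0.009,0],[0.0,0,0,-0.009,0],[0.0,0,0,-0.009,0],[0.0,0,0,-0.009,0]]]'

```text
clock: 4.92
position: [0.5372, -0.1339, 0.1295]
ee_rot: [3.094, 0.524, 0.003]
force: [-0.5, -1.9, 0.7]
width: 0.469
```

Run:
```python
from h import *
p,im,d=snap('wrist')
cv2.imwrite('pics/w2.png',cv2.resize(im[130:350,200:440,::-1],None,fx=2.7,fy=2.7))
P=pts(p,d);s=observe();print(s['force'],s['width'],s['position'])
T=np.array(s['position']);Rm=rot(s['ee_rot'])
L=(P-T)@Rm
for v in range(200,300,8):
    print(v,[tuple((L[v,u]*1000).round().astype(int)) for u in range(220,420,12)])
```

```text
[ 1.16117312 -0.95623886  1.29237763] 0.46658292092107173 [ 0.53723709 -0.13393663  0.12956411]
200 [(np.int64(-15), np.int64(-106), np.int64(128)), (np.int64(-15), np.int64(-94), np.int64(128)), (np.int64(-15), np.int64(-81), np.int64(128)), (np.int64(-15), np.int64(-68), np.int64(127)), (np.int64(-15), np.int64(-55), np.int64(128)), (np.int64(13), np.int64(-29), np.int64(33)), (np.int64(17), np.int64(-19), np.int64(21)), (np.int64(17), np.int64(-11), np.int64(19)), (np.int64(19), np.int64(-2), np.int64(16)), (np.int64(18), np.int64(6), np.int64(16)), (np.int64(18), np.int64(14), np.int64(18)), (np.int64(16), np.int64(22), np.int64(22)), (np.int64(12), np.int64(33), np.int64(36)), (np.int64(-16), np.int64(59), np.int64(129)), (np.int64(-16), np.int64(72), np.int64(130)), (np.int64(-16), np.int64(85), np.int64(128)), (np.int64(-16), np.int64(97), np.int64(128))]
208 [(np.int64(-24), np.int64(-107), np.int64(127)), (np.int64(-24), np.int64(-94), np.int64(128)), (np.int64(-24), np.int64(-82), np.int64(128)), (np.int64(-24), np.int64(-69), np.int64(128)), (np.int64(-24), np.int64(-56), 
[... 8418 characters left out ...]
.int64(-106)), (np.int64(24), np.int64(-22), np.int64(-99)), (np.int64(25), np.int64(-18), np.int64(-100)), (np.int64(23), np.int64(-15), np.int64(-98)), (np.int64(24), np.int64(-11), np.int64(-99)), (np.int64(24), np.int64(-7), np.int64(-100)), (np.int64(25), np.int64(-4), np.int64(-101)), (np.int64(24), np.int64(0), np.int64(-100)), (np.int64(24), np.int64(3), np.int64(-100)), (np.int64(24), np.int64(7), np.int64(-100)), (np.int64(24), np.int64(10), np.int64(-99)), (np.int64(24), np.int64(14), np.int64(-100)), (np.int64(24), np.int64(17), np.int64(-100)), (np.int64(24), np.int64(21), np.int64(-100)), (np.int64(24), np.int64(24), np.int64(-99)), (np.int64(29), np.int64(25), np.int64(-107))]
```

View pics/w2.png

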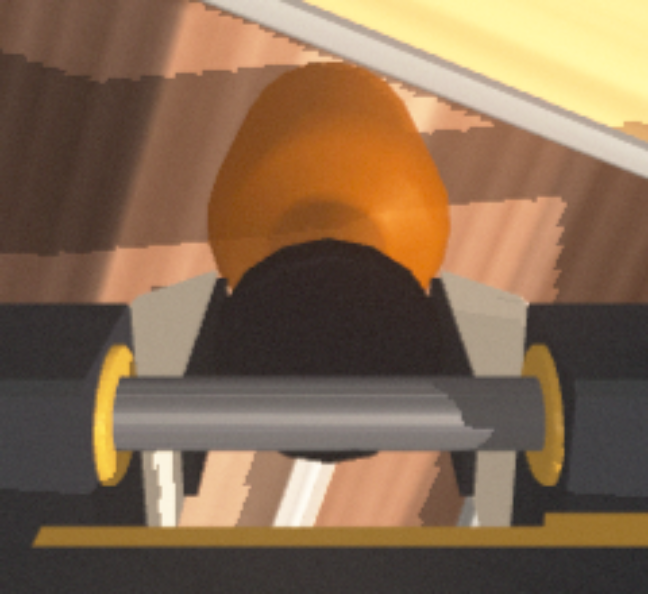

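The fingers are flat, so they straddle the neck and clamp the stopper head, which the depth confirms. I'll re-grip higher so that the head lies between the pads, and then lift.

>>> step_arm --series '[[[0.07,0,0,0,0],[0.07,0,0,0,0],[0.07,0,0,0,0],[0.07,0,0,0.015,0],[0.07,0,0,0.022,0],[0.07,0,0,0.022,0],[0.0,0,0,0.022,0],[0.0,0,0,0.022,0],[0.0,0,0,0.022,0],[0.0,0,0,0.022,0],[0.0,0,0,0.022,0],[0.0,0,0,0.022,0],[0.0,0,0,0.022,0],[0.0,0,0,0.03,0],[0.0,0,0,0.04,0],[0.0,0,0,0.05,0],[0.0,0,0,0.06,0]]]' --squeeze 45

```text
clock: 6.38
position: [0.5374, -0.1341, 0.1909]
ee_rot: [3.094, 0.524, 0.004]
force: [0.3, 0.3, -4.2]
width: 0.446
```

Run:
```python
from h import *
p,im,d=snap('side');cv2.imwrite('pics/s2.png',cv2.resize(im[110:330,190:450,::-1],None,fx=2.7,fy=2.7));print(observe()['force'])
```

```text
[ 0.6555855  -0.82452132 -1.05067794]
```

View pics/s2.png

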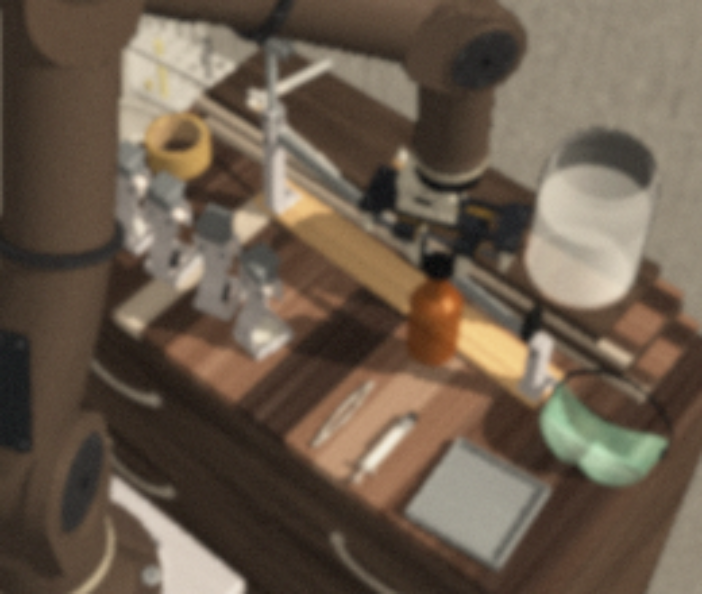

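Run:
```python
from h import *
p,im,d=snap('wrist','w3.png');P=pts(p,d);s=observe()
L=(P-np.array(s['position']))@rot(s['ee_rot'])
for v in range(215,265,6): print(v,(L[v,320]*1000).round(),P[v,320].round(3))
print(s['force'],s['width'])
p,im,d=snap('side');P=pts(p,d)
m=(im[...,0].astype(int)-im[...,2]>60)&(P[...,0]>.47)&(P[...,0]<.6)&(P[...,1]<-.07)&(P[...,1]>-.2)&(P[...,2]>.025)&(P[...,2]<.16)
print(m.sum(),np.percentile(P[m],[1,50,99],axis=0).round(3))
```

```text
215 [ 20.   1. -20.] [ 0.558 -0.128  0.212]
221 [ 17.   0. -20.] [ 0.554 -0.129  0.212]
227 [ 13.   0. -19.] [ 0.551 -0.131  0.211]
233 [ 10.   0. -21.] [ 0.548 -0.131  0.213]
239 [  6.   0. -20.] [ 0.544 -0.133  0.212]
245 [  3.   0. -22.] [ 0.541 -0.134  0.214]
251 [ -1.   0. -21.] [ 0.537 -0.135  0.213]
257 [ -5.   0. -20.] [ 0.533 -0.137  0.212]
263 [ -9.   0. -20.] [ 0.53  -0.138  0.212]
[ 0.26956642  0.46082737 -4.19467849] 0.4458510451672057
475 [[ 0.505 -0.169  0.047]
 [ 0.52  -0.15   0.123]
 [ 0.566 -0.107  0.157]]
```

View pics/w3.png

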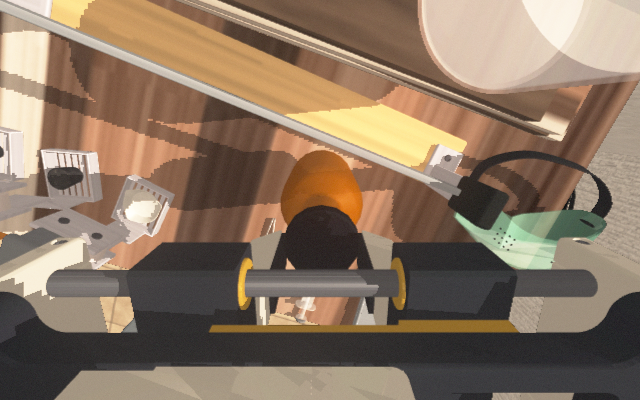

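The bottle is lifted and upright: its head is at (320,235), with its top at z 0.212, so its foot is at 0.042. Carry it to the tray.

>>> step_arm --series '[[[0.0,0,0,0.015,0],[0.0,-0.02,-0.02,0.02,0],[0.0,-0.04,-0.04,0.02,0],[0.0,-0.06,-0.07,0.02,0],[0.0,-0.08,-0.1,0.02,0],[0.0,-0.1,-0.13,0.02,0],[0.0,-0.12,-0.155,0.02,0],[0.0,-0.13,-0.177,0.02,0],[0.0,-0.13,-0.177,0.01,0],[0.0,-0.13,-0.177,-0.005,0],[0.0,-0.13,-0.177,-0.02,0],[0.0,-0.13,-0.177,-0.03,0],[0.0,-0.13,-0.177,-0.036,0],[0.0,-0.13,-0.177,-0.037,0],[0.0,-0.13,-0.177,-0.037,0],[0.0,-0.13,-0.177,-0.037,0]]]'

```text
clock: 7.87
position: [0.4084, -0.3117, 0.1542]
ee_rot: [3.093, 0.525, 0.008]
force: [-0.8, -0.6, -1.0]
width: 0.45
```

Run:
```python
from h import *
s=observe();print(s['position'],s['force'],s['width'],s['joints'])
p,im,d=snap('wrist');P=pts(p,d);print((P[245,314:326]*1000).round())
p,im,d=snap('side');cv2.imwrite('pics/s3.png',cv2.resize(im[110:330,190:450,::-1],None,fx=2.7,fy=2.7))
```

```text
[ 0.40837847 -0.31165786  0.1541784 ] [-0.75670727 -0.63222174 -0.95508066] 0.450248668389239 [-0.06272571  0.38047073  0.81431643  1.96643081 -0.34501662  0.92928417
 -0.31039085]
[[ 410. -308.  175.]
 [ 410. -308.  175.]
 [ 410. -309.  175.]
 [ 411. -309.  175.]
 [ 411. -310.  175.]
 [ 410. -311.  174.]
 [ 411. -311.  174.]
 [ 411. -312.  175.]
 [ 411. -312.  174.]
 [ 411. -313.  174.]
 [ 412. -313.  175.]
 [ 412. -314.  175.]]
```

View pics/s3.png

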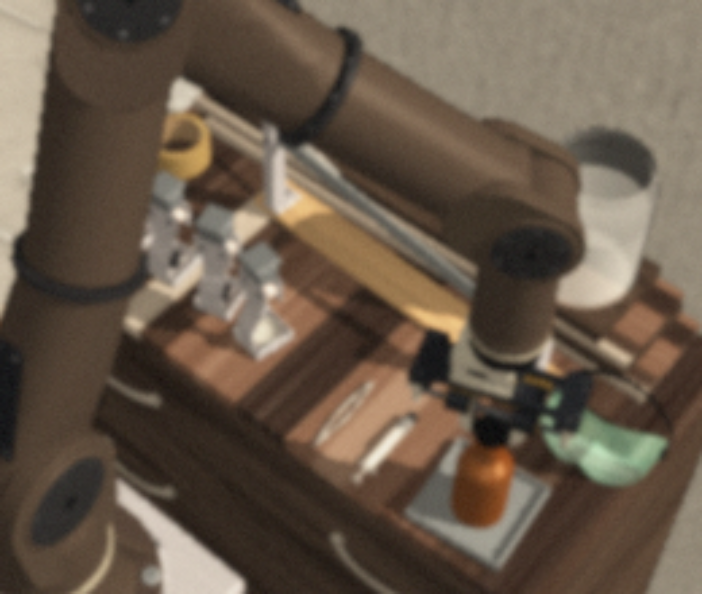

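>>> step_arm --series '[[[0.0,0,0,-0.002,0],[0.0,0,0,-0.002,0],[0.05,0,0,-0.002,0],[0.07,0,0,-0.002,0],[0.07,0,0,-0.002,0],[0.07,0,0,-0.002,0],[0.07,0,0,0.02,0],[0.07,0,0,0.05,0],[0.07,0,0,0.08,0],[0.07,0,0,0.11,0],[0.07,0,0,0.13,0],[0.07,0,0,0.13,0]]]'

```text
clock: 8.97
position: [0.4099, -0.3129, 0.2879]
ee_rot: [3.089, 0.524, 0.016]
force: [0.1, 0.2, 0.3]
width: 0.762
```

Run:
```python
from meas import *
s=observe();print(s['position'],s['force'],s['width'],s['joints'])
p,im,d=snap('side');cv2.imwrite('pics/s4.png',cv2.resize(im[110:330,190:450,::-1],None,fx=2.7,fy=2.7));P=pts(p,d)
for o in blobs(P,.155,.18,(.2,.75),(-.5,.5)): print(*o)
p,im,d=snap('top','t4.png');P=pts(p,d)
print('top')
for o in blobs(P,.155,.18,(.2,.75),(-.5,.5)): print(*o)
```

```text
[ 0.40988077 -0.31292668  0.28794672] [0.06313306 0.15151673 0.33580027] 0.7620755774993077 [-0.17042872  0.22784412  0.89967017  1.77622301 -0.19283617  1.21543948
 -0.45260772]
[236. 167.] 107 [0.4457 0.3214 0.1663] [445.4 323.1] [46.7 45.4] 10.6
[250. 179.] 113 [0.4363 0.2404 0.1666] [437.8 241.6] [42.7 42.9] 88.7
[269. 192.] 117 [0.4375 0.148  0.1666] [438.8 149.6] [45.4 41.3] 16.4
[301. 167.] 148 [0.604  0.1458 0.1645] [608.2 126.4] [ 27.6 171.6] 0.9
[286. 206.] 128 [0.4268 0.0606 0.1663] [428.8  62.5] [48.  42.4] 76.9
[411. 209.] 129 [ 0.6952 -0.2706  0.1677] [ 701.4 -272.6] [ 25.8 103.6] 50.5
[371. 270.] 148 [ 0.4052 -0.3116  0.1726] [ 406.1 -309.9] [43.2 42.6] 6.5
top
[211. 215.] 184 [0.4456 0.3238 0.1665] [445.9 324.6] [42.2 39.4] 2.6
[238. 218.] 179 [0.4369 0.2428 0.1668] [436.8 243.8] [41.4 40.4] 5.6
[268. 217.] 180 [0.4374 0.1511 0.1668] [437.5 151.5] [41.  39.6] 14.6
[273. 165.] 148 [0.6027 0.1372 0.1644] [607.4 125.2] [ 24.2 174.7] 1.4
[296. 221.] 179 [0.4267 0.0644 0.1666] [427.1  64.4] [39.8 41.4] 79.9
[376. 138.] 104 [ 0.6883 -0.187   0.1677] [ 694.7 -190.8] [126.9  36.8] 56.1
[395. 171.] 47 [ 0.5825 -0.2451  0.164 ] [ 582.4 -245.8] [15.5 27.7] 81.9
```

View pics/s4.png

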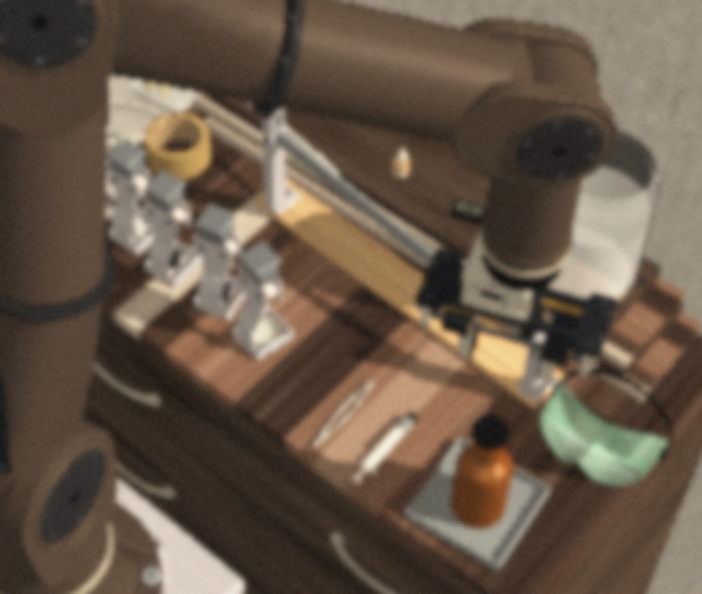

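View pics/t4.png

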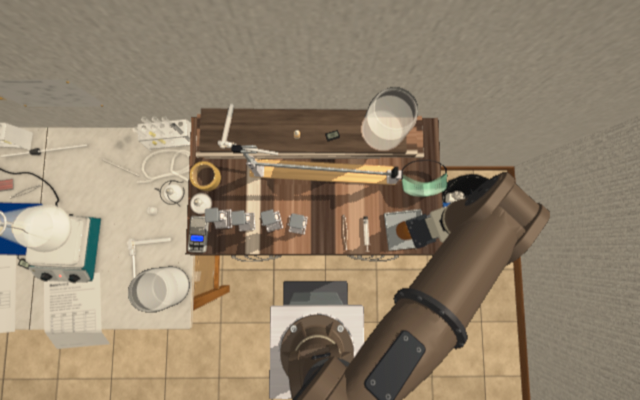

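The bottle stands at (0.406,-0.311) with its head top at 0.173, so it is in the tray. The four hangers haven't moved. Next is the rightmost hanger.

>>> step_arm --series '[[[0.08,0.0,0.03,0.01,7],[0.08,0.0,0.06,0.02,14],[0.08,0.0,0.1,0.02,21],[0.08,0.0,0.14,0.02,28],[0.08,0.005,0.18,0.02,35],[0.08,0.01,0.22,0.02,42],[0.08,0.01,0.26,0.02,49],[0.08,0.015,0.3,0.01,55],[0.08,0.017,0.34,0.0,61],[0.08,0.017,0.376,-0.03,61],[0.08,0.017,0.376,-0.06,61],[0.08,0.017,0.376,-0.06,61],[0.08,0.017,0.376,-0.06,61],[0.08,0.017,0.376,-0.06,61]]]'

```text
clock: 10.23
position: [0.4259, 0.0635, 0.225]
ee_rot: [2.402, 2.023, 0.012]
force: [0.5, -0.3, 0.2]
width: 0.871
```

Run:
```python
from h import *
s=observe();print(s['position'],s['joints']);Rm=rot(s['ee_rot']);print(np.degrees(np.arctan2(Rm[1,1],Rm[0,1])))
p,im,d=snap('wrist','w5.png');P=pts(p,d)
m=(P[...,2]>.155)&(P[...,2]<.18)&(abs(P[...,0]-.427)<.04)&(abs(P[...,1]-.064)<.04);q=P[m];print(m.sum(),q.mean(0),cv2.minAreaRect((q[:,:2]*1000).astype(np.float32)))
```

```text
[0.42592804 0.06345772 0.22502849] [-0.69502486  0.08339466  0.46491715  2.02837217 -0.04617048  1.03192741
 -0.37924054]
-9.808012755224805
2428 [0.42979154 0.0650056  0.16754926] ((429.62884521484375, 62.90687561035156), (40.53829574584961, 41.979244232177734), 79.27288055419922)
```

View pics/w5.png

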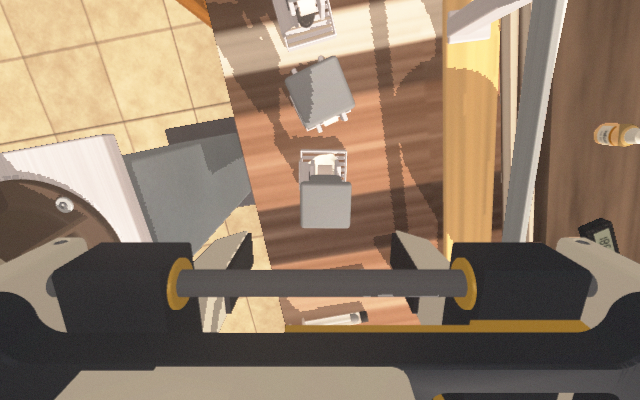

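>>> step_arm --series '[[[0.08,0.003,0,-0.03,0],[0.08,0.003,0,-0.06,0],[0.08,0.003,0,-0.078,0],[0.08,0.003,0,-0.078,0],[0.0,0.003,0,-0.078,0],[0.0,0.003,0,-0.078,0],[0.0,0.003,0,-0.078,0],[0.0,0.003,0,-0.078,0],[0.0,0.003,0,-0.078,0],[0.0,0.003,0,-0.078,0],[0.0,0.003,0,-0.078,0],[0.0,0.003,0,-0.078,0],[0.0,0.003,0,-0.06,0],[0.0,0.003,0,-0.04,0],[0.0,0.003,0,-0.02,0],[0.0,0.003,0,0.0,0],[0.0,0.003,0,0.01,0],[0.0,0.003,0,0.01,0]]]' --squeeze 45

```text
clock: 11.78
position: [0.4306, 0.0638, 0.2374]
ee_rot: [2.402, 2.021, 0.02]
force: [0.4, 0.6, -1.4]
width: 0.442
```

```bash
cat > chk.py <<'E'
from h import *
import sys
s=observe();Rm=rot(s['ee_rot']);print(s['position'],s['force'],s['width']*91.8,'jawang',np.degrees(np.arctan2(Rm[1,1],Rm[0,1])),'q',s['joints'].round(2),s['clock'])
p,im,d=snap('wrist',sys.argv[1]+'w.png');P=pts(p,d)
T=np.array(s['position']);L=(P-T)@Rm
m=(abs(L[...,1])<.024)&(abs(L[...,0])<.045)&(L[...,2]>-.042)&(L[...,2]<.02);q=P[m]
print(m.sum())
if m.sum()>50:
    z=np.median(q[:,2]);q=q[abs(q[:,2]-z)<.006];print('head',q.mean(0).round(4),cv2.minAreaRect((q[:,:2]*1000).astype(np.float32)))
p,im,d=snap('side');cv2.imwrite('pics/'+sys.argv[1]+'s.png',cv2.resize(im[110:330,190:450,::-1],None,fx=2.7,fy=2.7))
E
python3 chk.py h4
```

```text
[0.43062203 0.06376807 0.23740851] [ 0.44701124  0.57908792 -1.42577168] 40.57200102337168 jawang -9.835109477287599 q [-0.7   0.07  0.47  2.   -0.04  1.06 -0.38] 11.7833
5466
head [0.4313 0.0677 0.2572] ((430.78253173828125, 66.36198425292969), (34.261478424072266, 47.9530029296875), 79.8251953125)
```

View pics/h4s.png

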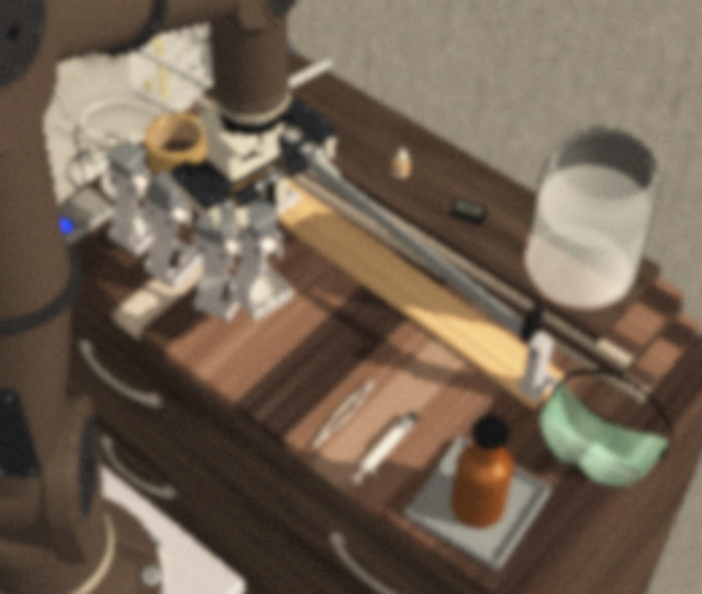

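View pics/h4w.png

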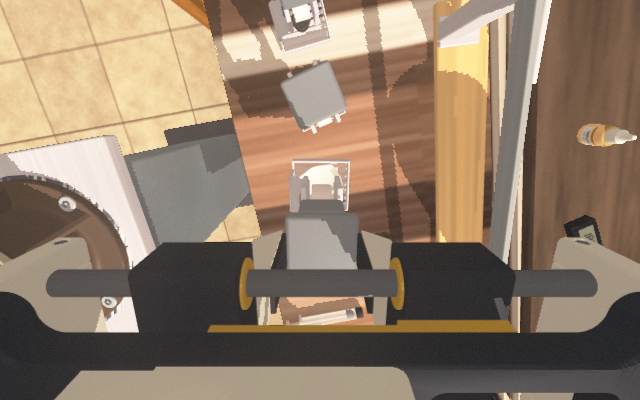

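The hanger is lifted cleanly, with its head top at 0.257, so its foot is at 0.090. I'll stage it in front of the loading place and then move in over the bar.

>>> step_arm --series '[[[0.0,0.02,0,0.0,2],[0.0,0.05,0.0,0.0,5],[0.0,0.075,0.015,0.0,6.7],[0.0,0.09,0.028,-0.004,6.7],[0.0,0.094,0.031,-0.006,6.7],[0.0,0.11,0.03,-0.006,6.7],[0.0,0.125,0.029,-0.006,6.7],[0.0,0.14,0.028,-0.006,6.7],[0.0,0.155,0.027,-0.006,6.7],[0.0,0.165,0.027,-0.006,6.7],[0.0,0.17,0.027,-0.006,6.7],[0.0,0.17,0.027,-0.006,6.7],[0.0,0.17,0.027,-0.006,6.7]]]'

```text
clock: 12.97
position: [0.5985, 0.0904, 0.2286]
ee_rot: [2.281, 2.16, 0.012]
force: [-0.1, 0.1, -1.7]
width: 0.44
```

```bash
python3 chk.py i4
```

```text
[0.59848414 0.09043439 0.22855841] [-0.11024901  0.05506075 -1.67312716] 40.37888097454859 jawang -3.130090412492981 q [-0.57  0.4   0.48  1.63 -0.2   1.15 -0.1 ] 12.9667
5470
head [0.5987 0.0945 0.2482] ((598.44970703125, 92.96424102783203), (34.93153762817383, 47.6805419921875), 87.31953430175781)
```

View pics/i4s.png

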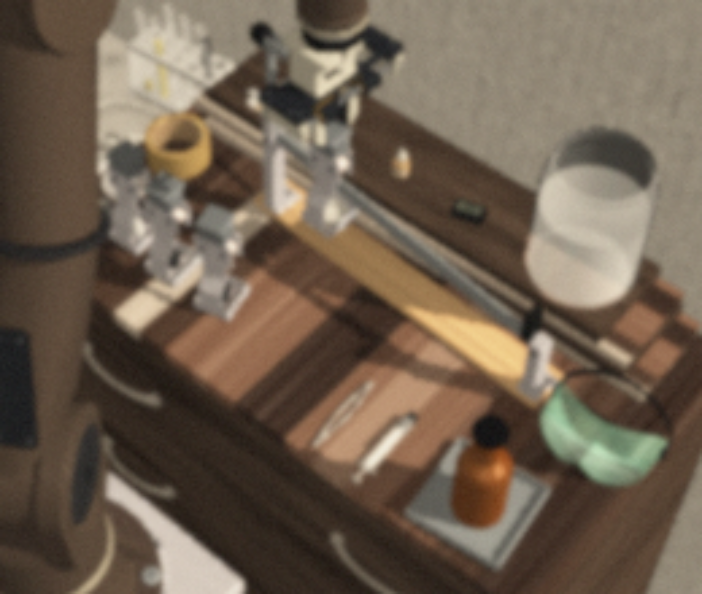

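View pics/i4w.png

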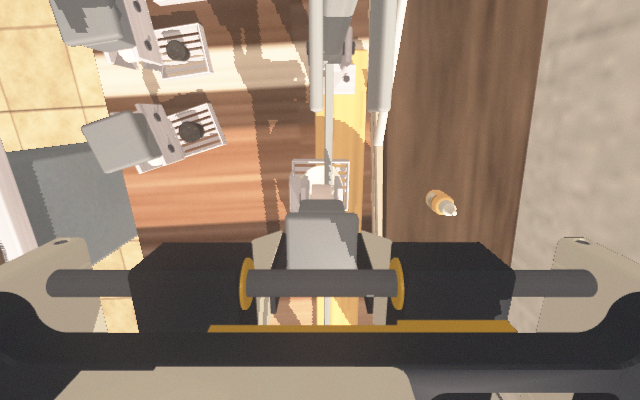

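The bar passes between the cheeks, seen at (325,150) in the wrist view, and there is no contact force. Lower it onto the rollers.

>>> step_arm --series '[[[0.0,0.001,0,-0.008,0],[0.0,0.001,0,-0.014,0],[0.0,0.001,0,-0.019,0],[0.0,0.001,0,-0.022,0],[0.0,0.001,0,-0.024,0],[0.0,0.001,0,-0.024,0],[0.0,0.001,0,-0.024,0]]]'

```text
clock: 13.65
position: [0.5991, 0.0906, 0.2057]
ee_rot: [-2.281, -2.16, -0.014]
force: [-4.2, 0.5, 8.7]
width: 0.438
```

```bash
python3 chk.py j4
```

```text
[0.59906565 0.09055712 0.2056959 ] [-4.20960846  0.53237099  8.69977973] 40.20286500017657 jawang -3.1189878732269243 q [-0.56  0.42  0.47  1.66 -0.22  1.1  -0.09] 13.65
5572
head [0.5993 0.0946 0.2257] ((599.1475219726562, 92.93470764160156), (35.43702697753906, 47.75667953491211), 87.62081909179688)
```

View pics/j4s.png

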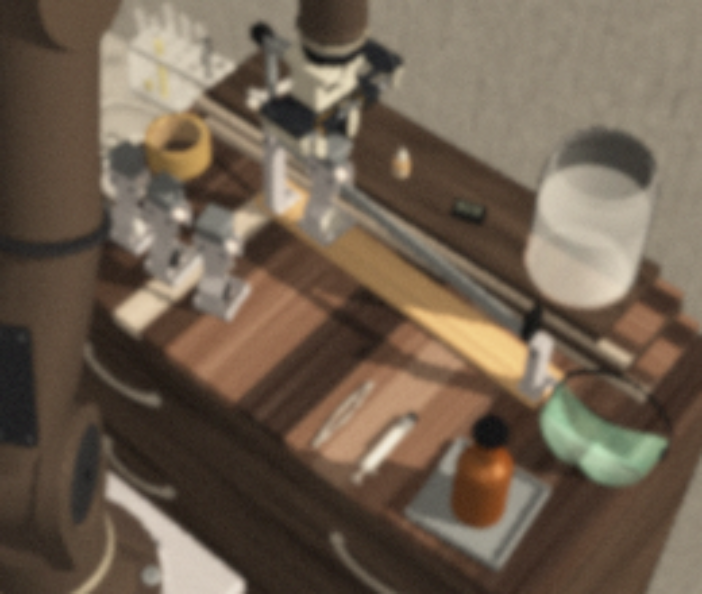

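>>> step_arm --series '[[[0.0,0,0,0.001,0],[0.0915,0,0,0.001,0],[0.0915,0,0,0.001,0],[0.0915,0,0,0.01,0],[0.0915,0,0,0.04,0],[0.0915,0,0,0.08,0],[0.0915,0,0,0.1,0]]]'

```text
clock: 14.33
position: [0.6003, 0.0904, 0.3104]
ee_rot: [2.28, 2.158, 0.02]
force: [0.3, 0.3, 2.1]
width: 0.831
```

```bash
python3 chk.py k4
```

```text
[0.60029395 0.09039405 0.31035646] [0.29227871 0.28141462 2.0555686 ] 76.31923166317262 jawang -3.1368128648302647 q [-0.58  0.35  0.5   1.5  -0.18  1.32 -0.12] 14.3333
0
```

View pics/k4s.png

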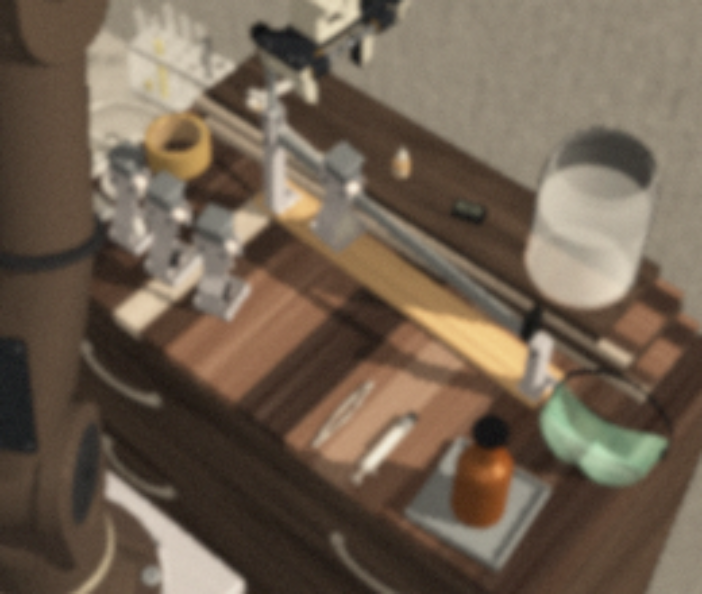

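>>> step_arm --series '[[[0.085,-0.03,0,0.0,0],[0.085,-0.06,0.0,0.0,6],[0.085,-0.1,0.02,0.0,12],[0.085,-0.13,0.04,-0.01,17],[0.085,-0.163,0.06,-0.04,17],[0.085,-0.163,0.06,-0.07,17],[0.085,-0.163,0.06,-0.085,17],[0.085,-0.163,0.06,-0.085,17],[0.085,-0.163,0.06,-0.085,17]]]'

```text
clock: 15.18
position: [0.4381, 0.1502, 0.2258]
ee_rot: [1.937, 2.472, 0.023]
force: [0.1, 0.2, 0.1]
width: 0.925
```

```bash
cat > hov.py <<'E'
from h import *
import sys
x,y=float(sys.argv[2]),float(sys.argv[3])
s=observe();Rm=rot(s['ee_rot']);print(s['position'],s['force'],'jawang',np.degrees(np.arctan2(Rm[1,1],Rm[0,1])),'q',s['joints'].round(2),s['clock'])
p,im,d=snap('wrist',sys.argv[1]+'w.png');P=pts(p,d)
m=(P[...,2]>.155)&(P[...,2]<.18)&(abs(P[...,0]-x)<.045)&(abs(P[...,1]-y)<.035);q=P[m];r=cv2.minAreaRect((q[:,:2]*1000).astype(np.float32))
print(m.sum(),q.mean(0).round(4),r,'shift',(np.array(r[0])/1000-s['position'][:2]).round(4))
p,im,d=snap('side');cv2.imwrite('pics/'+sys.argv[1]+'s.png',cv2.resize(im[110:330,190:450,::-1],None,fx=2.7,fy=2.7))
E
python3 hov.py a3 .4375 .151
```

```text
[0.4381152  0.15017131 0.22575686] [0.13063486 0.19665258 0.05973976] jawang 13.852093306889108 q [-0.76  0.14  0.37  1.96 -0.07  1.04 -0.12] 15.1833
2409 [0.4399 0.1523 0.1675] ((440.3380126953125, 150.86155700683594), (42.07273864746094, 39.589141845703125), 14.223583221435547) shift [0.0022 0.0007]
```

View pics/a3s.png

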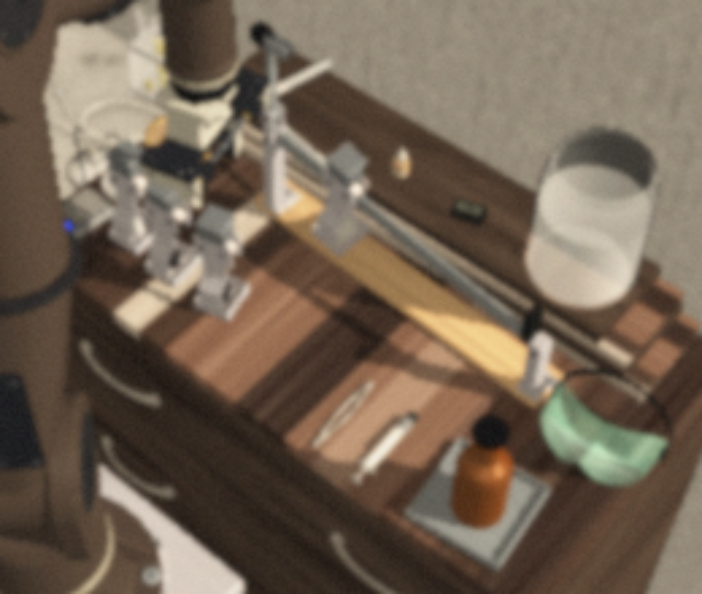

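View pics/a3w.png

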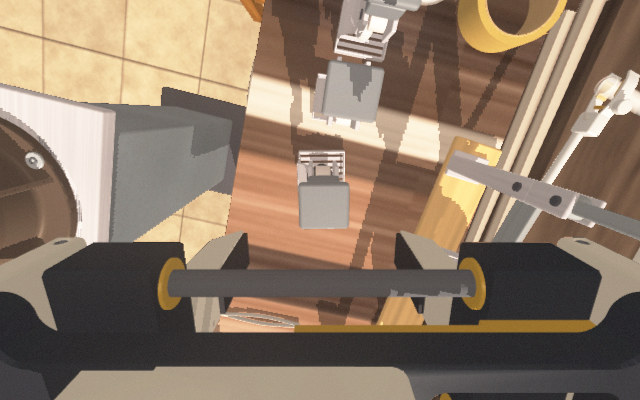

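The hanger on the bar, with its head at (347,160), has hardly moved. I'll measure it over a little time.

```bash
cat > bar.py <<'E'
from h import *
t=-0.0541;u=np.array([-np.sin(t),np.cos(t)]);w=np.array([np.cos(t),np.sin(t)])
def bar(n='side',zlo=.19):
    c=observe()['clock'];p,im,d=snap(n);P=pts(p,d);a=P[...,:2]@u-.008;b=P[...,:2]@w-.5942
    m=((P[...,2]>zlo)&(P[...,2]<.245)&(abs(b)<.04)&(a<.16)&(a>-.26)).astype(np.uint8)
    N,l,st,_=cv2.connectedComponentsWithStats(m,connectivity=4)
    for i in range(1,N):
        if st[i,4]>20:
            k=l==i;r=cv2.minAreaRect((np.c_[b[k],a[k]]*1000).astype(np.float32));print(n,round(c,2),st[i,4],'railxyz',b[k].mean().round(4),a[k].mean().round(4),P[k][:,2].mean().round(4),np.round(r[0],1),np.round(r[1],1),round(r[2],1),'zrange',np.percentile(P[k][:,2],[3,97]).round(4))
    return im
if __name__=='__main__':
    bar('side');bar('top');bar('side')
E
python3 bar.py
```

```text
side 15.28 156 railxyz -0.0102 0.0801 0.2159 [-8.2 86.4] [50.7 45.3] 82.3 zrange [0.1941 0.2269]
top 15.33 192 railxyz -0.0094 0.0842 0.219 [-8.7 87.8] [47.4 41.8] 87.0 zrange [0.2128 0.2242]
side 15.38 158 railxyz -0.0112 0.0794 0.2149 [-8.  82.9] [46.1 45.8] 89.2 zrange [0.1917 0.2271]
```

>>> step_arm --series '[[[0.085,0.001,0.0,-0.03,0],[0.085,0.001,0,-0.06,0],[0.085,0.001,0,-0.079,0],[0.085,0.001,0,-0.079,0],[0.0,0.001,0,-0.079,0],[0.0,0.001,0,-0.079,0],[0.0,0.001,0,-0.079,0],[0.0,0.001,0,-0.079,0],[0.0,0.001,0,-0.079,0],[0.0,0.001,0,-0.079,0],[0.0,0.001,0,-0.079,0],[0.0,0.001,0,-0.079,0]]]'

```text
clock: 16.43
position: [0.4407, 0.1506, 0.1481]
ee_rot: [1.936, 2.471, 0.029]
force: [1.1, -0.2, 1.3]
width: 0.438
```

```bash
python3 bar.py; python3 chk.py a3b
```

```text
side 16.43 155 railxyz -0.0114 0.0787 0.2145 [-9.3 84.3] [49.4 44.2] 83.4 zrange [0.1919 0.2267]
top 16.48 190 railxyz -0.0103 0.0824 0.2192 [-9.7 83.4] [42.9 40.6] 2.5 zrange [0.2124 0.2242]
side 16.53 154 railxyz -0.0117 0.0782 0.2149 [-8.3 81.9] [44.  45.1] 1.9 zrange [0.1919 0.2272]
[0.44074897 0.15062773 0.14811076] [ 0.62479187 -0.10306603  3.67556677] 40.01764182470931 jawang 13.81999684063296 q [-0.73  0.24  0.36  2.07 -0.12  0.84 -0.07] 16.5833
5509
head [0.4392 0.1547 0.1679] ((439.6793518066406, 153.5020751953125), (48.02525329589844, 34.818119049072266), 13.442889213562012)
```

View pics/a3bs.png

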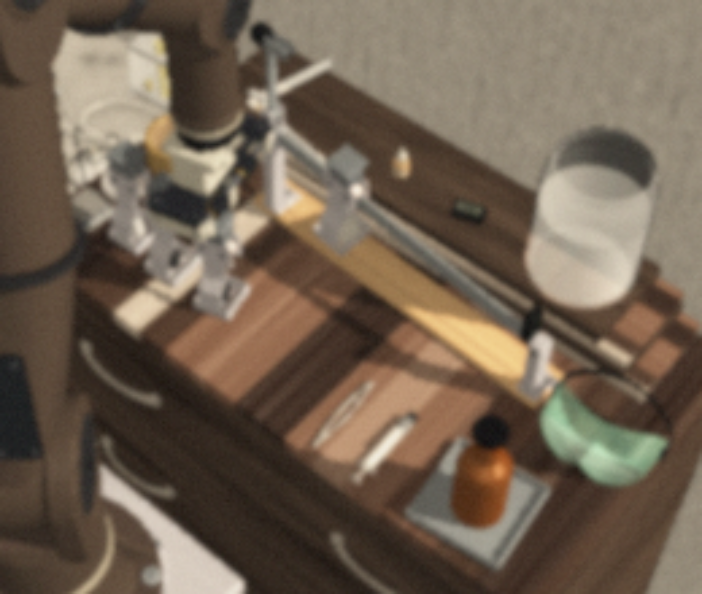

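Run:
```python
from h import *
p,im,d=snap('side');a=cv2.resize(im[135:215,285:345,::-1],None,fx=7,fy=7,interpolation=cv2.INTER_CUBIC)
p,im2,d2=snap('top');b=cv2.resize(im2[135:215,255:315,::-1],None,fx=6,fy=7,interpolation=cv2.INTER_CUBIC)
cv2.imwrite('pics/zz.png',np.hstack([a,b[:a.shape[0]]])[:600,:800])
P=pts(p,d)
from bar import u,w
A=P[...,:2]@u-.008;B=P[...,:2]@w-.5942
for z in np.arange(.04,.23,.015):
    k=(abs(P[...,2]-z)<.0075)&(abs(B)<.06)&(A>.04)&(A<.13)
    if k.sum()>3: print(round(z,3),k.sum(),'x',np.percentile(B[k],[5,50,95]).round(4),'y',np.percentile(A[k],[5,50,95]).round(4))
```

```text
(no output)
```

View pics/zz.png

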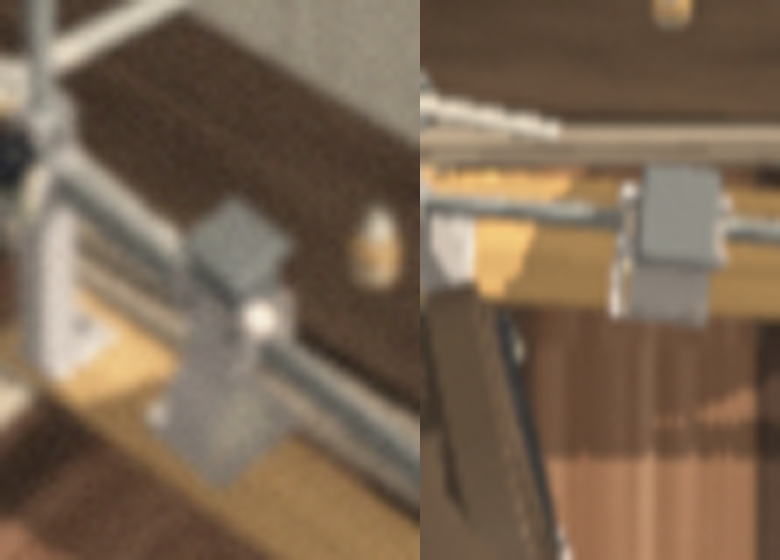

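Run:
```python
from h import *
from bar import u,w
for n in['side','top']:
  p,im,d=snap(n);P=pts(p,d)
  A=P[...,:2]@u-.008;B=P[...,:2]@w-.5942
  for z in np.arange(.03,.24,.015):
    k=(abs(P[...,2]-z)<.0075)&(abs(B)<.06)&(A>.04)&(A<.13)
    if k.sum()>3: print(n,round(z,3),k.sum(),'x',np.percentile(B[k],[3,50,97]).round(4),'y',np.percentile(A[k],[3,50,97]).round(4))
  k=(P[...,2]>.208)&(P[...,2]<.23)&(abs(B)<.06)&(A>.06)&(A<.11)
  c=np.linalg.lstsq(np.c_[B[k],A[k],np.ones(k.sum())],P[k][:,2],rcond=None)[0];print('plane slopes dz/dx,dz/dy',c)
```

```text
side 0.045 8 x [-0.0228 -0.0058  0.0155] y [0.0741 0.0858 0.1104]
side 0.06 102 x [-0.027   0.0047  0.0339] y [0.0689 0.0865 0.1129]
side 0.075 43 x [-0.0286  0.0076  0.0338] y [0.0686 0.0902 0.1222]
side 0.09 21 x [-0.0298 -0.0274 -0.021 ] y [0.0775 0.0966 0.1096]
side 0.105 34 x [-0.0301 -0.0242 -0.0183] y [0.0766 0.0897 0.1104]
side 0.12 33 x [-0.0234 -0.0164 -0.0094] y [0.0763 0.0889 0.1079]
side 0.135 36 x [-0.0199 -0.0136  0.0036] y [0.0431 0.0735 0.1025]
side 0.15 52 x [-0.0174 -0.0018  0.0094] y [0.0407 0.0673 0.1085]
side 0.165 41 x [-0.0212 -0.0163  0.0099] y [0.0506 0.0733 0.1141]
side 0.18 52 x [-0.0226 -0.0176  0.0059] y [0.0577 0.0691 0.1102]
side 0.195 35 x [-0.0224 -0.0189  0.0062] y [0.0581 0.0698 0.1055]
side 0.21 44 x [-0.0294 -0.0153  0.0104] y [0.0602 0.0696 0.1011]
side 0.225 83 x [-0.0293 -0.0088  0.0102] y [0.0622 0.0806 0.0996]
plane slopes dz/dx,dz/dy [0.03683611 0.0450072  0.21636132]
top 0.045 4 x [-0.0007  0.03    0.06  ] y [0.0787 0.1227 0.1292]
top 0.06 31 x [-0.0274 -0.0172  0.0127] y [0.0727 0.0865 0.1228]
top 0.075 17 x [-0.0283 -0.0185  0.0308] y [0.0787 0.1228 0.1243]
top 0.105 41 x [-0.0297 -0.0258 -0.0184] y [0.078  0.0945 0.1108]
top 0.12 26 x [-0.0221 -0.0179 -0.0158] y [0.077  0.0909 0.1104]
top 0.135 12 x [-0.017  -0.0014 -0.0006] y [0.0441 0.0607 0.1053]
top 0.15 28 x [-0.0185 -0.0008  0.0055] y [0.0425 0.059  0.1262]
top 0.165 24 x [-0.0211 -0.0006  0.0065] y [0.0592 0.1101 0.1275]
top 0.18 20 x [-0.0216 -0.0071  0.0067] y [0.0595 0.1077 0.1119]
top 0.195 6 x [-0.0199 -0.0082  0.0057] y [0.0679 0.1073 0.1118]
top 0.21 42 x [-0.0299 -0.0193  0.0084] y [0.0627 0.0732 0.1026]
top 0.225 147 x [-0.0293 -0.0086  0.0093] y [0.0662 0.0844 0.1008]
plane slopes dz/dx,dz/dy [0.08547069 0.08143697 0.21355531]
```

The hanger on the bar creeps at about 1.5 mm/s. Its head is 9 mm towards the robot, with the rear cheek rubbing the bar. It is still above rail y 41 mm, so I may handle it. I'll release this hanger, which is still standing, and re-centre the other.

>>> step_arm --series '[[[0.085,0,0,0,0],[0.085,0,0,0,0],[0.085,0,0,0,0],[0.085,0,0,0.03,0],[0.085,0,0,0.07,0],[0.085,0.02,-0.02,0.11,-6],[0.085,0.05,-0.04,0.14,-12],[0.085,0.08,-0.06,0.15,-17],[0.085,0.12,-0.08,0.15,-17],[0.085,0.15,-0.092,0.15,-17],[0.085,0.153,-0.092,0.15,-17],[0.085,0.153,-0.092,0.15,-17],[0.085,0.153,-0.092,0.15,-17]]]'

```text
clock: 17.97
position: [0.593, 0.0587, 0.2971]
ee_rot: [2.28, 2.156, 0.025]
force: [-0.8, 0.1, -0.2]
width: 0.927
```

```bash
python3 bar.py
python3 - <<'E'
from h import *
from bar import u,w
s=observe();p,im,d=snap('wrist','b4w.png');P=pts(p,d);A=P[...,:2]@u-.008;B=P[...,:2]@w-.5942
print(s['position'],s['clock'],'tcp rail',s['position'][:2]@w-.5942,s['position'][:2]@u-.008)
for a in np.arange(-.05,.2,.02):
    zt=.150+.1054*a
    k=(abs(A-a)<.008)&(abs(P[...,2]-zt)<.006)&(abs(B)<.02)
    if k.sum()>5: print('bar',round(a,2),k.sum(),np.percentile(B[k],[3,50,97]).round(4),np.median(P[k][:,2]).round(4),zt.round(4))
k=(P[...,2]>.205)&(P[...,2]<.235)&(abs(B)<.05)&(A<.14)&(A>.03);print('head',k.sum(),B[k].mean(),A[k].mean(),P[k][:,2].mean());print(cv2.minAreaRect((np.c_[B[k],A[k]]*1000).astype(np.float32)))
c=np.linalg.lstsq(np.c_[B[k],A[k],np.ones(k.sum())],P[k][:,2],rcond=None)[0];print('plane slopes dz/dx,dz/dy',c)
E
```

```text
side 17.97 150 railxyz -0.0116 0.0791 0.2152 [-9.2 82.5] [46.  45.5] 85.7 zrange [0.1932 0.226 ]
side 18.07 151 railxyz -0.0114 0.0778 0.2156 [-9.7 80.8] [45.2 44.5] 81.3 zrange [0.193 0.225]
[0.59262862 0.05956169 0.29811142] 18.1167 tcp rail -0.005659135535488136 0.08352011803087567
bar -0.03 13 [0.0022 0.0046 0.007 ] 0.1483 0.1468
bar -0.01 59 [0.002  0.0045 0.0069] 0.1496 0.1489
bar 0.01 59 [0.0019 0.0043 0.0067] 0.152 0.1511
bar 0.03 55 [0.0018 0.0041 0.0064] 0.1539 0.1532
bar 0.11 89 [-0.0138  0.0043  0.0116] 0.1624 0.1616
bar 0.13 95 [0.002  0.0042 0.0073] 0.1644 0.1637
bar 0.15 95 [0.0019 0.0048 0.007 ] 0.1664 0.1658
bar 0.17 108 [0.0017 0.0042 0.0067] 0.1687 0.1679
bar 0.19 123 [0.0016 0.0044 0.0073] 0.1707 0.17
head 2082 -0.006692119118999996 0.08331081169456436 0.22033629103725982
((-6.667191505432129, 81.59591674804688), (41.14080047607422, 41.134765625), 88.75285339355469)
plane slopes dz/dx,dz/dy [ 0.06799243 -0.00584011  0.22127785]
```

View pics/b4w.png

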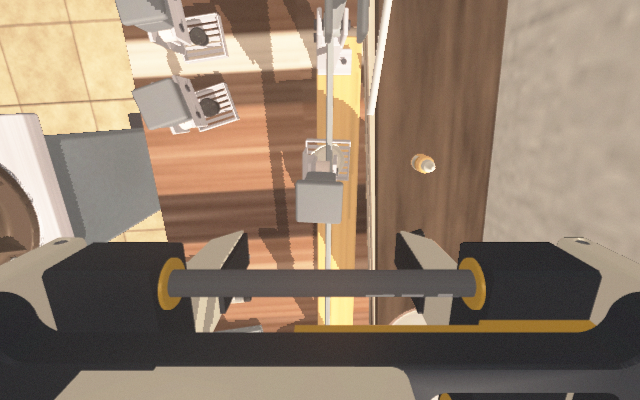

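By the wrist camera, which agrees with the gripped-head position, the bar's plane is about 4.3 mm further out than I took it. That explains the rubbing, so I'll re-grip and re-centre.

>>> step_arm --series '[[[0.085,-0.001,-0.001,-0.03,0],[0.085,-0.001,-0.001,-0.06,0],[0.085,-0.001,-0.001,-0.085,0],[0.085,-0.001,-0.001,-0.097,0],[0.085,-0.001,-0.001,-0.097,0],[0.0,-0.001,-0.001,-0.097,0],[0.0,-0.001,-0.001,-0.097,0],[0.0,-0.001,-0.001,-0.097,0],[0.0,-0.001,-0.001,-0.097,0],[0.0,-0.001,-0.001,-0.097,0],[0.0,-0.001,-0.001,-0.097,0],[0.0,-0.001,-0.001,-0.097,0],[0.0,-0.001,-0.001,-0.097,0],[0.0,-0.001,-0.001,-0.092,0],[0.0,0.003,0.01,-0.088,0],[0.0,0.008,0.02,-0.088,0],[0.0,0.011,0.026,-0.088,0],[0.0,0.011,0.026,-0.088,0]]]'

```text
clock: 19.67
position: [0.6042, 0.0888, 0.2099]
ee_rot: [2.274, 2.162, 0.029]
force: [-0.2, 1.4, -2.5]
width: 0.428
```

```bash
cat > barw.py <<'E'
from h import *
from bar import u,w
s=observe();p,im,d=snap('wrist');P=pts(p,d);A=P[...,:2]@u-.008;B=P[...,:2]@w-.5985
print('tcp rail',(s['position'][:2]@w-.5985).round(4),(s['position'][:2]@u-.008).round(4),s['position'],s['force'],s['width']*91.8,s['clock'])
for a in np.arange(-.05,.2,.03):
    zt=.150+.1054*a
    k=(abs(A-a)<.008)&(abs(P[...,2]-zt)<.006)&(abs(B)<.02)
    if k.sum()>5: print('bar',round(a,2),k.sum(),np.percentile(B[k],[3,50,97]).round(4),(np.median(P[k][:,2])-zt).round(4))
E
python3 barw.py;python3 chk.py c4
```

```text
tcp rail 0.0 0.1133 [0.60422834 0.08879283 0.20985178] [-0.18311858  1.4032124  -2.53345644] 39.311210798086016 19.6667
bar 0.01 97 [-0.0027  0.      0.0028] 0.0008
bar 0.13 27 [-0.0057 -0.005  -0.0006] -0.0022
bar 0.16 176 [-0.0026 -0.0001  0.0025] 0.0009
bar 0.19 215 [-0.0026  0.0001  0.0029] 0.0007
[0.60385344 0.08735207 0.2097798 ] [ 0.09354294  1.08167193 -0.80851199] 39.88062830099081 jawang -2.9519743685319217 q [-0.56  0.42  0.48  1.66 -0.22  1.1  -0.07] 19.7167
5560
head [0.6036 0.0907 0.2295] ((603.7407836914062, 89.059326171875), (34.65387725830078, 47.85129928588867), 87.62586212158203)
```

View pics/c4w.png

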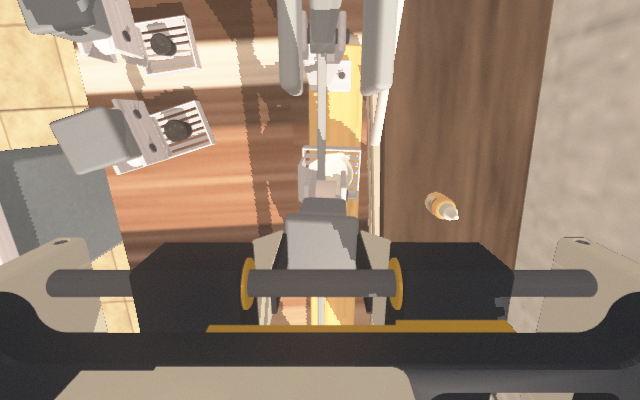

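>>> step_arm --series '[[[0.0,0,0,-0.002,0],[0.0,0,0,-0.004,0],[0.0,0,0,-0.005,0],[0.0,0,0,-0.005,0],[0.0,0,0,-0.005,0]]]'

```text
clock: 20.23
position: [0.6036, 0.0852, 0.2051]
ee_rot: [2.277, 2.157, 0.027]
force: [-0.1, -0.6, 0.5]
width: 0.43
```

```bash
python3 barw.py
```

```text
tcp rail -0.0004 0.1097 [0.60356411 0.08516653 0.205121  ] [-0.12112618 -0.64757432  0.50135183] 39.50875064929053 20.2333
bar 0.01 100 [-0.0026  0.0001  0.0028] 0.0009
bar 0.13 38 [-0.0061 -0.0059  0.0127] 0.0009
bar 0.16 191 [-0.0029 -0.      0.0028] 0.0009
bar 0.19 227 [-0.0028 -0.0001  0.0026] 0.0007
```

Nearly touching, with no side force this time. Release and rise.

>>> step_arm --series '[[[0.0,0,0,-0.001,0],[0.0915,0,0,-0.001,0],[0.0915,0,0,-0.001,0],[0.0915,0,0,0.01,0],[0.0915,0,0,0.04,0],[0.0915,0,0,0.08,0],[0.0915,0,0,0.1,0]]]'

```text
clock: 20.87
position: [0.6047, 0.0851, 0.3098]
ee_rot: [2.276, 2.155, 0.033]
force: [1.1, -0.3, 1.0]
width: 0.821
```

```bash
sed -i 's/\.5942/.5985/' bar.py; python3 bar.py
```

```text
side 20.87 165 railxyz -0.0005 0.0872 0.2147 [ 4.1 92.3] [50.3 43.2] 78.9 zrange [0.1923 0.2274]
side 20.97 161 railxyz -0.0017 0.0806 0.2137 [ 1.7 86.1] [51.3 46.3] 87.9 zrange [0.192  0.2266]
```

It is running now. Back to the next hanger.

>>> step_arm --series '[[[0.085,-0.03,0,0.0,0],[0.085,-0.06,0.0,0.0,6],[0.085,-0.1,0.02,0.0,12],[0.085,-0.13,0.045,-0.01,17],[0.085,-0.164,0.066,-0.04,17],[0.085,-0.164,0.066,-0.08,17],[0.085,-0.164,0.066,-0.12,17],[0.085,-0.164,0.066,-0.155,17],[0.085,-0.164,0.066,-0.163,17],[0.085,-0.164,0.066,-0.163,17]]]'

```text
clock: 21.85
position: [0.4385, 0.1503, 0.1426]
ee_rot: [1.936, 2.473, 0.025]
force: [-0.0, -0.2, -0.2]
width: 0.925
```

```bash
python3 bar.py; python3 chk.py d3
```

```text
side 21.85 144 railxyz -0.0008 0.0167 0.2102 [ 1.8 18. ] [47.9 41.4] 4.6 zrange [0.1913 0.2198]
top 21.9 186 railxyz -0.0003 0.0169 0.2124 [ 0.4 17.5] [42.1 39.2] 3.3 zrange [0.2037 0.2174]
side 21.95 146 railxyz -0.0019 0.0092 0.2098 [ 1.  12.8] [44.5 48.3] 86.6 zrange [0.1907 0.219 ]
[0.44216892 0.1515992  0.14648938] [ 0.42746687  0.2446051  -0.08052946] 84.80995408769223 jawang 13.870746463577577 q [-0.74  0.24  0.37  2.07 -0.13  0.83 -0.06] 22.0
4961
head [0.4393 0.1554 0.1677] ((439.6192932128906, 153.8065948486328), (42.31071090698242, 33.84290313720703), 13.696367263793945)
```

View pics/d3s.png

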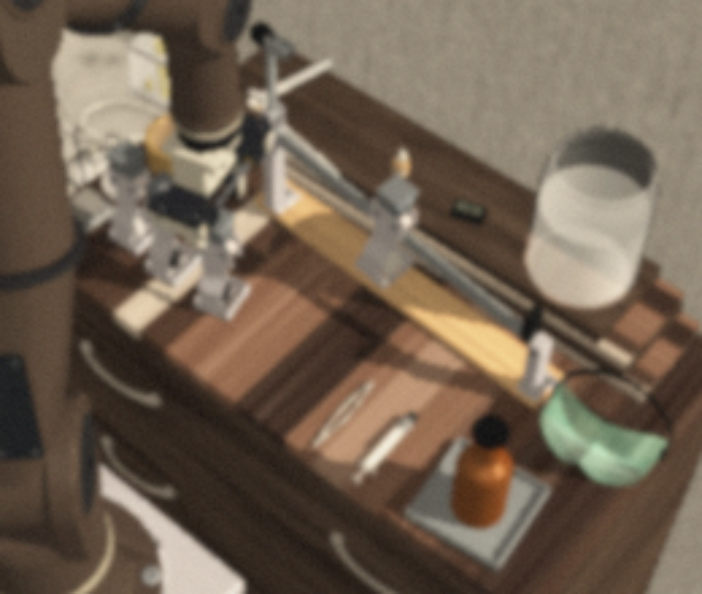

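View pics/d3w.png

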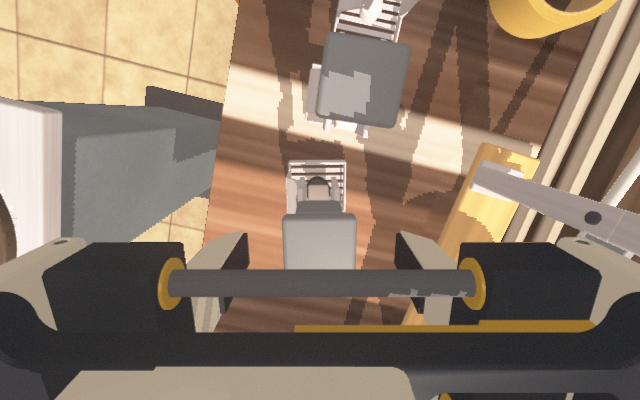

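The first hanger rolls at about 0.07 m/s and is centred. Grip the second one, which stands between the jaws (320,240), and lift it to foot height 0.09.

>>> step_arm --series '[[[0.0,-0.002,0,0.0,0],[0.0,-0.002,0,0,0],[0.0,-0.002,0,0,0],[0.0,-0.002,0,0,0],[0.0,-0.002,0,0,0],[0.0,-0.002,0,0,0],[0.0,-0.002,0,0,0],[0.0,-0.002,0,0,0],[0.0,-0.002,0,0.02,0],[0.0,-0.002,0,0.04,0],[0.0,-0.002,0,0.06,0],[0.0,-0.002,0,0.08,0],[0.0,-0.002,0,0.09,0],[0.0,-0.002,0,0.09,0],[0.0,-0.002,0,0.09,0]]]'

```text
clock: 23.35
position: [0.4401, 0.1518, 0.2362]
ee_rot: [1.933, 2.47, 0.04]
force: [0.4, 0.3, -3.2]
width: 0.445
```

```bash
python3 bar.py; python3 chk.py e3
```

```text
side 23.35 130 railxyz -0.0043 -0.0969 0.2025 [ -1.5 -95.5] [42.8 46.1] 85.9 zrange [0.1949 0.2092]
top 23.4 180 railxyz -0.0039 -0.0972 0.2007 [ -3.5 -97.3] [39.4 43.5] 86.0 zrange [0.1961 0.2054]
side 23.45 130 railxyz -0.0041 -0.1038 0.2006 [  -2.6 -103.3] [40.6 44.4] 83.3 zrange [0.1924 0.2067]
[0.43941218 0.15144369 0.23529739] [-0.60480342 -0.6408923  -1.65138071] 40.54574714617063 jawang 13.886898140616708 q [-0.78  0.13  0.38  1.95 -0.06  1.05 -0.13] 23.5
5435
head [0.4378 0.1552 0.2566] ((438.25201416015625, 153.7118682861328), (47.987648010253906, 33.44382858276367), 12.543763160705566)
```

View pics/e3w.png

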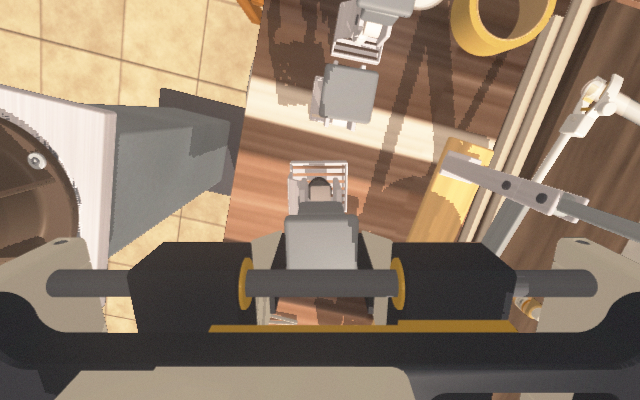

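>>> step_arm --series '[[[0.0,0.02,-0.01,0.0,-4],[0.0,0.045,-0.03,0.0,-9],[0.0,0.07,-0.05,-0.002,-14],[0.0,0.085,-0.061,-0.005,-17],[0.0,0.088,-0.061,-0.005,-17],[0.0,0.105,-0.062,-0.005,-17],[0.0,0.12,-0.063,-0.005,-17],[0.0,0.135,-0.064,-0.005,-17],[0.0,0.15,-0.065,-0.005,-17],[0.0,0.16,-0.065,-0.005,-17],[0.0,0.1655,-0.065,-0.005,-17],[0.0,0.1655,-0.065,-0.005,-17],[0.0,0.1655,-0.065,-0.005,-17]]]'

```text
clock: 24.68
position: [0.6045, 0.0867, 0.2302]
ee_rot: [2.276, 2.156, 0.034]
force: [-0.1, -0.4, -2.4]
width: 0.447
```

```bash
python3 barw.py; python3 bar.py; python3 chk.py f3
```

```text
tcp rail 0.0005 0.1112 [0.60454309 0.086653   0.23018525] [-0.08079507 -0.39913084 -2.41813425] 41.07828219000777 24.6833
bar -0.02 47 [-0.0024  0.0006  0.0027] 0.0011
bar 0.01 55 [-0.0023 -0.0003  0.0026] 0.0005
bar 0.13 95 [-0.0027 -0.0002  0.0031] 0.0011
bar 0.16 162 [-0.0026  0.0006  0.003 ] 0.0007
bar 0.19 184 [-0.0024  0.0002  0.0029] 0.0006
side 24.73 155 railxyz -0.0082 0.1014 0.2142 [-10.6 103.7] [32.3 58.3] 31.9 zrange [0.1925 0.24  ]
side 24.73 86 railxyz -0.005 -0.1905 0.1934 [  -3.9 -191.8] [37.3 44.9] 89.7 zrange [0.1902 0.1986]
top 24.78 119 railxyz -0.0046 -0.1878 0.1923 [  -5.8 -188.6] [36.  41.9] 86.2 zrange [0.1901 0.1957]
side 24.83 158 railxyz -0.0083 0.1009 0.2138 [ -9.8 104.6] [30.7 60.2] 28.9 zrange [0.1918 0.2413]
side 24.83 83 railxyz -0.0052 -0.1917 0.1937 [  -6.7 -193.2] [38.3 41.9] 86.2 zrange [0.1904 0.1979]
[0.60453392 0.08669525 0.23073873] [ 0.32954923  0.11240138 -2.0391586 ] 40.8295207851247 jawang -3.1033247651283826 q [-0.57  0.4   0.49  1.63 -0.21  1.14 -0.08] 24.8833
5436
head [0.6044 0.0907 0.252 ] ((604.0838012695312, 89.09879302978516), (33.259151458740234, 47.878662109375), 86.4412841796875)
```

View pics/f3s.png

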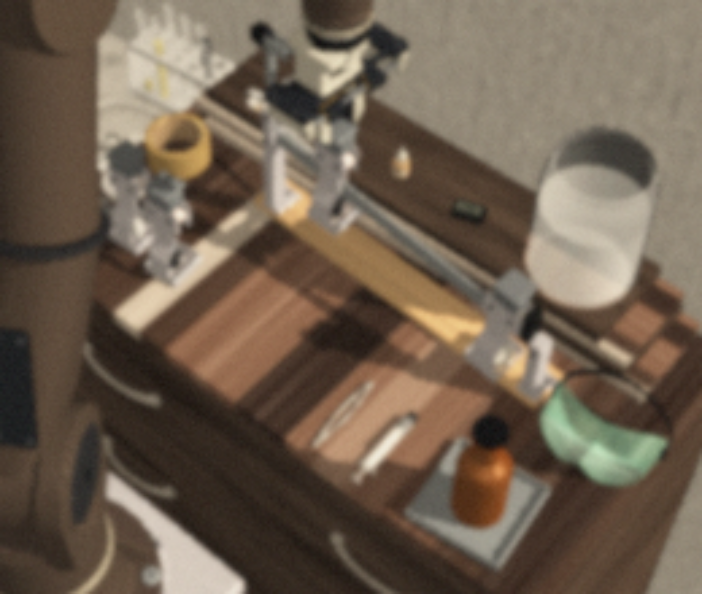

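View pics/f3w.png

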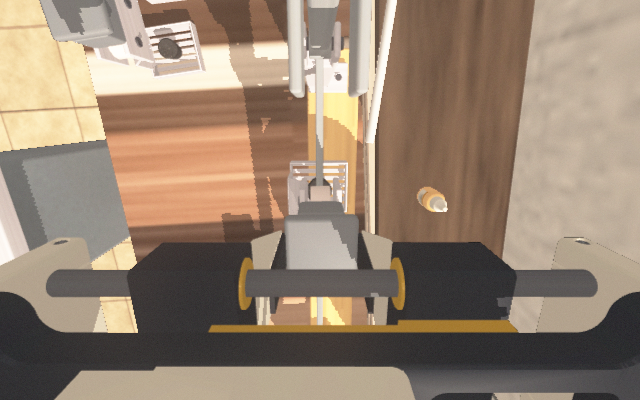

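The first hanger is at the stop. Lower the second.

>>> step_arm --series '[[[0.0,0,0,-0.01,0],[0.0,0,0,-0.017,0],[0.0,0,0,-0.022,0],[0.0,0,0,-0.025,0],[0.0,0,0,-0.0255,0],[0.0,0,0,-0.0255,0],[0.0,0,0,-0.0255,0]]]'

```text
clock: 25.57
position: [0.6049, 0.0866, 0.2054]
ee_rot: [2.275, 2.155, 0.036]
force: [0.3, -1.1, -1.7]
width: 0.445
```

```bash
python3 barw.py; python3 chk.py g3
```

```text
tcp rail 0.0009 0.1112 [0.60493924 0.0866467  0.2053639 ] [ 0.27756793 -1.05042815 -1.70634353] 40.87216631737083 25.5667
bar 0.01 89 [-0.0028 -0.0001  0.0026] 0.0009
bar 0.13 108 [-0.0126  0.0015  0.0134] 0.0009
bar 0.16 197 [-0.0028  0.      0.0029] 0.0007
bar 0.19 225 [-0.0026  0.0001  0.0028] 0.0009
[0.60498152 0.08667849 0.2054637 ] [-0.11698966 -0.43361453 -1.72446026] 40.547833068038514 jawang -3.1078414479445957 q [-0.56  0.42  0.48  1.67 -0.22  1.08 -0.07] 25.6167
5419
head [0.6049 0.0906 0.2267] ((604.6458740234375, 88.94037628173828), (33.55617904663086, 47.81386947631836), 87.09090423583984)
```

>>> step_arm --series '[[[0.0,-0.001,0,-0.001,0],[0.0,-0.001,0,-0.002,0],[0.0,-0.001,0,-0.002,0],[0.0915,-0.001,0,-0.002,0],[0.0915,-0.001,0,-0.002,0],[0.0915,-0.001,0,0.01,0],[0.0915,-0.001,0,0.04,0],[0.0915,-0.001,0,0.08,0],[0.0915,-0.001,0,0.1,0]]]'

```text
clock: 26.47
position: [0.605, 0.0865, 0.3094]
ee_rot: [2.274, 2.154, 0.041]
force: [-0.2, -0.8, 1.7]
width: 0.831
```

```bash
python3 bar.py
```

```text
side 26.47 155 railxyz -0.0056 0.0714 0.2143 [-3.6 73.7] [45.9 45.8] 76.8 zrange [0.1932 0.2246]
side 26.47 95 railxyz -0.0056 -0.1899 0.1933 [  -5.9 -190.5] [38.8 46.3] 87.0 zrange [0.1901 0.1992]
top 26.52 65 railxyz -0.0024 0.0576 0.2178 [-3.6 57.8] [40.2 12. ] 3.2 zrange [0.2142 0.222 ]
top 26.52 105 railxyz -0.0046 -0.1867 0.1922 [  -6.1 -189.9] [40.9 37.1] 0.9 zrange [0.1902 0.1957]
side 26.57 159 railxyz -0.0054 0.0626 0.2138 [-1.9 64.5] [45.8 45.9] 84.0 zrange [0.1921 0.2249]
side 26.57 89 railxyz -0.0053 -0.1892 0.1935 [  -6.1 -193.2] [42.8 39.2] 5.3 zrange [0.1903 0.1975]
```

>>> step_arm --series '[[[0.085,-0.03,0,0.0,0],[0.085,-0.07,0.0,0.0,3],[0.085,-0.11,0.02,0.0,6],[0.085,-0.14,0.05,0.0,8],[0.085,-0.16,0.08,0.0,8],[0.085,-0.165,0.12,-0.02,8],[0.085,-0.165,0.155,-0.05,8],[0.085,-0.165,0.155,-0.08,8],[0.085,-0.165,0.155,-0.08,8],[0.085,-0.165,0.155,-0.08,8]]]'

```text
clock: 27.45
position: [0.4384, 0.2407, 0.2254]
ee_rot: [2.119, 2.31, 0.033]
force: [0.5, -0.0, -0.1]
width: 0.927
```

```bash
python3 bar.py; python3 hov.py a2 .439 .242
```

```text
side 27.45 144 railxyz -0.0045 -0.01 0.2086 [-2.  -8.1] [44.5 42.1] 3.4 zrange [0.1918 0.2177]
side 27.45 80 railxyz -0.0058 -0.1887 0.1937 [  -3.3 -190.5] [41.8 34.8] 0.9 zrange [0.1907 0.1986]
top 27.5 187 railxyz -0.0034 -0.0102 0.2096 [-2.2 -9.9] [43.  39.1] 2.7 zrange [0.2024 0.2145]
top 27.5 103 railxyz -0.0043 -0.1849 0.1925 [  -5.7 -189.6] [40.8 37.1] 0.3 zrange [0.1901 0.196 ]
side 27.55 140 railxyz -0.0041 -0.0186 0.2086 [ -2.1 -16.7] [39.4 47.4] 88.8 zrange [0.1916 0.2151]
side 27.55 85 railxyz -0.0067 -0.1904 0.1938 [  -6.4 -191. ] [36.4 45.8] 87.7 zrange [0.1903 0.1985]
[0.44115199 0.24083899 0.22871187] [-0.6592246  -0.08389058  0.08061337] jawang 4.770282139222939 q [-0.89  0.2   0.34  1.89 -0.08  1.04 -0.44] 27.6
2341 [0.4393 0.2441 0.1676] ((439.33154296875, 242.75997924804688), (41.8973274230957, 39.61942672729492), 4.286274433135986) shift [-0.0018  0.0019]
```

View pics/a2w.png

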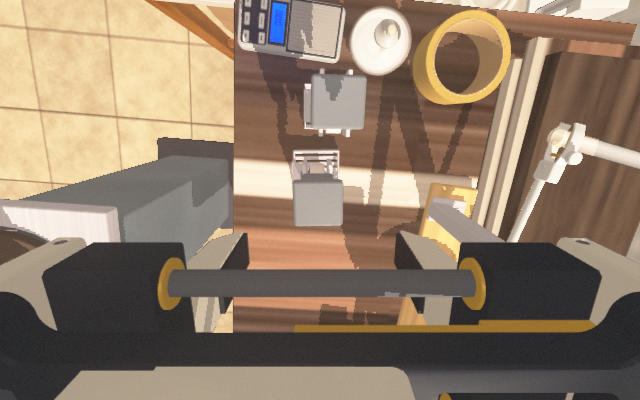

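>>> step_arm --series '[[[0.085,-0.0015,0.0015,-0.03,0],[0.085,-0.0015,0.0015,-0.06,0],[0.085,-0.0015,0.0015,-0.082,0],[0.085,-0.0015,0.0015,-0.082,0],[0.085,-0.0015,0.0015,-0.082,0],[0.0,-0.0015,0.0015,-0.082,0],[0.0,-0.0015,0.0015,-0.082,0],[0.0,-0.0015,0.0015,-0.082,0],[0.0,-0.0015,0.0015,-0.082,0],[0.0,-0.0015,0.0015,-0.082,0],[0.0,-0.0015,0.0015,-0.082,0],[0.0,-0.0015,0.0015,-0.082,0],[0.0,-0.0015,0.0015,-0.082,0],[0.0,-0.0015,0.0015,-0.06,0],[0.0,-0.0015,0.0015,-0.04,0],[0.0,-0.0015,0.0015,-0.02,0],[0.0,-0.0015,0.0015,0.0,0],[0.0,-0.0015,0.0015,0.008,0],[0.0,-0.0015,0.0015,0.008,0],[0.0,-0.0015,0.0015,0.008,0]]]'

```text
clock: 29.37
position: [0.4394, 0.2426, 0.2362]
ee_rot: [2.121, 2.307, 0.046]
force: [1.0, -0.1, -1.9]
width: 0.442
```

```bash
python3 bar.py; python3 chk.py b2
```

```text
side 29.37 126 railxyz -0.0029 -0.1373 0.1979 [  -1.7 -137.2] [47.2 41. ] 5.8 zrange [0.1926 0.2033]
side 29.37 101 railxyz -0.0065 -0.1913 0.1937 [  -7.4 -192.9] [42.  43.2] 89.3 zrange [0.1902 0.1983]
top 29.42 177 railxyz -0.0031 -0.1346 0.197 [  -2.9 -135.5] [41.3 40.1] 1.6 zrange [0.1932 0.2011]
top 29.42 100 railxyz -0.005 -0.1842 0.1927 [  -5.8 -186.1] [40.9 30.7] 0.2 zrange [0.1901 0.1965]
side 29.47 127 railxyz -0.0033 -0.1375 0.1981 [  -2.7 -136.7] [41.  44.2] 88.5 zrange [0.1918 0.2047]
side 29.47 78 railxyz -0.0051 -0.1882 0.1937 [  -6.1 -189.8] [35.6 42.3] 89.1 zrange [0.1904 0.1981]
[0.43888689 0.24225079 0.2354576 ] [-0.26147402 -0.75018725 -2.40438991] 40.818029777220204 jawang 4.792073703905342 q [-0.9   0.19  0.34  1.88 -0.07  1.06 -0.44] 29.5167
5521
head [0.4379 0.2465 0.2563] ((437.982177734375, 244.95413208007812), (48.017845153808594, 34.671844482421875), 4.269861221313477)
```

View pics/b2s.png

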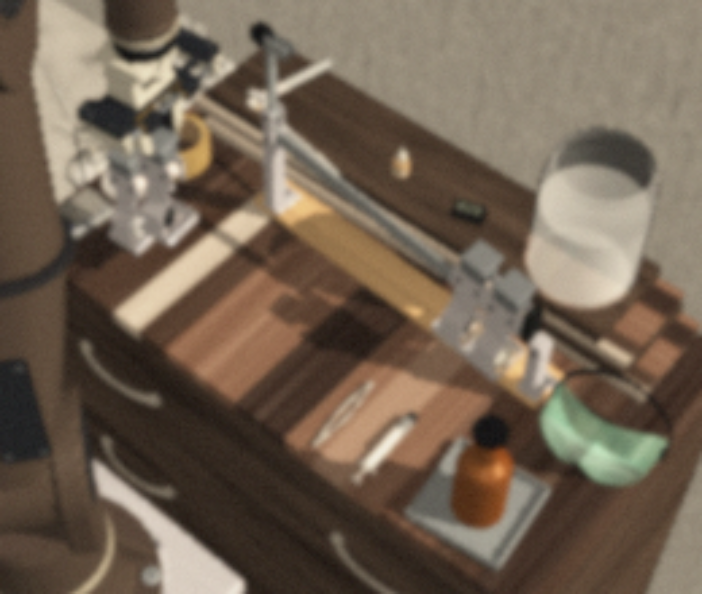

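>>> step_arm --series '[[[0.0,0.015,-0.015,0.0,-3],[0.0,0.03,-0.04,0.0,-6],[0.0,0.045,-0.07,0.0,-8],[0.0,0.06,-0.1,-0.002,-8],[0.0,0.075,-0.13,-0.004,-8],[0.0,0.085,-0.148,-0.004,-8],[0.0,0.09,-0.151,-0.004,-8],[0.0,0.105,-0.152,-0.004,-8],[0.0,0.12,-0.153,-0.004,-8],[0.0,0.135,-0.154,-0.004,-8],[0.0,0.15,-0.155,-0.004,-8],[0.0,0.16,-0.155,-0.004,-8],[0.0,0.165,-0.155,-0.004,-8],[0.0,0.165,-0.155,-0.004,-8],[0.0,0.165,-0.155,-0.004,-8]]]'

```text
clock: 30.87
position: [0.6035, 0.0876, 0.2313]
ee_rot: [2.276, 2.153, 0.041]
force: [-0.6, -0.8, -2.0]
width: 0.445
```

```bash
python3 barw.py; python3 chk.py f2
```

```text
tcp rail -0.0006 0.1121 [0.60352104 0.08758437 0.23134198] [-0.57877225 -0.76687651 -1.97043631] 40.83003581810267 30.8667
bar -0.02 42 [-0.0023  0.0003  0.0029] 0.0014
bar 0.01 56 [-0.0022  0.0003  0.0028] 0.0005
bar 0.13 80 [-0.0111 -0.      0.0025] 0.0011
bar 0.16 142 [-0.0024  0.      0.0024] 0.0008
bar 0.19 165 [-0.0023  0.      0.0031] 0.0008
[0.60334232 0.08756753 0.23153713] [-0.11374478 -0.3049409  -1.6072635 ] 40.51455526683396 jawang -3.202501904430117 q [-0.56  0.39  0.46  1.64 -0.2   1.13 -0.1 ] 30.9167
5510
head [0.6032 0.0919 0.2524] ((602.8939819335938, 90.500732421875), (34.474769592285156, 48.00287628173828), 86.16289520263672)
```

View pics/f2w.png

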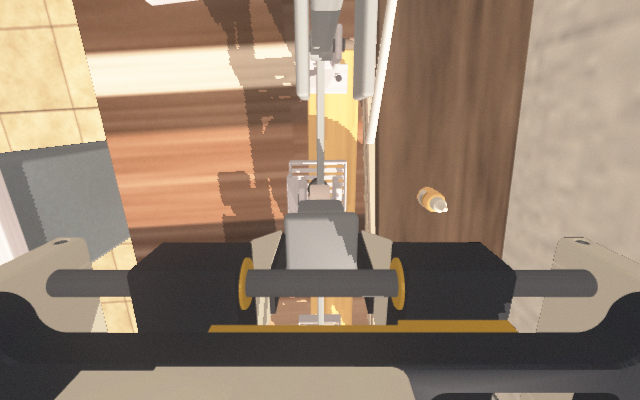

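It is centred on the bar. Lower and release as before.

>>> step_arm --series '[[[0.0,0.001,0,-0.01,0],[0.0,0.001,0,-0.018,0],[0.0,0.001,0,-0.023,0],[0.0,0.001,0,-0.026,0],[0.0,0.001,0,-0.0275,0],[0.0,0.001,0,-0.0275,0],[0.0,0.001,0,-0.0275,0],[0.0915,0.001,0,-0.0275,0],[0.0915,0.001,0,-0.0275,0],[0.0915,0.001,0,-0.02,0],[0.0915,0.001,0,0.01,0],[0.0915,0.001,0,0.05,0],[0.0915,0.001,0,0.08,0]]]'

```text
clock: 32.1
position: [0.6048, 0.0873, 0.3148]
ee_rot: [2.275, 2.151, 0.044]
force: [2.2, -0.3, 1.0]
width: 0.826
```

```bash
python3 bar.py
```

```text
side 32.1 155 railxyz -0.0076 0.0764 0.2147 [-5.4 80.9] [49.4 43.9] 86.3 zrange [0.193  0.2262]
side 32.1 128 railxyz -0.0032 -0.1375 0.1976 [  -1.3 -136. ] [45.1 40.9] 0.3 zrange [0.191  0.2035]
side 32.1 91 railxyz -0.0061 -0.1907 0.1937 [  -4.6 -192.4] [45.5 38.1] 7.2 zrange [0.1901 0.1994]
top 32.15 24 railxyz -0.0029 0.0592 0.2171 [-2.8 59.4] [38.5  3.1] 3.4 zrange [0.2125 0.2213]
top 32.15 177 railxyz -0.0032 -0.1345 0.1971 [  -2.5 -135.2] [41.8 40.8] 0.8 zrange [0.1929 0.2017]
top 32.15 97 railxyz -0.0051 -0.1835 0.1924 [  -5.  -185.3] [29.  40.4] 81.2 zrange [0.1903 0.1957]
side 32.2 155 railxyz -0.0064 0.0692 0.2144 [-3.4 71.4] [44.6 44.8] 89.9 zrange [0.1917 0.2255]
side 32.2 126 railxyz -0.0029 -0.1372 0.198 [  -0.4 -137.1] [44.7 40.8] 2.9 zrange [0.1919 0.2041]
side 32.2 89 railxyz -0.0053 -0.1906 0.1938 [  -5.5 -193.1] [43.6 41.4] 2.8 zrange [0.1902 0.1984]
```

>>> step_arm --series '[[[0.085,-0.03,0,0.0,0],[0.085,-0.07,0.0,0.0,3],[0.085,-0.11,0.02,0.0,6],[0.085,-0.14,0.05,0.0,7],[0.085,-0.155,0.08,0.0,7],[0.085,-0.157,0.12,0.0,7],[0.085,-0.157,0.16,-0.01,7],[0.085,-0.157,0.2,-0.04,7],[0.085,-0.157,0.235,-0.07,7],[0.085,-0.157,0.235,-0.088,7],[0.085,-0.157,0.235,-0.088,7],[0.085,-0.157,0.235,-0.088,7]]]'

```text
clock: 33.25
position: [0.4479, 0.3218, 0.2254]
ee_rot: [2.138, 2.287, 0.044]
force: [0.4, -1.1, 0.6]
width: 0.926
```

```bash
python3 bar.py; python3 hov.py a1 .448 .323
```

```text
side 33.25 140 railxyz -0.0048 -0.0102 0.2084 [-2.7 -7.4] [45.9 42.8] 82.8 zrange [0.1908 0.2164]
side 33.25 128 railxyz -0.0038 -0.1378 0.1978 [  -2.  -136.4] [39.3 42.5] 88.3 zrange [0.1917 0.2034]
side 33.25 96 railxyz -0.0057 -0.191 0.1934 [  -6.8 -193. ] [44.3 39.4] 0.7 zrange [0.1902 0.1988]
top 33.3 187 railxyz -0.0042 -0.0103 0.2098 [ -3.7 -10. ] [40.7 39.2] 2.7 zrange [0.2006 0.2147]
top 33.3 177 railxyz -0.0032 -0.1345 0.1966 [  -2. -135.] [39.3 42.2] 89.6 zrange [0.1912 0.2015]
top 33.3 111 railxyz -0.0053 -0.1857 0.1921 [  -5.9 -189.7] [41.2 37.6] 1.6 zrange [0.1901 0.1952]
side 33.35 141 railxyz -0.0057 -0.0186 0.2085 [ -3.2 -17.4] [45.1 46.1] 0.6 zrange [0.1922 0.2153]
side 33.35 128 railxyz -0.0033 -0.1375 0.1979 [  -2.4 -136.6] [40.2 43.6] 88.8 zrange [0.1916 0.2039]
side 33.35 92 railxyz -0.0062 -0.1909 0.1939 [  -6.6 -191.7] [39.  41.4] 85.7 zrange [0.1909 0.1981]
[0.4502207  0.32147819 0.22866334] [ 0.43857976 -0.31243892  0.07605182] jawang 3.673033871928698 q [-0.94  0.28  0.28  1.77 -0.08  1.06 -0.57] 33.4
2371 [0.4482 0.3259 0.1676] ((448.421875, 324.5155334472656), (42.14150619506836, 39.32390594482422), 3.2387707233428955) shift [-0.0018  0.003 ]
```

View pics/a1w.png

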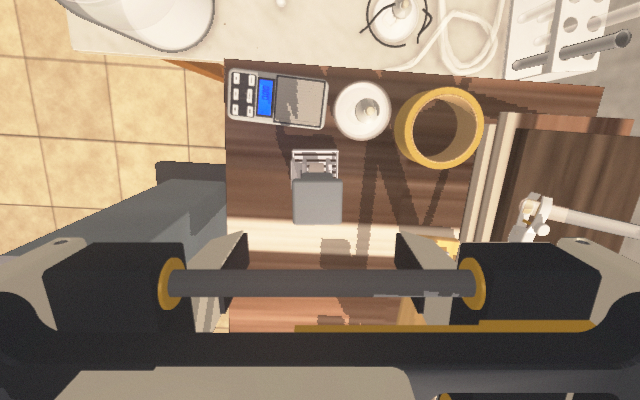

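>>> step_arm --series '[[[0.085,-0.0015,0.0015,-0.03,0],[0.085,-0.0015,0.0015,-0.06,0],[0.085,-0.0015,0.0015,-0.082,0],[0.085,-0.0015,0.0015,-0.082,0],[0.085,-0.0015,0.0015,-0.082,0],[0.0,-0.0015,0.0015,-0.082,0],[0.0,-0.0015,0.0015,-0.082,0],[0.0,-0.0015,0.0015,-0.082,0],[0.0,-0.0015,0.0015,-0.082,0],[0.0,-0.0015,0.0015,-0.082,0],[0.0,-0.0015,0.0015,-0.082,0],[0.0,-0.0015,0.0015,-0.082,0],[0.0,-0.0015,0.0015,-0.082,0],[0.0,-0.0015,0.0015,-0.06,0],[0.0,-0.0015,0.0015,-0.04,0],[0.0,-0.0015,0.0015,-0.02,0],[0.0,-0.0015,0.0015,0.0,0],[0.0,-0.0015,0.0015,0.008,0],[0.0,-0.0015,0.0015,0.008,0],[0.0,-0.0015,0.0015,0.008,0]]]'

```text
clock: 35.17
position: [0.4484, 0.3232, 0.2361]
ee_rot: [2.141, 2.284, 0.054]
force: [-0.1, -0.6, -2.4]
width: 0.443
```

```bash
python3 bar.py; python3 chk.py b1
```

```text
side 35.17 130 railxyz -0.0051 -0.0826 0.2033 [ -5.5 -81. ] [44.  39.3] 2.5 zrange [0.1956 0.2096]
side 35.17 125 railxyz -0.0036 -0.1374 0.1981 [  -2.4 -136.5] [45.9 40. ] 2.8 zrange [0.1919 0.2043]
side 35.17 95 railxyz -0.0082 -0.1904 0.1937 [  -8.4 -191.5] [46.9 36.1] 8.3 zrange [0.1904 0.1983]
top 35.22 184 railxyz -0.0045 -0.079 0.2027 [ -3.5 -79.2] [40.5 43. ] 86.3 zrange [0.1968 0.2078]
top 35.22 176 railxyz -0.0033 -0.1345 0.1967 [  -2.6 -135.5] [41.8 40.5] 2.3 zrange [0.192  0.2015]
top 35.22 93 railxyz -0.004 -0.1841 0.1923 [  -5.8 -186.5] [31.1 41.9] 88.4 zrange [0.1901 0.1966]
side 35.27 128 railxyz -0.005 -0.0827 0.2033 [ -3.8 -81.4] [45. 40.] 3.3 zrange [0.194  0.2098]
side 35.27 127 railxyz -0.0038 -0.1375 0.1978 [  -1.8 -137.4] [44.8 39.6] 1.9 zrange [0.1919 0.2034]
side 35.27 87 railxyz -0.005 -0.19 0.1936 [  -6.9 -192.3] [41.7 39.6] 4.4 zrange [0.1902 0.1987]
[0.44790172 0.32276396 0.23527244] [-0.26405378  0.37979433 -2.64883448] 40.907443146172724 jawang 3.688691631191613 q [-0.95  0.27  0.28  1.77 -0.08  1.08 -0.58] 35.3167
5634
head [0.4469 0.3276 0.2562] ((446.91741943359375, 326.1289367675781), (47.993995666503906, 35.525142669677734), 3.437011241912842)
```

View pics/b1s.png

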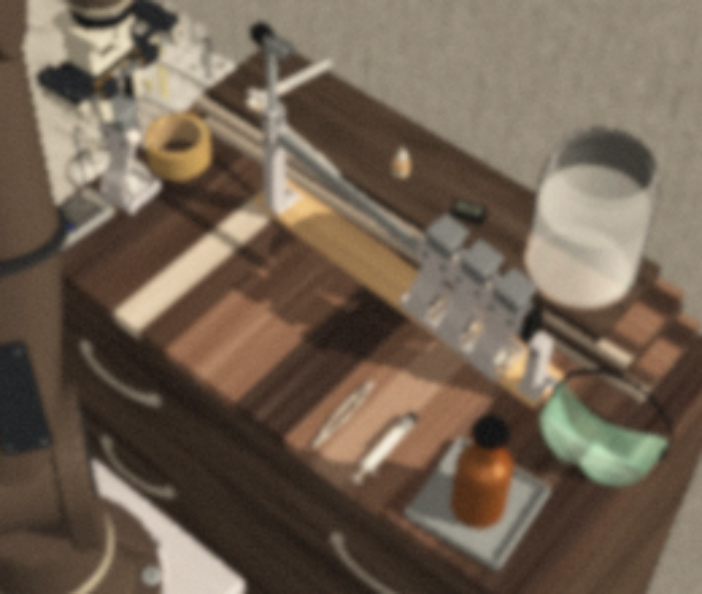

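>>> step_arm --series '[[[0.0,0.0,-0.02,0.0,-3],[0.0,0.005,-0.05,0.0,-6],[0.0,0.01,-0.085,0.0,-7],[0.0,0.02,-0.12,0.0,-7],[0.0,0.035,-0.155,-0.002,-7],[0.0,0.055,-0.19,-0.004,-7],[0.0,0.07,-0.22,-0.004,-7],[0.0,0.08,-0.231,-0.004,-7],[0.0,0.095,-0.233,-0.004,-7],[0.0,0.11,-0.234,-0.004,-7],[0.0,0.125,-0.235,-0.004,-7],[0.0,0.14,-0.236,-0.004,-7],[0.0,0.15,-0.236,-0.004,-7],[0.0,0.156,-0.236,-0.004,-7],[0.0,0.156,-0.236,-0.004,-7],[0.0,0.156,-0.236,-0.004,-7]]]'

```text
clock: 36.75
position: [0.6037, 0.0869, 0.2312]
ee_rot: [2.276, 2.148, 0.049]
force: [-1.0, -0.3, -3.0]
width: 0.443
```

```bash
python3 barw.py; python3 chk.py f1
```

```text
tcp rail -0.0004 0.1114 [0.60367146 0.08693237 0.2312307 ] [-1.01661247 -0.26012174 -2.97690888] 40.68501662916731 36.75
bar -0.02 44 [-0.0028 -0.0003  0.0022] 0.0011
bar 0.01 55 [-0.0027 -0.0007  0.0022] 0.0007
bar 0.13 76 [-0.009  -0.0002  0.0031] 0.001
bar 0.16 159 [-0.0026 -0.0001  0.0031] 0.0008
bar 0.19 176 [-0.0023  0.0003  0.003 ] 0.0008
[0.60340915 0.08693782 0.2313607 ] [-0.35367851  0.15932939 -2.45432786] 40.491879179029425 jawang -3.31619958544492 q [-0.53  0.39  0.43  1.64 -0.19  1.12 -0.11] 36.8
5627
head [0.6032 0.0918 0.2523] ((602.7981567382812, 90.43155670166016), (35.777305603027344, 48.03913497924805), 85.51101684570312)
```

View pics/f1w.png

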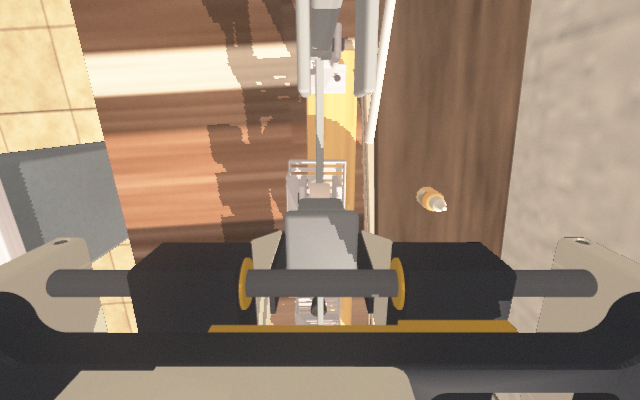

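>>> step_arm --series '[[[0.0,0.001,0,-0.01,0],[0.0,0.001,0,-0.018,0],[0.0,0.001,0,-0.023,0],[0.0,0.001,0,-0.026,0],[0.0,0.001,0,-0.0275,0],[0.0,0.001,0,-0.0275,0],[0.0,0.001,0,-0.0275,0],[0.0915,0.001,0,-0.0275,0],[0.0915,0.001,0,-0.0275,0],[0.0915,0.001,0,-0.02,0],[0.0915,0.001,0,0.01,0],[0.0915,0.001,0,0.05,0],[0.0915,0.001,0,0.08,0],[0.0915,-0.03,0,0.1,0],[0.0915,-0.06,0,0.12,0],[0.0915,-0.09,0,0.14,0],[0.0915,-0.1,0,0.15,0],[0.0915,-0.1,0,0.15,0]]]'

```text
clock: 38.4
position: [0.5029, 0.0872, 0.3853]
ee_rot: [2.274, 2.149, 0.06]
force: [-0.3, -0.3, 0.8]
width: 0.998
```

```bash
python3 bar.py;python3 - <<'E'
from h import *
from bar import u,w
s=observe();print(s['position'],s['joints'].round(2))
# gate geometry via wrist
p,im,d=snap('wrist','gw.png');P=pts(p,d);A=P[...,:2]@u-.008;B=P[...,:2]@w-.5985
for z in np.arange(.2,.37,.015):
    k=(abs(P[...,2]-z)<.0075)&(abs(B)<.03)&(A>.15)&(A<.3)
    if k.sum()>5: print(round(z,3),k.sum(),'x',np.percentile(B[k],[2,50,98]).round(4),'y',np.percentile(A[k],[2,50,98]).round(4))
E
```

```text
side 38.4 152 railxyz -0.0092 0.043 0.2125 [-6.2 44.7] [44.9 45.4] 84.0 zrange [0.1916 0.2228]
side 38.4 132 railxyz -0.0053 -0.0826 0.2031 [ -4.4 -81.8] [42.1 43. ] 86.4 zrange [0.195  0.2106]
side 38.4 130 railxyz -0.0039 -0.1381 0.1979 [  -1.5 -136.7] [45.1 40.9] 3.1 zrange [0.1922 0.2032]
side 38.4 91 railxyz -0.0058 -0.1909 0.1933 [  -6.9 -190.8] [40.  42.8] 84.9 zrange [0.1901 0.1986]
top 38.45 159 railxyz -0.0067 0.0405 0.2154 [-6.4 41.2] [43. 33.] 3.0 zrange [0.2108 0.2206]
top 38.45 183 railxyz -0.0046 -0.079 0.2029 [ -4.6 -79.1] [41. 43.] 4.6 zrange [0.1975 0.2077]
top 38.45 179 railxyz -0.0032 -0.1345 0.1969 [  -2.3 -135.4] [40.2 42.6] 89.8 zrange [0.1919 0.2016]
top 38.45 100 railxyz -0.0039 -0.1842 0.1927 [  -6.  -189.7] [40.7 36.6] 0.9 zrange [0.19  0.196]
side 38.5 149 railxyz -0.0074 0.0352 0.2123 [-6.8 37.8] [42.4 48. ] 86.1 zrange [0.1919 0.2216]
side 38.5 129 railxyz -0.0053 -0.0826 0.2035 [ -4.7 -81.3] [44.2 39.9] 2.4 zrange [0.1948 0.21  ]
side 38.5 125 railxyz -0.0033 -0.1374 0.1978 [  -1.  -136.1] [43.5 45.7] 89.5 zrange [0.1922 0.2044]
side 38.5 87 railxyz -0.0065 -0.191 0.1937 [  -8.  -191.8] [40.6 41.2] 82.3 zrange [0.1903 0.1989]
[0.50399514 0.08711954 0.38126909] [-0.65  0.12  0.44  1.6  -0.06  1.4  -0.26]
0.2 192 x [-0.0147 -0.006   0.0095] y [0.2172 0.2224 0.2351]
0.215 160 x [-0.0126 -0.0062  0.0112] y [0.2178 0.2245 0.236 ]
0.23 57 x [-0.0063 -0.0056  0.0035] y [0.2222 0.2242 0.2312]
0.245 73 x [-0.0063 -0.0057  0.0033] y [0.2223 0.2251 0.2312]
0.26 91 x [-0.0062 -0.0055  0.0033] y [0.2224 0.2247 0.2316]
0.275 97 x [-0.0063 -0.0056  0.0032] y [0.2224 0.2249 0.2318]
0.29 109 x [-0.0063 -0.0057  0.0022] y [0.2225 0.2254 0.2317]
0.305 95 x [-0.0064 -0.0058 -0.0035] y [0.2227 0.2264 0.2317]
0.32 928 x [-0.0103 -0.0086  0.0067] y [0.1896 0.2196 0.2513]
0.335 2484 x [-0.0102 -0.0027  0.0085] y [0.1909 0.2304 0.2503]
```

View pics/gw.png

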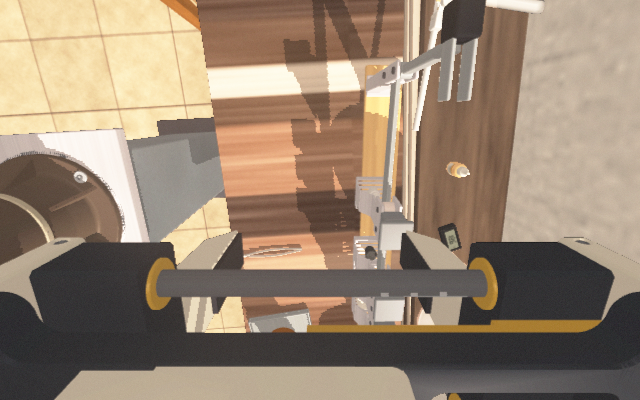

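All four are loaded and the last one is still rolling. The gate stands at about 1.58 rad, with its grip block near rail (y 0.227, z 0.327) and its top at 0.343. I'll go above it while the last hanger runs down.

>>> step_arm --series '[[[0.075,0,0.02,0.03,0],[0.075,0.02,0.05,0.04,0],[0.075,0.05,0.08,0.04,0],[0.075,0.08,0.1,0.04,0],[0.075,0.1,0.114,0.04,0],[0.075,0.106,0.114,0.04,0],[0.075,0.106,0.114,0.03,0],[0.075,0.106,0.114,0.02,0],[0.075,0.106,0.114,0.02,0],[0.075,0.106,0.114,0.02,0],[0.075,0.106,0.114,0.02,0],[0.075,0.106,0.114,0.02,0]]]'

```text
clock: 39.6
position: [0.6097, 0.2007, 0.4017]
ee_rot: [2.276, 2.148, 0.051]
force: [-0.8, -0.5, -0.2]
width: 0.819
```

```bash
python3 bar.py;python3 - <<'E'
from h import *
from bar import u,w
s=observe();print(s['position'],s['joints'].round(2),'tcp rail',s['position'][:2]@w-.5985,s['position'][:2]@u-.008)
p,im,d=snap('wrist','gw2.png');P=pts(p,d);A=P[...,:2]@u-.008;B=P[...,:2]@w-.5985
k=(P[...,2]>.30)&(P[...,2]<.36)&(abs(B)<.03)&(A>.15)&(A<.3)
if k.sum(): print(k.sum(),np.percentile(B[k],[2,50,98]).round(4),np.percentile(A[k],[2,50,98]).round(4),P[k][:,2].max())
p,im,d=snap('side');cv2.imwrite('pics/gs2.png',cv2.resize(im[110:330,190:450,::-1],None,fx=2.7,fy=2.7))
E
```

```text
side 39.6 140 railxyz -0.0081 -0.0281 0.2082 [ -6.4 -26.7] [44.9 41.2] 1.9 zrange [0.1926 0.2165]
side 39.6 128 railxyz -0.0046 -0.0822 0.2028 [ -3.4 -81. ] [44.6 40.9] 0.9 zrange [0.1941 0.2091]
side 39.6 126 railxyz -0.0032 -0.1371 0.1974 [  -1.7 -136.9] [40.  45.1] 89.2 zrange [0.191  0.2044]
side 39.6 72 railxyz -0.0039 -0.1876 0.1937 [  -6.2 -189.8] [33.9 44.4] 85.3 zrange [0.1907 0.1991]
top 39.65 187 railxyz -0.0073 -0.0227 0.2083 [ -6.8 -22.5] [42.  39.3] 1.5 zrange [0.1959 0.2139]
top 39.65 179 railxyz -0.0045 -0.079 0.2025 [ -4.1 -79.1] [41.9 42.8] 3.6 zrange [0.1975 0.2074]
top 39.65 177 railxyz -0.0032 -0.1346 0.1967 [  -3.  -135.6] [41.4 40.3] 0.8 zrange [0.1924 0.2013]
top 39.65 104 railxyz -0.0035 -0.1864 0.1923 [  -5.8 -188.3] [41.6 34.3] 0.0 zrange [0.1901 0.1962]
side 39.7 137 railxyz -0.0073 -0.0275 0.2077 [ -5.4 -26.2] [47.9 41.5] 1.0 zrange [0.1921 0.2146]
side 39.7 131 railxyz -0.005 -0.0825 0.2029 [ -1.5 -81.2] [46.9 41.4] 2.2 zrange [0.1931 0.2102]
side 39.7 130 railxyz -0.0039 -0.1377 0.1979 [  -3.5 -137.4] [43.4 44.5] 84.8 zrange [0.1919 0.2037]
side 39.7 97 railxyz -0.0078 -0.1903 0.1936 [  -6.5 -191.7] [40.8 41.3] 84.8 zrange [0.1904 0.1976]
[0.60988951 0.20099865 0.40148247] [-0.67  0.37  0.42  1.24 -0.15  1.52 -0.33] tcp rail -0.00037151237720312036 0.2256835105744065
1133 [-0.0092  0.0005  0.0095] [0.1926 0.2383 0.2549] 0.3417634976886297
```

View pics/gs2.png

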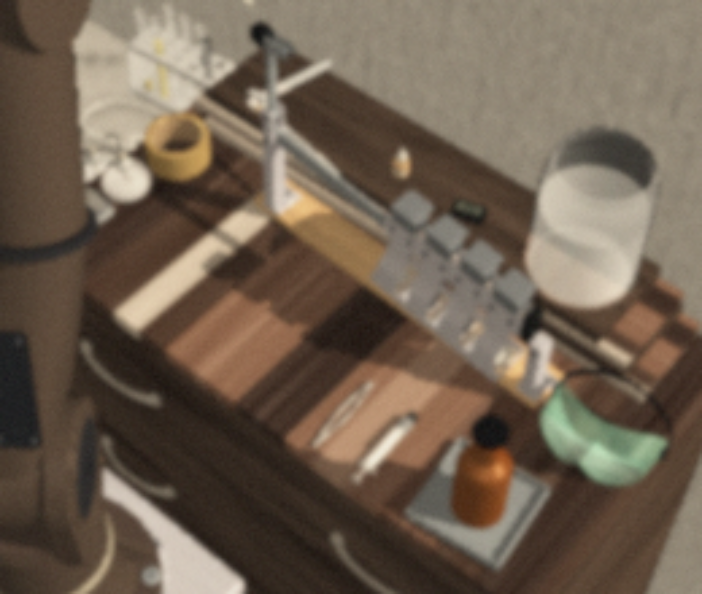

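View pics/gw2.png

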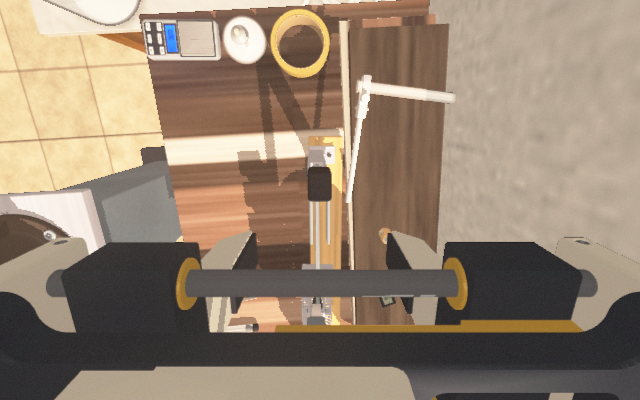

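All four are queued at the stop and the bottle is in its tray. Now I'll locate the black grip block exactly.

Run:
```python
from h import *
from bar import u,w
for n in['wrist','top','side']:
    p,im,d=snap(n);P=pts(p,d);A=P[...,:2]@u-.008;B=P[...,:2]@w-.5985
    k=(P[...,2]>.30)&(P[...,2]<.36)&(abs(B)<.03)&(A>.15)&(A<.3)&(im.max(-1)<70)
    if k.sum()>3:
        q=P[k][:,2]; print(n,k.sum(),'x',np.percentile(B[k],[2,50,98]).round(4),'y',np.percentile(A[k],[2,50,98]).round(4),'z',np.percentile(q,[2,50,98]).round(4))
        t=k&(P[...,2]>np.percentile(q,98)-.006)
        c=np.linalg.lstsq(np.c_[A[t],np.ones(t.sum())],P[t][:,2],rcond=None)[0];print('top slope',c[0],'y',np.percentile(A[t],[2,98]))
print(observe()['position'])
```

```text
wrist 369 x [-0.0094 -0.002   0.0087] y [0.2315 0.2465 0.2549] z [0.3191 0.339  0.3408]
top slope -0.06414136965726627 y [0.23145899 0.25484114]
side 44 x [-0.0127 -0.0058  0.0078] y [0.228  0.2382 0.2515] z [0.3245 0.3369 0.3422]
top slope 0.006556058234394247 y [0.22819034 0.25121666]
[0.60997433 0.20108335 0.40083904]
```

The block's centre is at rail y about 0.239, z 0.327. Descend and pinch it lightly.

>>> step_arm --series '[[[0.075,0.001,0.013,0,0],[0.075,0.001,0.013,-0.02,0],[0.075,0.001,0.013,-0.045,0],[0.075,0.001,0.013,-0.065,0],[0.075,0.001,0.013,-0.077,0],[0.075,0.001,0.013,-0.077,0],[0.075,0.001,0.013,-0.077,0],[0.0,0.001,0.013,-0.077,0],[0.0,0.001,0.013,-0.077,0],[0.0,0.001,0.013,-0.077,0],[0.0,0.001,0.013,-0.077,0],[0.0,0.001,0.013,-0.077,0],[0.0,0.001,0.013,-0.077,0],[0.0,0.001,0.013,-0.077,0],[0.0,0.001,0.013,-0.077,0],[0.0,0.001,0.013,-0.077,0]]]' --squeeze 12

```text
clock: 41.33
position: [0.6109, 0.2141, 0.3238]
ee_rot: [2.276, 2.148, 0.049]
force: [-0.4, 0.6, 0.6]
width: 0.21
```

```bash
python3 bar.py|grep top; python3 chk.py g1
```

```text
top 41.38 186 railxyz -0.0073 -0.0228 0.2082 [ -7.  -22.4] [42.1 39. ] 3.1 zrange [0.1981 0.2134]
top 41.38 184 railxyz -0.0045 -0.0789 0.2026 [ -4.1 -79. ] [41.9 41.8] 0.8 zrange [0.1979 0.2069]
top 41.38 178 railxyz -0.0031 -0.1344 0.1971 [  -2.6 -135.7] [41.5 40.8] 1.5 zrange [0.1919 0.2017]
top 41.38 119 railxyz -0.0048 -0.1872 0.1923 [  -6.  -189.6] [40.8 37.5] 1.2 zrange [0.1902 0.1955]
[0.61094578 0.21407993 0.32383356] [-0.27845047 -0.62736528  0.60860189] 7.556549528513988 jawang -3.3070999750914747 q [-0.69  0.4   0.41  1.39 -0.16  1.35 -0.34] 41.4833
1896
head [0.6113 0.2215 0.3396] ((610.6337890625, 217.014404296875), (27.244184494018555, 22.85131072998047), 86.03902435302734)
```

View pics/g1w.png

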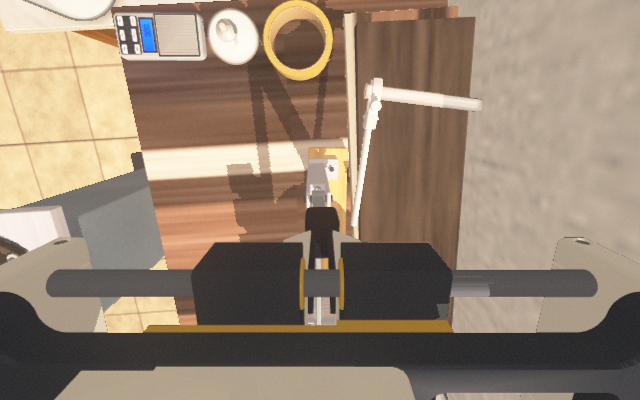

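View pics/g1s.png

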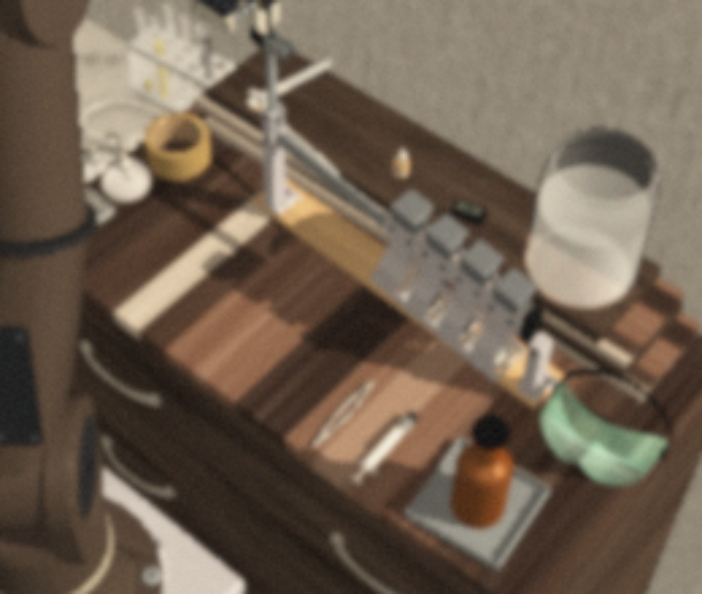

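Run:
```python
from h import *
from bar import u,w
s=observe();print(s['width']*91.8,s['position'],'tcp',s['position'][:2]@w-.5985,s['position'][:2]@u-.008,s['force'])
p,im,d=snap('wrist');P=pts(p,d);A=P[...,:2]@u-.008;B=P[...,:2]@w-.5985
cv2.imwrite('pics/g3w.png',cv2.resize(im[150:340,240:400,::-1],None,fx=4,fy=3,interpolation=2))
for v in range(195,270,5):
    print(v,[(int(B[v,c]*1000),int(A[v,c]*1000),int(P[v,c,2]*1000)) for c in range(296,348,6)])
p,im,d=snap('side');cv2.imwrite('pics/g3s.png',cv2.resize(im[80:180,240:340,::-1],None,fx=6,fy=6,interpolation=2))
```

```text
1.8749097660434666 [0.61095879 0.21406138 0.32378437] tcp -1.0149418944727095e-05 0.23878494678911327 [0.19799702 0.55204296 0.21986664]
195 [(-34, 178, 1), (-24, 178, 2), (-10, 234, 209), (-4, 232, 204), (2, 232, 205), (8, 231, 200), (14, 230, 199), (36, 181, 14), (46, 181, 15)]
200 [(-34, 169, 0), (-24, 169, 0), (-10, 228, 210), (-4, 232, 222), (1, 232, 222), (8, 226, 203), (14, 226, 202), (36, 172, 14), (47, 172, 15)]
205 [(-35, 160, 0), (-24, 160, 2), (-10, 223, 210), (-4, 232, 238), (1, 232, 240), (8, 219, 197), (26, 163, 14), (37, 163, 15), (47, 163, 14)]
210 [(-35, 151, 0), (-24, 151, 1), (-8, 254, 323), (-4, 254, 324), (0, 254, 323), (2, 254, 324), (6, 254, 323), (37, 155, 15), (47, 154, 15)]
215 [(-35, 142, 2), (-25, 142, 1), (-8, 254, 331), (-4, 254, 333), (0, 254, 333), (2, 254, 333), (6, 254, 333), (37, 146, 16), (47, 145, 15)]
220 [(-35, 133, 1), (-25, 132, 0), (-7, 253, 338), (-4, 253, 339), (-1, 253, 338), (2, 253, 339), (5, 253, 338), (9, 253, 337), (47, 136, 14)]
225 [(-36, 122, 0), (-25, 123, 0), (-7, 251, 339), (-4, 250, 339), (-1, 250, 339), (2, 250, 339), (5, 250
[... 500 characters left out ...]
 272, 414), (-6, 272, 413), (-4, 247, 359), (-1, 242, 347), (1, 246, 357), (0, 272, 414), (2, 272, 414), (4, 272, 414)]
250 [(-10, 272, 417), (-8, 271, 416), (-6, 272, 418), (-4, 247, 365), (-1, 239, 348), (1, 246, 364), (0, 272, 417), (2, 272, 417), (4, 272, 417)]
255 [(-9, 272, 420), (-8, 272, 421), (-4, 311, 499), (-4, 247, 371), (-1, 236, 348), (1, 246, 368), (0, 270, 417), (2, 272, 420), (3, 272, 421)]
260 [(-9, 272, 424), (-8, 272, 424), (-6, 272, 424), (-4, 269, 419), (-1, 233, 349), (0, 246, 373), (0, 270, 421), (2, 271, 423), (3, 272, 423)]
265 [(-9, 272, 427), (-8, 272, 427), (-6, 272, 427), (-4, 268, 419), (-1, 231, 349), (0, 247, 379), (0, 270, 423), (1, 272, 427), (3, 272, 427)]
```

View pics/g3w.png

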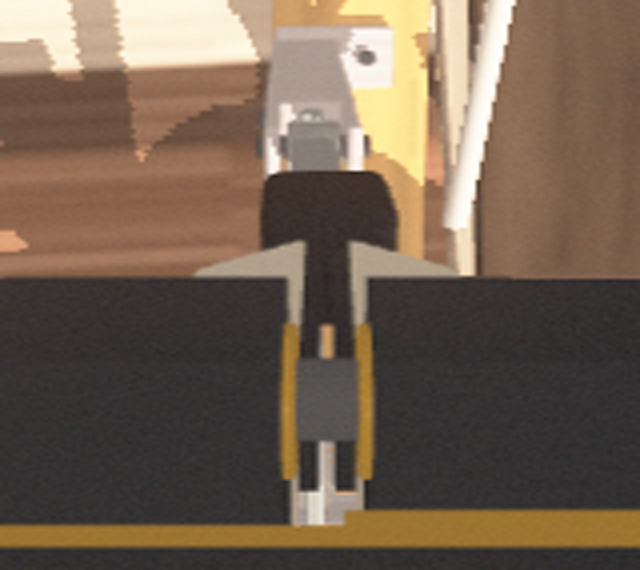

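View pics/g3s.png

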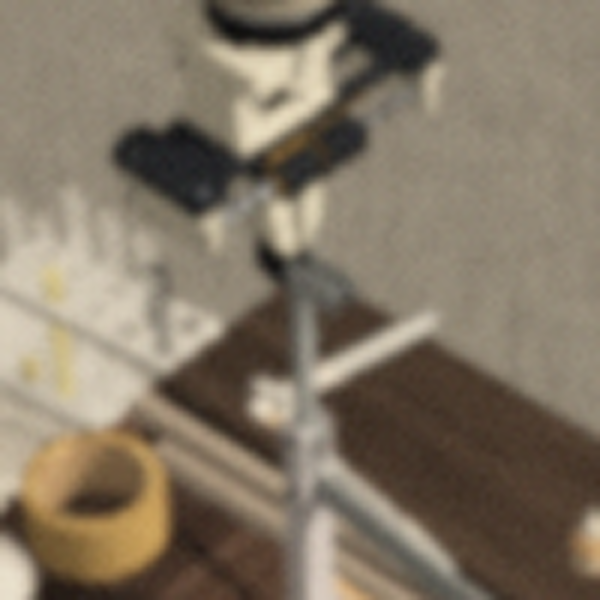

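The fingers closed to 2 mm with the black block apparently still between them. I'll move a little downhill and see whether the gate follows.

>>> step_arm --series '[[[0.0,0,-0.004,0,0],[0.0,-0.001,-0.01,0,0],[0.0,-0.001,-0.016,0,0],[0.0,-0.001,-0.016,0,0]]]'

```text
clock: 42.02
position: [0.6102, 0.1957, 0.3241]
ee_rot: [2.278, 2.145, 0.049]
force: [0.3, -0.0, 0.9]
width: 0.005
```

```bash
cat > gate.py <<'E'
from h import *
from bar import u,w
import sys
s=observe();print(s['width']*91.8,s['position'],'tcp',(s['position'][:2]@w-.5985).round(4),(s['position'][:2]@u-.008).round(4),s['force'],s['clock'])
for n in['wrist','side']:
    p,im,d=snap(n);P=pts(p,d);A=P[...,:2]@u-.008;B=P[...,:2]@w-.5985
    k=(P[...,2]>.18)&(P[...,2]<.36)&(abs(B)<.02)&(A>.05)&(A<.3)&(im.max(-1)<70)
    if k.sum()>3:
        q=P[k][:,2]; print(n,k.sum(),'x',np.percentile(B[k],[2,50,98]).round(4),'y',np.percentile(A[k],[2,50,98]).round(4),'z',np.percentile(q,[2,50,98]).round(4))
    if n=='wrist':cv2.imwrite('pics/'+sys.argv[1]+'w.png',cv2.resize(im[100:340,200:440,::-1],None,fx=2.5,fy=2.5,interpolation=2))
    else: cv2.imwrite('pics/'+sys.argv[1]+'s.png',cv2.resize(im[80:200,240:360,::-1],None,fx=5,fy=5,interpolation=2))
a,b=[cv2.imread('pics/'+sys.argv[1]+c+'.png') for c in 'ws'];h=cv2.hconcat([a,cv2.resize(b,(600,600))]);cv2.imwrite('pics/'+sys.argv[1]+'.png',cv2.resize(h,(800,400)))
E
python3 gate.py p1
```

```text
0.4985459169975651 [0.61021554 0.19569213 0.32410286] tcp 0.0002 0.2204 [ 0.2807586  -0.02133192  0.89260096] 42.0167
wrist 1529 x [-0.0092 -0.0008  0.0084] y [0.2281 0.2435 0.255 ] z [0.322  0.3395 0.3526]
side 23 x [-0.014  -0.0104 -0.0047] y [0.228  0.2393 0.25  ] z [0.325  0.3335 0.3425]
```

View pics/p1.png

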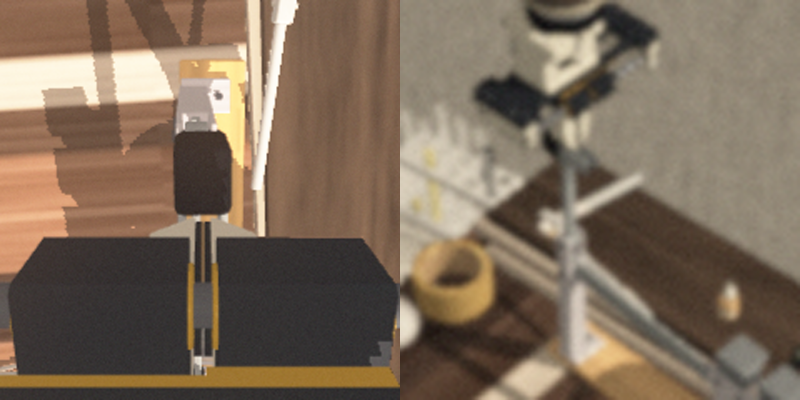

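The gate didn't move. The fingers may end higher than stated, so I'll measure where the tips really are from the wrist depth and the side view.

Run:
```python
from h import *
s=observe();Rm=rot(s['ee_rot']);print(Rm.round(3),s['position'])
p,im,d=snap('wrist');P=pts(p,d);L=(P-np.array(s['position']))@Rm*1000
for v in range(226,262,3): print(v,[tuple(L[v,c].round().astype(int).tolist()) for c in (300,306,312,318,324,330,336,342)])
m=(abs(L[...,0])<14)&(abs(L[...,1])<25)&(L[...,2]>-60)&(L[...,2]<25)
print(np.percentile(L[m][:,2],[0,1,50,98,99.5,100]))
p,im,d=snap('side');P=pts(p,d);L=(P-np.array(s['position']))@Rm*1000
for z in range(-70,30,6):
    k=(abs(L[...,2]-z)<3)&(abs(L[...,0])<20)&(abs(L[...,1])<25)
    if k.sum()>1: print(z,k.sum(),L[k].mean(0).round(1),im[k].mean(0).round())
```

```text
[[ 0.058  0.998  0.031]
 [ 0.998 -0.059  0.013]
 [ 0.015  0.03  -0.999]] [0.61008663 0.19740809 0.32403784]
226 [(-123, -38, 321), (11, -9, -15), (12, -5, -16), (12, -2, -16), (12, 2, -15), (11, 5, -14), (11, 9, -15), (-117, 36, 308)]
229 [(-128, -38, 319), (9, -9, -13), (10, -5, -16), (10, -2, -16), (10, 2, -16), (10, 5, -16), (9, 9, -14), (-123, 36, 307)]
232 [(-134, -39, 320), (-134, -28, 320), (10, -5, -21), (-64, -4, 156), (-128, 4, 305), (10, 5, -20), (6, 9, -10), (-128, 36, 307)]
235 [(-139, -39, 320), (10, -8, -24), (10, -5, -24), (8, -2, -21), (8, 2, -21), (10, 5, -24), (10, 8, -24), (-134, 36, 308)]
238 [(10, -11, -29), (9, -8, -27), (9, -5, -27), (8, -2, -24), (8, 2, -25), (10, 5, -28), (10, 8, -28), (10, 11, -29)]
241 [(9, -11, -31), (9, -8, -31), (10, -5, -32), (8, -2, -28), (8, 2, -29), (10, 5, -31), (10, 8, -32), (10, 11, -32)]
244 [(35, -7, -89), (35, -5, -89), (35, -3, -89), (8, -2, -33), (8, 1, -32), (35, 3, -88), (35, 5, -90), (35, 7, -89)]
247 [(35, -6, -92), (35, -5, -91), (35, -3, -92), (8, -2, -36), (8, 1, -36), (35, 3, -92), (35, 5, -92), (35, 6, -92)]
250 [(3
[... 497 characters left out ...]
27.79371419 -13.3452622  -11.29689103
 -10.10594128]
-64 6 [ -5.8 -19.7 -64. ] [138. 130. 112.]
-58 8 [-10.3  -7.5 -57.3] [167. 157. 134.]
-52 15 [ -7.6 -12.8 -51.8] [167. 156. 134.]
-46 15 [ -8.2  -6.4 -46. ] [181. 170. 146.]
-40 15 [ -7.4  -5.4 -39.5] [173. 162. 139.]
-34 14 [ -7.1  -6.5 -33. ] [163. 154. 131.]
-28 7 [ -5.6  -8.  -27.6] [151. 143. 123.]
-22 9 [ -5.2  -2.5 -22.1] [135. 127. 109.]
-16 8 [ -4.8  -8.4 -15.9] [90. 87. 79.]
-10 16 [ -1.4  -4.4 -10. ] [86. 84. 76.]
-4 20 [-3.2 -5.2 -3.7] [88. 85. 78.]
2 15 [ 0.5 -5.1  2. ] [97. 93. 83.]
8 3 [ 2.1 -3.1  6.5] [98. 94. 86.]
14 4 [ 6.6 -5.9 13.8] [85. 80. 72.]
20 4 [ 3.6 -5.6 20.2] [98. 94. 86.]
26 7 [ 3.7 -3.7 26.9] [109. 105.  96.]
```

The wrist view shows no finger below about TCP+20 mm, so the tips may end just above the block. I'll go back over it, descend 18 mm deeper and pinch.

>>> step_arm --series '[[[0.075,0,0,0.03,0],[0.075,0,0.0,0.05,0],[0.075,0,0.0,0.05,0],[0.075,0,0.0,0.05,0],[0.075,0,0.0,0.05,0],[0.075,0,0.0,0.05,0],[0.075,0,0.0,0.05,0],[0.075,0,0.0,0.05,0],[0.075,0,0.0,0.05,0],[0.075,0.001,0.016,0.05,0],[0.075,0.001,0.016,0.05,0],[0.075,0.001,0.016,0.05,0]]]'

```text
clock: 43.22
position: [0.6106, 0.2158, 0.3734]
ee_rot: [2.274, 2.152, 0.049]
force: [-1.0, -0.4, 0.1]
width: 0.799
```

```bash
python3 gate.py p2
python3 - <<'E'
from h import *
s=observe();Rm=rot(s['ee_rot'])
p,im,d=snap('wrist','p2full.png');P=pts(p,d);L=(P-np.array(s['position']))@Rm*1000
print('cam L',(np.array(p['position'])-s['position'])@Rm)
for v in range(228,262,4): print(v,[tuple(L[v,c].round().astype(int).tolist()) for c in range(220,262,4)])
p,im,d=snap('side');P=pts(p,d);L=(P-np.array(s['position']))@Rm*1000
for z in range(-70,60,6):
    k=(abs(L[...,2]-z)<3)&(abs(L[...,0])<20)&(abs(L[...,1])>30)&(abs(L[...,1])<70)
    if k.sum()>1: print(z,k.sum(),L[k].mean(0).round(1),im[k].mean(0).round())
E
```

```text
73.35676107237468 [0.61062638 0.21584362 0.37338584] tcp -0.0004 0.2405 [-0.97617654 -0.41629609  0.07299449] 43.2167
wrist 674 x [-0.0093 -0.0019  0.0085] y [0.2315 0.2457 0.255 ] z [0.3187 0.3392 0.3408]
side 45 x [-0.0139 -0.006   0.0069] y [0.2276 0.2369 0.2548] z [0.3239 0.3366 0.3423]
cam L [ 0.07527133  0.00026473 -0.17507234]
228 [(-144, -197, 365), (-144, -190, 365), (-144, -182, 365), (-144, -174, 365), (-144, -166, 365), (-144, -159, 365), (-145, -151, 366), (-144, -143, 365), (-144, -135, 365), (-145, -128, 368), (-145, -120, 366)]
232 [(-153, -198, 365), (-152, -190, 364), (-152, -182, 364), (-153, -175, 365), (-153, -167, 365), (-153, -159, 364), (9, -43, -19), (10, -41, -20), (9, -39, -17), (-153, -128, 366), (-153, -120, 366)]
236 [(-161, -199, 364), (-161, -191, 364), (-161, -183, 365), (10, -49, -25), (10, -46, -26), (10, -44, -25), (9, -42, -25), (10, -40, -25), (8, -38, -22), (7, -37, -18), (-162, -121, 366)]
240 [(10, -53, -31), (10, -51, -30), (10, -49, -30), (9, -47, -30), (10, -45, -31), (10, -43, -31), (9, -41, -30), (8, -39, -28), (8, -37, -27), (5, -37, -19
[... 654 characters left out ...]
46), (8, -37, -45), (4, -37, -38), (0, -37, -30), (-4, -37, -22), (-205, -123, 366)]
260 [(9, -46, -52), (10, -44, -53), (9, -43, -52), (10, -41, -53), (9, -39, -51), (9, -38, -50), (6, -37, -46), (3, -37, -39), (-2, -37, -31), (-7, -37, -22), (-213, -123, 364)]
-70 7 [ -9.2  12.9 -69.2] [146. 137. 118.]
-64 12 [-11.3  19.5 -63.8] [160. 150. 129.]
-58 15 [ -9.4  12.3 -57.9] [160. 151. 130.]
-52 16 [ -7.8  18.8 -51.4] [147. 138. 119.]
-46 22 [ -8.5   4.1 -45.2] [147. 138. 118.]
-40 17 [ -8.  -13.5 -39.6] [152. 142. 122.]
-34 20 [ -4.3 -10.2 -33.4] [134. 125. 108.]
-28 14 [ -6.6  15.7 -28.6] [134. 126. 108.]
-22 13 [ -6.3  21.4 -21.6] [136. 128. 110.]
-16 3 [ -4.3  13.9 -17. ] [118. 111.  96.]
```

View pics/p2.png

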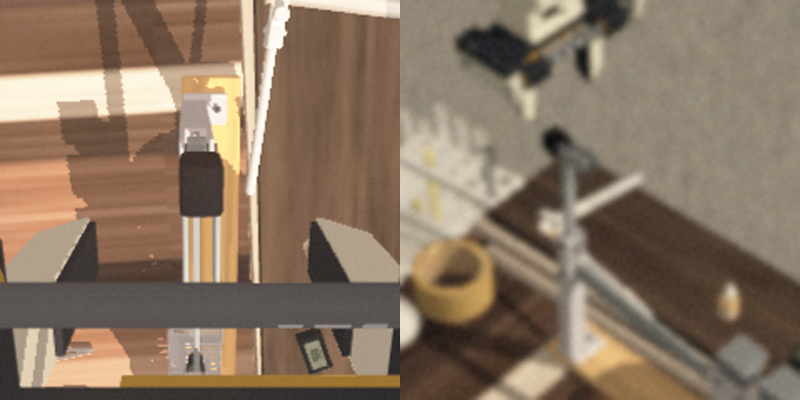

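Confirmed: the tips end at about 17 mm above the reported TCP, some 31 mm higher than the description says. So the hangers were held by their heads only, and here the fingers missed the block. I'll descend to a reported z of 0.291.

>>> step_arm --series '[[[0.075,0,-0.001,-0.03,0],[0.075,0,-0.001,-0.055,0],[0.075,0,-0.001,-0.075,0],[0.075,0,-0.001,-0.082,0],[0.075,0,-0.001,-0.082,0],[0.075,0,-0.001,-0.082,0],[0.0,0,-0.001,-0.082,0],[0.0,0,-0.001,-0.082,0],[0.0,0,-0.001,-0.082,0],[0.0,0,-0.001,-0.082,0],[0.0,0,-0.001,-0.082,0],[0.0,0,-0.001,-0.082,0],[0.0,0,-0.001,-0.082,0],[0.0,0,-0.001,-0.082,0],[0.0,0,-0.001,-0.082,0],[0.0,0,-0.001,-0.082,0],[0.0,0,-0.001,-0.082,0],[0.0,0,-0.001,-0.082,0]]]'

```text
clock: 44.92
position: [0.6118, 0.2126, 0.292]
ee_rot: [2.276, 2.147, 0.05]
force: [4.2, 0.3, -2.1]
width: 0.224
```

```bash
python3 gate.py p3
```

```text
20.523271007192005 [0.6117856  0.21257428 0.29195786] tcp 0.0009 0.2373 [ 4.16830784  0.30036651 -2.06461803] 44.9167
wrist 2251 x [-0.0118 -0.0001  0.011 ] y [0.2294 0.2485 0.255 ] z [0.3183 0.3392 0.3553]
side 5 x [-0.0004  0.0045  0.0073] y [0.2285 0.2294 0.2342] z [0.3277 0.3368 0.3395]
```

View pics/p3.png

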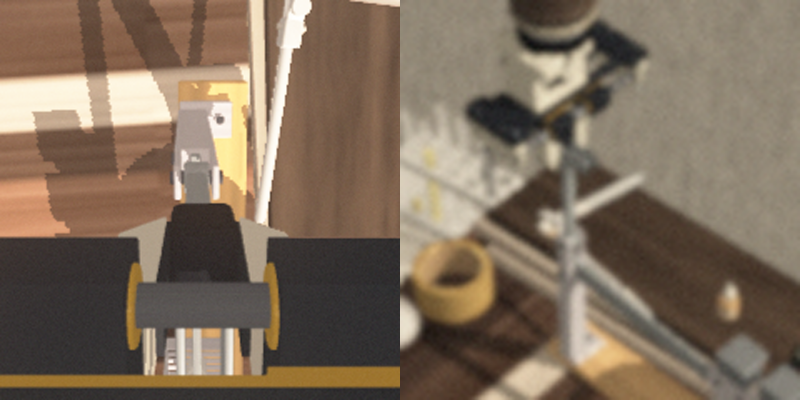

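The block is gripped at 20.5 mm. Follow the arc down.

>>> step_arm --series '[[[0.0,-0.001,-0.015,0.0,0],[0.0,-0.002,-0.032,-0.0015,0],[0.0,-0.0025,-0.045,-0.004,0],[0.0,-0.003,-0.057,-0.008,0],[0.0,-0.004,-0.069,-0.013,0],[0.0,-0.0045,-0.08,-0.02,0],[0.0,-0.005,-0.091,-0.028,0],[0.0,-0.0055,-0.1,-0.036,0],[0.0,-0.006,-0.109,-0.046,0],[0.0,-0.0065,-0.117,-0.056,0],[0.0,-0.007,-0.123,-0.067,0],[0.0,-0.007,-0.129,-0.078,0],[0.0,-0.0075,-0.133,-0.09,0],[0.0,-0.0075,-0.137,-0.103,0],[0.0,-0.0075,-0.137,-0.103,0],[0.0,-0.0075,-0.137,-0.103,0]]]' --squeeze 15

```text
clock: 46.35
position: [0.6045, 0.0728, 0.1876]
ee_rot: [2.276, 2.143, 0.047]
force: [5.2, -6.6, -0.3]
width: 0.22
```

```bash
python3 gate.py p4; python3 bar.py|grep top
```

```text
20.15871848681741 [0.60454942 0.07281582 0.1876261 ] tcp 0.0012 0.0974 [ 5.20254947 -6.59568187 -0.29571302] 46.35
wrist 13023 x [-0.0194  0.0022  0.0194] y [0.1042 0.1203 0.1315] z [0.2284 0.2954 0.3134]
side 30 x [-0.0187  0.0098  0.0195] y [0.0564 0.0661 0.0914] z [0.2189 0.2901 0.3015]
top 46.5 187 railxyz -0.0079 -0.0271 0.2077 [ -7.5 -27.1] [40.8 42.3] 85.4 zrange [0.2013 0.2128]
top 46.5 183 railxyz -0.0024 -0.0802 0.2027 [ -1.9 -80.3] [42.1 39.2] 1.4 zrange [0.1958 0.2076]
top 46.5 176 railxyz -0.0107 -0.1339 0.1968 [ -10.2 -134.2] [38.1 41.3] 89.7 zrange [0.1926 0.2013]
top 46.5 118 railxyz -0.005 -0.1876 0.1923 [  -5.8 -189.8] [41.8 36.6] 0.7 zrange [0.1901 0.1957]
```

View pics/p4.png

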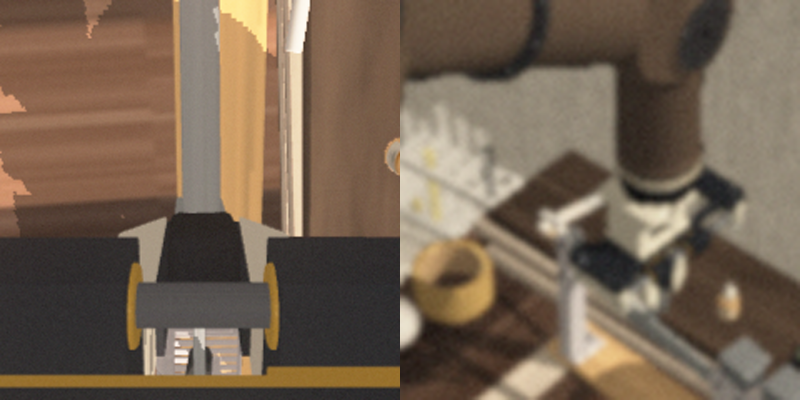

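The gate follows. One hanger at rail y -0.134 seems to have been nudged, so I'll re-check it afterwards. Finish the swing.

>>> step_arm --series '[[[0.0,-0.001,0.001,-0.008,0],[0.0,-0.001,0.001,-0.015,0],[0.0,-0.001,0.001,-0.02,0],[0.0,-0.001,0.001,-0.024,0],[0.0,-0.001,0.001,-0.027,0],[0.0,-0.001,0.001,-0.029,0],[0.0,-0.001,0.001,-0.029,0],[0.0,-0.001,0.001,-0.029,0]]]'

```text
clock: 47.27
position: [0.6045, 0.0702, 0.1584]
ee_rot: [2.276, 2.138, 0.045]
force: [7.2, -9.2, 1.0]
width: 0.221
```

```bash
python3 gate.py p5; python3 bar.py
python3 - <<'E'
from h import *
from bar import u,w
for n in('wrist','side'):
  p,im,d=snap(n);P=pts(p,d);A=P[...,:2]@u-.008;B=P[...,:2]@w-.5985
  for y in np.arange(.09,.24,.015):
    k=(abs(A-y)<.0075)&(abs(B)<.006)&(P[...,2]>.175)&(P[...,2]<.24)
    if k.sum()>3: print(n,round(y,3),k.sum(),np.percentile(P[k][:,2],[10,50,90]).round(4))
E
```

```text
20.243659728762974 [0.6044803  0.07022082 0.15843542] tcp 0.0013 0.0948 [ 7.1989992  -9.23338551  0.96582056] 47.2667
wrist 13222 x [-0.0194  0.0019  0.0194] y [0.1024 0.1182 0.1295] z [0.1985 0.2663 0.2849]
side 46 x [-0.0181  0.0104  0.0196] y [0.056  0.0611 0.1854] z [0.1907 0.264  0.3518]
side 47.37 48 railxyz -0.0072 0.0856 0.2027 [-6.4 76.1] [35.4 57.8] 74.3 zrange [0.191  0.2225]
side 47.37 139 railxyz -0.0085 -0.0311 0.2075 [ -6.7 -29.2] [42.9 44.1] 87.4 zrange [0.1928 0.2151]
side 47.37 129 railxyz -0.0029 -0.0846 0.2031 [ -2.1 -83.1] [47.9 40.2] 0.2 zrange [0.1958 0.2095]
side 47.37 130 railxyz -0.0103 -0.1372 0.1976 [  -8.7 -137.4] [47.6 41.9] 5.5 zrange [0.1915 0.2034]
side 47.37 91 railxyz -0.0054 -0.1912 0.1937 [  -4.8 -192.2] [45.2 38.3] 3.3 zrange [0.1905 0.1979]
top 47.42 187 railxyz -0.0078 -0.0269 0.2075 [ -7.4 -26.9] [41.2 41.8] 85.6 zrange [0.2006 0.212 ]
top 47.42 186 railxyz -0.0022 -0.0803 0.2019 [ -1.6 -80.6] [42.  39.5] 2.2 zrange [0.1932 0.2068]
top 47.42 176 railxyz -0.0108 -0.134 0.1967 [ -10.4 -134.3] [42.3 37.7] 1.7 zrange [0.1923 0.2011]
top 47.42 113 
[... 410 characters left out ...]
05 -0.1372 0.1969 [  -9.8 -135.7] [41.2 47.1] 89.6 zrange [0.1911 0.2028]
side 47.47 81 railxyz -0.0038 -0.1895 0.1937 [  -5.8 -191.5] [42.6 37.6] 1.0 zrange [0.1901 0.1973]
wrist 0.09 21 [0.2122 0.2127 0.2131]
wrist 0.105 1046 [0.199  0.2136 0.2155]
wrist 0.12 685 [0.1932 0.1943 0.1953]
wrist 0.135 726 [0.1945 0.1956 0.1966]
wrist 0.15 805 [0.1958 0.1969 0.1978]
wrist 0.165 935 [0.1971 0.1982 0.1992]
wrist 0.18 1052 [0.1984 0.1996 0.2006]
wrist 0.195 1187 [0.1997 0.2009 0.202 ]
wrist 0.21 733 [0.2008 0.2018 0.2029]
side 0.09 5 [0.1835 0.1951 0.198 ]
side 0.18 5 [0.1955 0.1969 0.2027]
side 0.195 9 [0.1957 0.1984 0.202 ]
side 0.21 14 [0.1818 0.2015 0.2046]
side 0.225 11 [0.2008 0.2087 0.211 ]
```

View pics/p5.png

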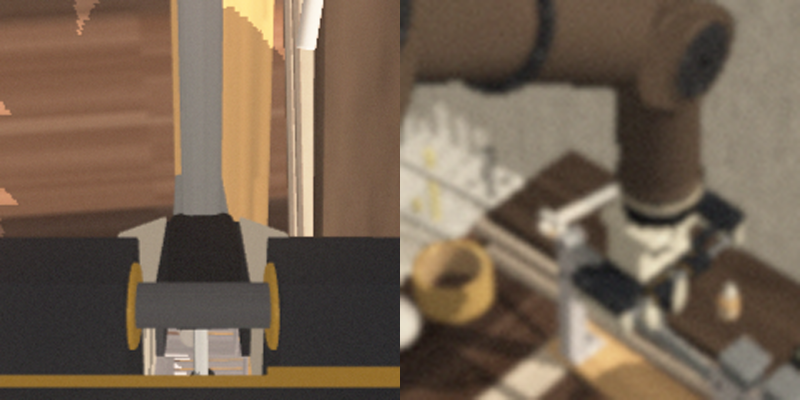

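>>> step_arm --series '[[[0.0,-0.001,0.004,-0.001,0],[0.0,-0.001,0.004,-0.003,0],[0.0,-0.001,0.004,-0.004,0],[0.0,-0.001,0.004,-0.004,0],[0.0,-0.001,0.004,-0.004,0]]]'

```text
clock: 48.03
position: [0.6048, 0.0704, 0.1556]
ee_rot: [2.275, 2.132, 0.045]
force: [0.6, -9.6, 14.7]
width: 0.221
```

```bash
cat > gz.py <<'E'
from h import *
from bar import u,w
s=observe();print(s['position'],s['force'],s['width']*91.8,'tcp',(s['position'][:2]@u-.008).round(4))
p,im,d=snap('wrist');P=pts(p,d);A=P[...,:2]@u-.008;B=P[...,:2]@w-.5985
for y in np.arange(.06,.24,.006):
    k=(abs(A-y)<.003)&(abs(B)<.004)&(P[...,2]>.15)&(P[...,2]<.24)
    if k.sum()>3: print(round(y,3),k.sum(),np.percentile(P[k][:,2],[10,50,90]).round(4),end=' ')
E
python3 gz.py
```

```text
[0.60478778 0.07036002 0.15562951] [ 0.58134624 -9.55078539 14.73199714] 20.264686444028918 tcp 0.095
0.084 30 [0.2095 0.2103 0.2109] 0.102 102 [0.2121 0.2127 0.2134] 0.108 338 [0.2073 0.2122 0.2134] 0.114 385 [0.1915 0.1957 0.2054] 0.12 190 [0.1917 0.1925 0.1931] 0.126 194 [0.1923 0.1929 0.1937] 0.132 196 [0.193  0.1936 0.1943] 0.138 209 [0.1935 0.1943 0.195 ] 0.144 224 [0.1941 0.1949 0.1957] 0.15 233 [0.1949 0.1956 0.1965] 0.156 236 [0.1955 0.1963 0.1971] 0.162 251 [0.1961 0.1969 0.1977] 0.168 283 [0.1966 0.1976 0.1983] 0.174 285 [0.1974 0.1982 0.1991] 0.18 285 [0.198  0.1988 0.1998] 0.186 328 [0.1985 0.1995 0.2004] 0.192 331 [0.1992 0.2001 0.201 ] 0.198 348 [0.1996 0.2007 0.2016] 0.204 382 [0.2004 0.2014 0.2023] 0.21 195 [0.2009 0.2017 0.2026]
```

Fz rose to 15 N, so the gate is against its seat. Its block top at 0.2127 puts the centre level with the pin. Release and retreat, then check.

>>> step_arm --series '[[[0.05,0,0,0.001,0],[0.07,0,0,0.001,0],[0.07,0,0,0.001,0],[0.07,0,0,0.001,0],[0.07,0,0,0.001,0],[0.07,0,0,0.001,0],[0.07,0,0,0.001,0],[0.07,0,0,0.02,0],[0.07,0,0,0.05,0],[0.07,0,0,0.09,0],[0.07,0,0,0.13,0],[0.07,0,0,0.17,0],[0.07,-0.03,0,0.19,0],[0.07,-0.06,0,0.2,0],[0.07,-0.1,0.02,0.2,0],[0.07,-0.13,0.04,0.2,0],[0.07,-0.15,0.05,0.2,0],[0.07,-0.15,0.05,0.2,0],[0.07,-0.15,0.05,0.2,0]]]'

```text
clock: 49.67
position: [0.454, 0.1212, 0.3561]
ee_rot: [2.272, 2.136, 0.047]
force: [0.4, -0.2, 0.0]
width: 0.762
```

```bash
python3 gz.py
python3 - <<'E'
from h import *
p,im,d=snap('side');cv2.imwrite('pics/ends.png',cv2.resize(im[110:330,190:450,::-1],None,fx=2.7,fy=2.7))
p,im,d=snap('top');cv2.imwrite('pics/endt.png',cv2.resize(im[90:265,180:450,::-1],None,fx=2.9,fy=2.9))
p,im,d=snap('wrist','endw.png')
E
python3 bar.py
```

```text
[0.45396562 0.12117691 0.35605898] [ 0.36860972 -0.22275776  0.03173565] 69.9300351258328 tcp 0.1375
0.06 24 [0.153  0.1566 0.1574] 0.066 24 [0.1538 0.157  0.1581] 0.072 27 [0.1527 0.1577 0.1587] 0.078 27 [0.1521 0.1581 0.1599] 0.084 31 [0.1525 0.1592 0.2107] 0.09 33 [0.21   0.2111 0.2122] 0.096 34 [0.2113 0.2122 0.2129] 0.102 34 [0.2117 0.2128 0.2135] 0.108 68 [0.1615 0.2101 0.2134] 0.114 90 [0.1563 0.1914 0.2003] 0.12 70 [0.1555 0.1647 0.1929] 0.126 72 [0.1568 0.1646 0.1937] 0.132 67 [0.1553 0.1651 0.1941] 0.138 79 [0.1557 0.1654 0.195 ] 0.144 74 [0.1563 0.1669 0.1955] 0.15 81 [0.1547 0.167  0.196 ] 0.156 85 [0.1565 0.1676 0.1971] 0.162 90 [0.1561 0.1683 0.1971] 0.168 87 [0.1551 0.1689 0.1981] 0.174 89 [0.155  0.1693 0.1983] 0.18 94 [0.1574 0.1703 0.1994] 0.186 91 [0.1554 0.1707 0.1996] 0.192 102 [0.156  0.1716 0.2003] 0.198 94 [0.1555 0.1715 0.2012] 0.204 100 [0.1573 0.1723 0.2018] 0.21 107 [0.158  0.1733 0.2025] 0.216 96 [0.1566 0.1741 0.203 ] 0.222 42 [0.2034 0.2063 0.2073] 0.228 47 [0.2064 0.2073 0.2083] 0.234 29 [0.2018 0.2051 0.2064] side 49.87 96 railxyz -0.0046 0.1115 0.202
[... 742 characters left out ...]
.207]
top 49.92 175 railxyz -0.0106 -0.1338 0.1969 [  -9.9 -134.4] [40.4 37.9] 2.0 zrange [0.1927 0.2016]
top 49.92 107 railxyz -0.006 -0.1868 0.1922 [  -6.  -189.8] [40.4 37.2] 1.5 zrange [0.1901 0.1953]
side 49.97 90 railxyz -0.004 0.1102 0.2018 [ -3.7 121.5] [25.1 76. ] 0.5 zrange [0.1905 0.2146]
side 49.97 139 railxyz -0.0089 -0.0316 0.2076 [ -5.5 -30. ] [42.7 48.7] 81.7 zrange [0.1927 0.2148]
side 49.97 131 railxyz -0.0028 -0.0847 0.203 [ -1.3 -83.6] [39.3 45.6] 87.3 zrange [0.1956 0.2083]
side 49.97 128 railxyz -0.0101 -0.1368 0.1974 [ -10.3 -136.9] [45.1 39.8] 1.1 zrange [0.1918 0.2029]
side 49.97 79 railxyz -0.0052 -0.1877 0.1939 [  -6.1 -191.3] [45.  34.6] 6.7 zrange [0.1902 0.1988]
```

View pics/ends.png

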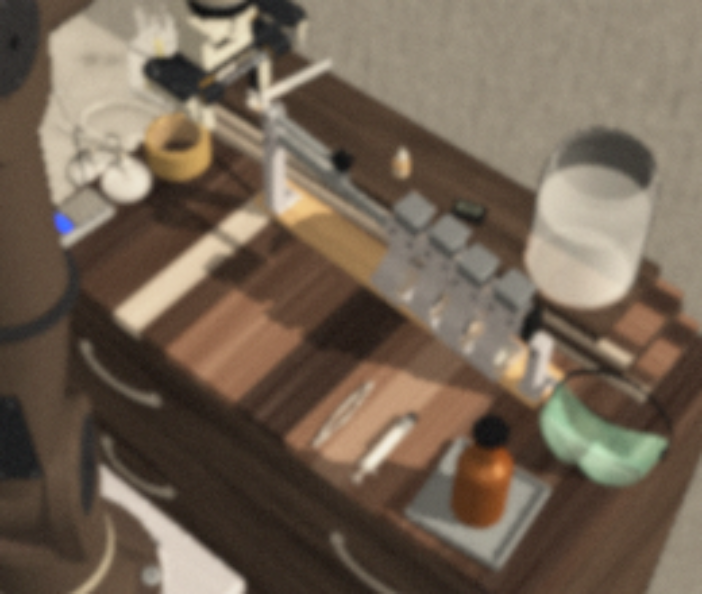

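View pics/endt.png

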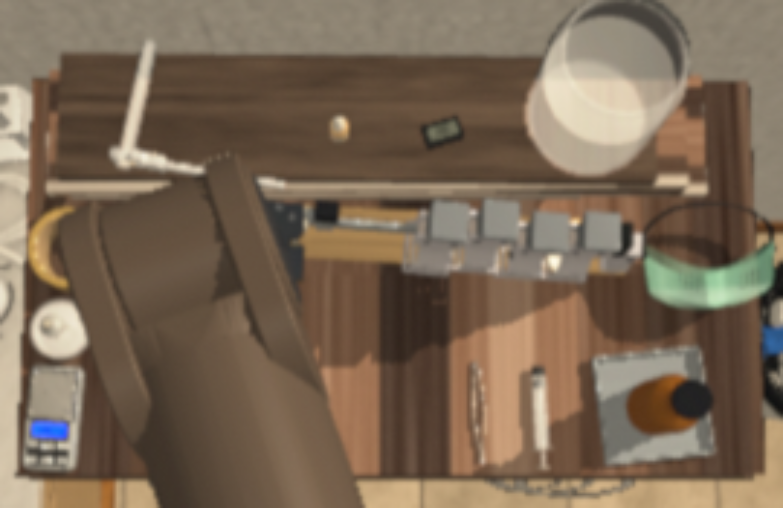

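View pics/endw.png

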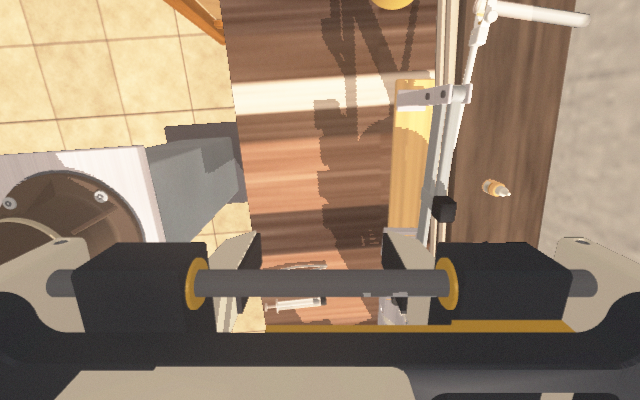

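Everything is in place. The gate block sits at z 0.198, level with the pin, and the four hangers are at rest in the queue, 54-55 mm apart. The bottle is in its tray at (690,400 zoomed) and the arm is clear. Hand in.

Run:
```python
from h import *
s=observe();print(s['clock'],s['force'],abs(s['dq']).max())
print(arm.sign_off())
```

```text
50.0167 [-0.4227791   0.2387766  -0.37362912] 0.0042259745486394815
the job is handed in; nothing more can be done
None
```

The job was handed in at 50 s of the 210 s allowed, and my last checks found everything in place. The hand-in gives no verdict.

**Done:** I stood the bottle upright in its drip tray. Four hangers were present; each went over the bar near the loading place, ran down by itself and queued at the stop. I then swung the gate down onto its seat.

**Last checks:**
- **Hangers:** they were at rest at rail y of about -190, -134, -80 and -27 mm, with their heads within about 6 mm of the bar's plane.
- **Gate:** its block centre was at about z 198 mm, level with the pin. Pressing it down met 15 N, so it was against its stop.
- **Bottle:** it was measured at about the tray's centre, foot on the tray floor, when I set it down. It looked unchanged in the final pictures.
- **Bystanders:** they look unmoved in the final pictures, except the tape roll, which the arm partly hid from above. I did not measure any of them.

**What went wrong or disagreed:**
- **First hanger:** I placed it about 5 mm off the bar's plane, because the top and side views put the bar about 3 to 4 mm nearer than the wrist view. It stuck at rail y of about 82 mm. I gripped it there, re-centred it uphill at about 110 mm, and it then ran down.
- **Loading place:** I released the hangers at rail y of about 110 mm instead of 135, to keep clear of the open gate.
- **Fingertips:** they sit about 31 mm higher than described, relative to the reported TCP. The bottle and hangers were therefore held by their heads, and my first pinch at the gate missed the block.
- **Nudged hanger:** the one at -134 mm shifted about 7 mm towards the robot while I swung the gate, and stayed within tolerance.

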